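# Shake out the rusty axle nuts and brush the shaker can clean

### The arm

A 6-joint arm with a two-finger parallel gripper is mounted at the origin on the work surface. World frame = base frame: x ahead of the robot, y to its left, z up, the work surface at z = 0. Lengths are in m, angles in degrees, forces in N, time in s.
With the tool pointing down it reaches from about 0.375 to 0.9 m from the base axis. Payload 3.1 kg.
Tool frame: the origin (TCP) lies midway between the tips of the shut fingers; the grasp point (between the pads) lies 19 mm behind it; z points along the fingers, y is the direction in which the jaws open and shut (so a half turn about z gives the same grasp; the last joint's range is limited). The gripper opens to 87 mm and grips with 3 to 60 N. Pads are 19 mm wide; open, the fingers measure 117 mm over their backs; the gripper's body (75 mm by 190 mm) begins 51 mm behind the grasp point.
Start: joints at [-76.461, 30.224, 82.088, -0, 67.689, -10.227], TCP at [0.252, -0.572, 0.223] pointing down, gripper open.
Joint ranges: [-176.69, 176.69], [-43.24, 126.21], [12.49, 139.97], [-82, 262], [0, 151.66], [-163.58, 163.58]. Speed limits (degrees/s): [159.86, 159.86, 180, 180, 180, 180].

### API

Orientations are given as a 3x3 rotation matrix whose columns are the frame's x, y, z axes.
In Python, from rig import bot gives the robot as it stands.
- The arm moves only by the tool carry_out, never from a script. Its arguments are lists of equal length, an entry for each row: "grip": the gripper's target within -1 to 1 (fully open at 1, half-way at 0, shut at -1); "slide": the shift along the tool's x, y, z in mm, a list of three; "twist": the turn, a rotation vector about the tool's x, y, z in rad, a list of three. In form: {"grip": [grip, ...], "slide": [[dx, dy, dz], ...], "twist": [[wx, wy, wz], ...]}. A call has 1 to 12 rows; each row shifts and turns the pose as measured when the row begins, along the tool's axes as they then stand; what a row does not reach is not made up. A row lasts 1/10 s, in which the tool goes at most 50 mm and 8.59 degrees, less where a joint would pass 70% of its speed; a pose out of reach is approached as far as the arm can. A call is refused whole if a number of a shift passes 50 or a number of a turn 0.15, either way. A call with a gripper value outside its range is refused whole. The fingers move at their own pace and stop on an object; the grip force is fixed at half the most. Time passes only in rows, so rows that do not move let the fingers close. It gives the time, the measured TCP pose, the force and the opening at its end, in the units of the state.
- bot.read_state(): the state, without advancing time (a new reading comes with each control period).
- bot.capture(name): name is "scene" or "top" or "wrist"; returns a dict with "color" (420x560x3 uint8, red, green, blue), "depth" (420x560 float32, m along the optical axis (not along the pixel's ray), 0 where there is no reading), "fx", "fy", "cx", "cy" (pixels), "position" and "rotation" of the camera in the world; the wrist camera has in their place "T_tool_cam" (4x4, takes a point from camera to tool coordinates, whose origin is the TCP and whose axes are the flange's). Camera axes: x right, y up, looking along -z (the intrinsics and any distortion apply to the point x, -y, -z); pixel columns grow to the right and rows downward; lengths in m; the calibration is good to about 2 mm. A picture is of the moment at which its call begins: read the wrist's pose just before it.
- bot.hand_in(): hands the job in, once; it reports no verdict.
The state is a dict: "time_s": time; "joint_positions": joint angles; "qvel": joint speeds; "tau": joint torques, N m; "position": TCP position; "tcp_rot": TCP orientation; "force": force on the tool from outside, world axes, zero at the start; "moment": the same for the moment, N m; "opening": opening from 0.0 (shut) to 1.0 (fully open).
Only numpy, scipy, OpenCV 4.12 (cv2) and the standard library are available. Lean on these libraries where they do the work, as an engineer would, in place of code of your own. Each camera call takes 0.05 s, during which the arm holds its last target.

### The job

Lay the pale green plate flat in the square recess of the steel tray, then take the shaker can and shake all its rusty nuts out evenly over the plate, so that in the end every nut lies in the tray and none of the four fields between the white lines is bare. Stand the empty can upright in the middle of its round rubber pad and, with the can standing there, scrub it out with the long brush: right down to the bottom three times, pulled up well over half the can's height in between. Put the brush back upright in its blue holder, and leave the iron flange, the chrome sleeve and the small green end cap where they are.

Things in the scene. Friction and masses are not known exactly. Their poses are not given: they have to be found in the camera images.
- tray: fixed steel tray; origin at the centre of its underside, z up, x and y along its sides. Its square recess has a 4 mm thick floor, is 165 mm by 165 mm and has upright walls to 12 mm height; above that the dark rim flares outwards to 189 mm by 189 mm (inside) at 32 mm height. The four fields are the four quadrants of its x and y axes
- plate: loose pale green square plate, 160 mm by 160 mm by 5 mm, 0.3 kg, with two white lines crossing at its middle that part it into four square fields; origin at the centre of its underside, x and y along its sides. In the middle stands a black square knob 14 mm by 14 mm (sides along x and y), its top 35 mm above the underside. It fits the recess in any of four turns
- can: loose round galvanized open can (the shaker), outer diameter 62 mm, wall 3 mm, 85 mm tall, floor 4 mm thick, 0.15 kg, with the nuts inside; origin at the centre of its underside, z along its axis towards the open mouth
- pad: fixed black rubber pad, a disc of 96 mm diameter and 3 mm thickness; origin at the centre of its underside
- brush: loose long brush standing upright, bristles down: round bristle head 44 mm in diameter from 0 to 70 mm above its origin, thin neck, then an orange round handle 18 mm in diameter from 120 to 200 mm above its origin; origin at the centre of the lower end, z along the handle, 80 g
- holder: fixed blue open round holder for the brush, outer diameter 66 mm, wall 4 mm, 70 mm tall, floor 6 mm thick; origin at the centre of its underside
- nut1: hexagonal nut of rusty brown steel, 16 mm across the flats, 11 mm thick, 14 g; origin at its centre, z along its bore, x towards a corner. It starts in the can; 6 to 9 nuts are present
- nut2: hexagonal nut of rusty brown steel, 16 mm across the flats, 11 mm thick, 14 g; origin at its centre, z along its bore, x towards a corner. It starts in the can; 6 to 9 nuts are present
- nut3: hexagonal nut of rusty brown steel, 16 mm across the flats, 11 mm thick, 14 g; origin at its centre, z along its bore, x towards a corner. It starts in the can; 6 to 9 nuts are present
- nut4: hexagonal nut of rusty brown steel, 16 mm across the flats, 11 mm thick, 14 g; origin at its centre, z along its bore, x towards a corner. It starts in the can; 6 to 9 nuts are present
- nut5: hexagonal nut of rusty brown steel, 16 mm across the flats, 11 mm thick, 14 g; origin at its centre, z along its bore, x towards a corner. It starts in the can; 6 to 9 nuts are present
- nut6: hexagonal nut of rusty brown steel, 16 mm across the flats, 11 mm thick, 14 g; origin at its centre, z along its bore, x towards a corner. It starts in the can; 6 to 9 nuts are present
- nut7: hexagonal nut of rusty brown steel, 16 mm across the flats, 11 mm thick, 14 g; origin at its centre, z along its bore, x towards a corner. It starts in the can; 6 to 9 nuts are present
- nut8: hexagonal nut of rusty brown steel, 16 mm across the flats, 11 mm thick, 14 g; origin at its centre, z along its bore, x towards a corner. It starts in the can; 6 to 9 nuts are present
- nut9: hexagonal nut of rusty brown steel, 16 mm across the flats, 11 mm thick, 14 g; origin at its centre, z along its bore, x towards a corner. It starts in the can; 6 to 9 nuts are present
- flange: heavy dark iron roller flange lying on the table, 90 mm in diameter, 22 mm tall, not to be moved; origin at the centre of its underside
- sleeve: chrome spacer sleeve standing on the table, 40 mm in diameter, 45 mm tall, not to be moved; origin at the centre of its underside
- endcap: small pale green plastic end cap lying on the table, 54 mm in diameter, 20 mm tall, not to be moved; origin at the centre of its underside

How it is judged (in metres and radians):
On the way, in this order (a step that is already met when the one before it is completed fails the run):
1. the plate lies flat in the recess of the tray (horizontal distance between plate and tray below 0.006 m and z of plate in the frame of tray below 0.0065 m and angle between plate's own z axis and vertical below 0.03 rad), for 0.2 s.
2. the can is tipped (by more than 65 degrees) above the tray (angle between can's own z axis and vertical above 1.13 rad and horizontal distance between can and tray below 0.22 m and height (world z) of can above 0.03 m), for 0.1 s.
3. every nut lies in the tray and each of the four fields holds at least one (x of nut1 in the frame of tray between -0.092 and 0.092 m and y of nut1 in the frame of tray between -0.092 and 0.092 m and z of each of nut1, nut2, nut3, nut4, nut5, nut6, nut7, nut8, nut9 in the frame of tray below 0.034 m and x of nut2 in the frame of tray between -0.092 and 0.092 m and y of nut2 in the frame of tray between -0.092 and 0.092 m and x of nut3 in the frame of tray between -0.092 and 0.092 m and y of nut3 in the frame of tray between -0.092 and 0.092 m and x of nut4 in the frame of tray between -0.092 and 0.092 m and y of nut4 in the frame of tray between -0.092 and 0.092 m and x of nut5 in the frame of tray between -0.092 and 0.092 m and y of nut5 in the frame of tray between -0.092 and 0.092 m and x of nut6 in the frame of tray between -0.092 and 0.092 m and y of nut6 in the frame of tray between -0.092 and 0.092 m and x of nut7 in the frame of tray between -0.092 and 0.092 m and y of nut7 in the frame of tray between -0.092 and 0.092 m and x of nut8 in the frame of tray between -0.092 and 0.092 m and y of nut8 in the frame of tray between -0.092 and 0.092 m and x of nut9 in the frame of tray between -0.092 and 0.092 m and y of nut9 in the frame of tray between -0.092 and 0.092 m and ((x of nut1 in the frame of tray below 0 m and y of nut1 in the frame of tray below 0 m) or (x of nut2 in the frame of tray below 0 m and y of nut2 in the frame of tray below 0 m) or (x of nut3 in the frame of tray below 0 m and y of nut3 in the frame of tray below 0 m) or (x of nut4 in the frame of tray below 0 m and y of nut4 in the frame of tray below 0 m) or (x of nut5 in the frame of tray below 0 m and y of nut5 in the frame of tray below 0 m) or (x of nut6 in the frame of tray below 0 m and y of nut6 in the frame of tray below 0 m) or (x of nut7 in the frame of tray below 0 m and y of nut7 in the frame of tray below 0 m) or (x of nut8 in the frame of tray below 0 m and y of nut8 in the frame of tray below 0 m) or (x of nut9 in the frame of tray below 0 m and y of nut9 in the frame of tray below 0 m)) and ((x of nut1 in the frame of tray below 0 m and y of nut1 in the frame of tray above 0 m) or (x of nut2 in the frame of tray below 0 m and y of nut2 in the frame of tray above 0 m) or (x of nut3 in the frame of tray below 0 m and y of nut3 in the frame of tray above 0 m) or (x of nut4 in the frame of tray below 0 m and y of nut4 in the frame of tray above 0 m) or (x of nut5 in the frame of tray below 0 m and y of nut5 in the frame of tray above 0 m) or (x of nut6 in the frame of tray below 0 m and y of nut6 in the frame of tray above 0 m) or (x of nut7 in the frame of tray below 0 m and y of nut7 in the frame of tray above 0 m) or (x of nut8 in the frame of tray below 0 m and y of nut8 in the frame of tray above 0 m) or (x of nut9 in the frame of tray below 0 m and y of nut9 in the frame of tray above 0 m)) and ((x of nut1 in the frame of tray above 0 m and y of nut1 in the frame of tray below 0 m) or (x of nut2 in the frame of tray above 0 m and y of nut2 in the frame of tray below 0 m) or (x of nut3 in the frame of tray above 0 m and y of nut3 in the frame of tray below 0 m) or (x of nut4 in the frame of tray above 0 m and y of nut4 in the frame of tray below 0 m) or (x of nut5 in the frame of tray above 0 m and y of nut5 in the frame of tray below 0 m) or (x of nut6 in the frame of tray above 0 m and y of nut6 in the frame of tray below 0 m) or (x of nut7 in the frame of tray above 0 m and y of nut7 in the frame of tray below 0 m) or (x of nut8 in the frame of tray above 0 m and y of nut8 in the frame of tray below 0 m) or (x of nut9 in the frame of tray above 0 m and y of nut9 in the frame of tray below 0 m)) and ((x of nut1 in the frame of tray above 0 m and y of nut1 in the frame of tray above 0 m) or (x of nut2 in the frame of tray above 0 m and y of nut2 in the frame of tray above 0 m) or (x of nut3 in the frame of tray above 0 m and y of nut3 in the frame of tray above 0 m) or (x of nut4 in the frame of tray above 0 m and y of nut4 in the frame of tray above 0 m) or (x of nut5 in the frame of tray above 0 m and y of nut5 in the frame of tray above 0 m) or (x of nut6 in the frame of tray above 0 m and y of nut6 in the frame of tray above 0 m) or (x of nut7 in the frame of tray above 0 m and y of nut7 in the frame of tray above 0 m) or (x of nut8 in the frame of tray above 0 m and y of nut8 in the frame of tray above 0 m) or (x of nut9 in the frame of tray above 0 m and y of nut9 in the frame of tray above 0 m))), for 0.2 s.
4. the brush is at the bottom, the can standing on its pad, in the can (horizontal distance between can and pad below 0.022 m and angle between can's own z axis and vertical below 0.1 rad and height (world z) of can below 0.01 m and horizontal distance between brush and can below 0.02 m and z of brush in the frame of can below 0.022 m), for 0.05 s.
5. the brush is pulled up in the can (z of brush in the frame of can above 0.045 m and horizontal distance between brush and can below 0.02 m), for 0.05 s.
6. the brush is at the bottom again, the can standing on its pad, in the can (all of step 4), for 0.05 s.
7. the brush is pulled up again in the can (all of step 5), for 0.05 s.
8. the brush is at the bottom for the third time, the can standing on its pad, in the can (all of step 6), for 0.05 s.
At the end, for the whole second after the job is handed in: Plate flat in the recess (within 6 mm); every nut in the tray (within 92 mm of its centre lines, below 34 mm), at least one in each quadrant; can upright on its pad (within 22 mm of the middle); brush upright in its holder, on its floor; all released and at rest (all of step 1 and all of step 3 and horizontal distance between can and pad below 0.022 m and angle between can's own z axis and vertical below 0.1 rad and height (world z) of can below 0.01 m and horizontal distance between brush and holder below 0.012 m and angle between brush's own z axis and vertical below 0.15 rad and z of brush in the frame of holder below 0.015 m and linear speed of each of nut1, nut2, nut3, nut4, nut5, nut6, nut7, nut8, nut9, can, brush, plate below 0.02 m/s); the robot touches nothing.
It fails at once if the iron flange is moved by more than 25 mm (distance of flange from where it was at the start of the episode above 0.025 m).
It fails at once if the chrome sleeve is moved by more than 25 mm (distance of sleeve from where it was at the start of the episode above 0.025 m).
It fails at once if the green end cap is moved by more than 25 mm (distance of endcap from where it was at the start of the episode above 0.025 m).
Of nut6, nut7, nut8, nut9 only 1 to 4 are there at a start; the rules pass over those that are not, and their reading is None.
At some moment in a run one of nut1, nut2, nut3, nut4, nut5, nut6, nut7, nut8, nut9 may be knocked a few centimetres aside while the robot is not near it.
It also fails if it takes over 210 s, if anything falls off the work surface, if the arm or the gripper's body presses on something with over 40 N, if the wrist force passes 120 N, or if a joint passes its speed limit or range.

## Working session

There is one attempt and no reset: what is moved stays moved. The work goes in short steps, Python scripts to look and compute and a tool call to move; the robot and the scene stay as the last step left them, time stands still between calls to the robot, and variables do not carry over. Pictures are saved under pics/ and viewed, and the job is handed in when it is done.

Besides the shell and the picture viewer there is one more tool, called after ">>>" by a JSON object that holds its "method" and its "body". carry_out: Moves the arm, as the interface text tells. Its arguments: {"type":"object","properties":{"grip":{"type":"array"},"slide":{"type":"array"},"twist":{"type":"array"}},"required":["grip","slide","twist"]}

```bash
ls; mkdir -p pics; cat > h.py <<'E'
import numpy as np, cv2
from rig import bot
def save(c,n): cv2.imwrite(f'pics/{n}.png',cv2.cvtColor(c['color'],cv2.COLOR_RGB2BGR))
def cam(name):
    s=bot.read_state(); c=bot.capture(name)
    if 'T_tool_cam' in c:
        T=np.array(c['T_tool_cam']); R=np.array(s['tcp_rot']); 
        c['rotation']=R@T[:3,:3]; c['position']=np.array(s['position'])+R@T[:3,3]
    return c
def ray(c,u,v):
    u=np.asarray(u,float);v=np.asarray(v,float)
    d=np.stack([(u-c['cx'])/c['fx'],-(v-c['cy'])/c['fy'],-np.ones_like(u)],-1)
    return d@np.array(c['rotation']).T
def onplane(c,u,v,z):
    d=ray(c,u,v);p=np.array(c['position']);t=(z-p[2])/d[...,2]
    return p+d*t[...,None]
def cloud(c):
    v,u=np.mgrid[0:c['depth'].shape[0],0:c['depth'].shape[1]]
    return np.array(c['position'])+ray(c,u,v)*c['depth'][...,None]
E
python3 - <<'E'
from h import *
s=bot.read_state()
for k in s: print(k,s[k])
for n in ['scene','top','wrist']:
    c=cam(n); save(c,n+'0'); print(n,[k for k in c],c['fx'],c['fy'],c['cx'],c['cy'],np.round(c['position'],3),np.round(c['rotation'],3).tolist())
print([ (k,c[k]) for k in c if k not in('color','depth')])
E
```

```text
pics
time_s 0.0
joint_positions [-7.64625719e+01  3.02767732e+01  8.21568720e+01 -4.43047076e-04
  6.76889196e+01 -1.02248070e+01]
qvel [ 0.10173109 -0.00642595  0.09379691  0.07970129  0.01053727  0.11596734]
tau [ 1.36180770e-03 -4.40034699e+01 -1.76591152e+01  6.33395906e-02
  5.82154433e-02 -1.63221152e-04]
position [ 0.25171383 -0.571268    0.22159245]
tcp_rot [[ 9.15224364e-01  4.02944297e-01 -5.07689941e-04]
 [ 4.02944445e-01 -9.15222080e-01  2.07805070e-03]
 [ 3.72689635e-04 -2.10645347e-03 -9.99997712e-01]]
force [ 0.71531588  0.29120752 -0.16587149]
moment [ 0.00140815  0.00056881 -0.0018107 ]
opening 1.0009391540449413
scene ['color', 'depth', 'fx', 'fy', 'cx', 'cy', 'position', 'rotation'] 430.50965394927516 430.50965394927516 274.88103390586326 214.86288296699456 [1.344 0.257 0.618] [[-0.342, -0.544, 0.766], [0.94, -0.195, 0.281], [-0.004, 0.816, 0.578]]
top ['color', 'depth', 'fx', 'fy', 'cx', 'cy', 'position', 'rotation'] 530.2176403010524 530.2176403010524 274.05158469044665 208.33046549476262 [0.475 0.004 1.306] [[-0.003, 0.996, -0.085], [-1.0, -0.002, 0.005], [0.004
[... 261 characters left out ...]
5, 0.962]]
[('fx', 305.4735805101806), ('fy', 305.4735805101806), ('cx', 281.67752670962534), ('cy', 206.9898244244722), ('T_tool_cam', array([[-4.12867149e-04,  9.61463508e-01,  2.74932269e-01,
         7.62371163e-02],
       [ 9.99999912e-01,  3.77870061e-04,  1.80258354e-04,
         6.94936052e-04],
       [ 6.94231562e-05,  2.74932320e-01, -9.61463580e-01,
        -1.62665512e-01],
       [ 0.00000000e+00,  0.00000000e+00,  0.00000000e+00,
         1.00000000e+00]])), ('rotation', array([[ 0.4026512 ,  0.87995169,  0.25210521],
       [-0.91535132,  0.38767669,  0.10880595],
       [-0.00199133, -0.27457568,  0.96156343]])), ('position', array([ 0.32188773, -0.54154846,  0.3843795 ]))]
```

View pics/scene0.png

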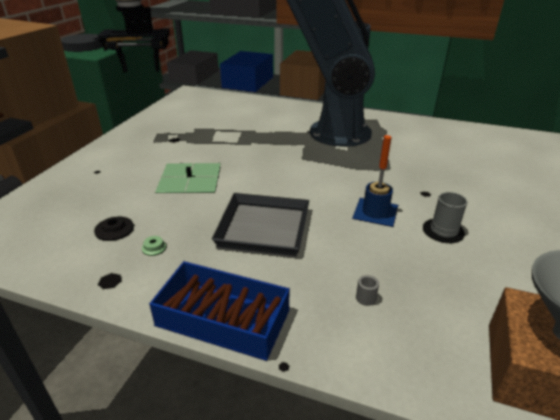

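View pics/top0.png

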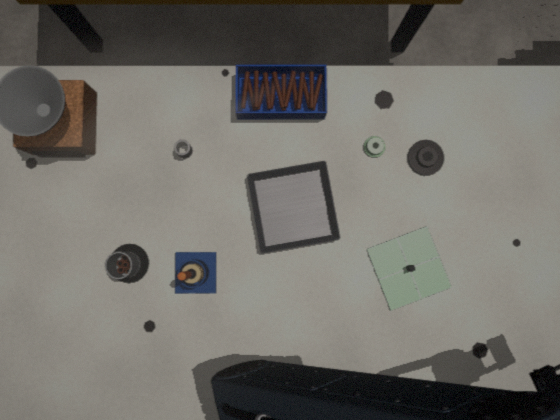

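View pics/wrist0.png

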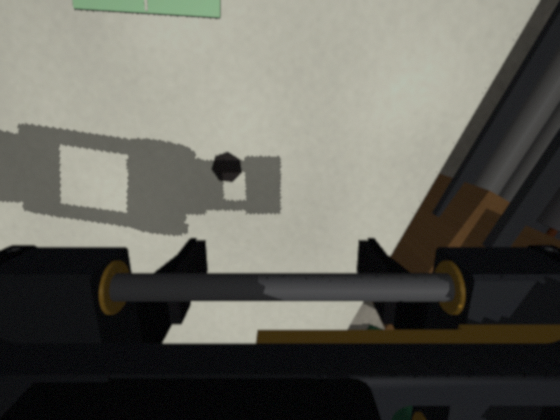

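Overview: the top view shows the tray at (293,207), plate at (410,268), can with nuts at (122,265) on the pad, holder and brush at (190,272). I'll measure with masks next.

```bash
python3 - <<'E'
from h import *
c=cam('top'); im=c['color']; hsv=cv2.cvtColor(im,cv2.COLOR_RGB2HSV)
P=cloud(c)
def comps(m,lo=60):
    n,l,st,ce=cv2.connectedComponentsWithStats(m.astype(np.uint8))
    for i in range(1,n):
        if st[i,4]>lo: print(st[i],ce[i].round(1), np.nanmedian(P[l==i],0).round(3))
    return l
g=(hsv[...,0]>45)&(hsv[...,0]<80)&(hsv[...,1]>40)&(hsv[...,2]>90)
print('green');l=comps(g)
# plate
n=l[262,390]; m=(l==n).astype(np.uint8)
ct=max(cv2.findContours(m,0,2)[0],key=cv2.contourArea); r=cv2.minAreaRect(ct);print('plate',r)
bp=cv2.boxPoints(r); w=onplane(c,bp[:,0],bp[:,1],.005);print(w.round(4),w.mean(0).round(4),np.linalg.norm(w-np.roll(w,1,0),axis=1))
d=w[1]-w[0];print('ang',np.degrees(np.arctan2(d[1],d[0]))%90)
dark=(hsv[...,2]<60)
print('dark');l=comps(dark,100)
n=l[210,255]; m=(l==n).astype(np.uint8)
cts,_=cv2.findContours(m,cv2.RETR_CCOMP,cv2.CHAIN_APPROX_NONE)
for q in cts:
    if cv2.contourArea(q)>1000:
        r=cv2.minAreaRect(q);bp=cv2.boxPoints(r);print(r)
        for z in (.032,.012,.0):
            w=onplane(c,bp[:,0],bp[:,1],z);d=w[1]-w[0];print(z,w.mean(0).round(4),np.linalg.norm(w-np.roll(w,1,0),axis=1).round(4),np.degrees(np.arctan2(d[1],d[0]))%90)
print('orange');comps((hsv[...,0]<12)&(hsv[...,1]>170)&(hsv[...,2]>120),10)
print('blue');comps((hsv[...,0]>100)&(hsv[...,0]<130)&(hsv[...,1]>120)&(hsv[...,2]>40))
cv2.imwrite('pics/crop1.png',cv2.resize(cv2.cvtColor(im[220:320,90:230],cv2.COLOR_RGB2BGR),None,fx=5,fy=5,interpolation=2))
cv2.imwrite('pics/crop2.png',cv2.resize(cv2.cvtColor(im[120:320,230:470],cv2.COLOR_RGB2BGR),None,fx=3,fy=3,interpolation=2))
E
```

```text
green
plate ((279.5, 209.5), (419.0, 559.0), 90.0)
[[ 1.119   0.6935  0.005 ]
 [ 1.1183 -0.7308  0.005 ]
 [ 0.0796 -0.6807  0.005 ]
 [ 0.0849  0.6511  0.005 ]] [ 0.6004 -0.0167  0.005 ] [1.03497069 1.42431845 1.03991051 1.33184056]
ang 89.97108520097512
dark
[   16     0   447    65 23026] [227.   29.9] [ 1.328  0.161 -0.748]
[ 498   41   62   24 1013] [536.2  54.5] [ 1.262 -1.065 -0.751]
[ 238   66   87   45 1561] [285.   81.5] [ 0.905 -0.029  0.034]
[ 83  83  13  40 320] [ 88.7 100.6] [0.842 0.441 0.066]
[301  87  14  24 117] [306.5  99.7] [ 0.852 -0.082  0.034]
[376  92  16  15 134] [383.3  98.4] [ 0.863 -0.278  0.001]
[236 113  90   7 522] [281.  115.6] [ 0.811 -0.019  0.033]
[410 141  33  32 322] [427.3 154. ] [ 0.724 -0.379  0.01 ]
[ 17 145  68  12 486] [ 50.3 151.6] [0.72  0.532 0.056]
[ 248  162   91   90 1617] [294.4 203.9] [ 0.602 -0.054  0.024]
[116 244  32  39 601] [134.9 261.9] [0.458 0.33  0.005]
[107 254  23  23 257] [116.1 264.6] [0.451 0.376 0.042]
[472 343  16  16 171] [479.3 350.2] [ 0.24  -0.497  0.   ]
[  211   360   349    60 15735] [371.3 395.5] [ 0.292 -0.106  0.593]
((292.85406494140625, 206.67282104492188), (79.13024139404297, 79.53575134277344), 79.99201965332031)
0.032 [ 0.5882 -0.0469  0.032 ] [0.1912 0.1932 0.1918 0.1909] 9.989850583342744
0.012 [ 0.5899 -0.0477  0.012 ] [0.1943 0.1963 0.1948 0.1939] 9.98985058334273
0.0 [ 0.591  -0.0482  0.    ] [0.1961 0.1981 0.1966 0.1957] 9.989850583342715
((292.1677551269531, 207.61746215820312), (69.745849609375, 70.6727066040039), 79.99201965332031)
0.032 [ 0.5858 -0.0453  0.032 ] [0.1685 0.1716 0.169  0.1697] 9.978344161374807
0.012 [ 0.5875 -0.046   0.012 ] [0.1712 0.1742 0.1716 0.1724] 9.978344161374807
0.0 [ 0.5885 -0.0465  0.    ] [0.1728 0.1759 0.1732 0.174 ] 9.978344161374807
orange
blue
[ 236   65   90   49 1032] [280.7  94.1] [ 0.853 -0.014  0.046]
[176 253  39  39 645] [198.8 269.9] [0.45  0.172 0.004]
```

View pics/crop1.png

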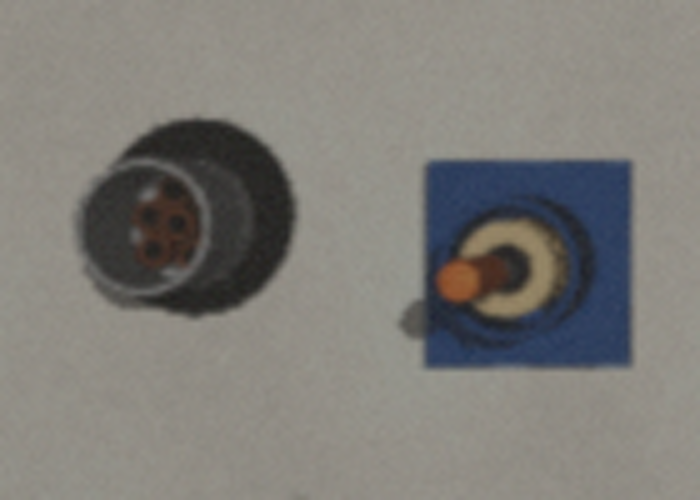

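View pics/crop2.png

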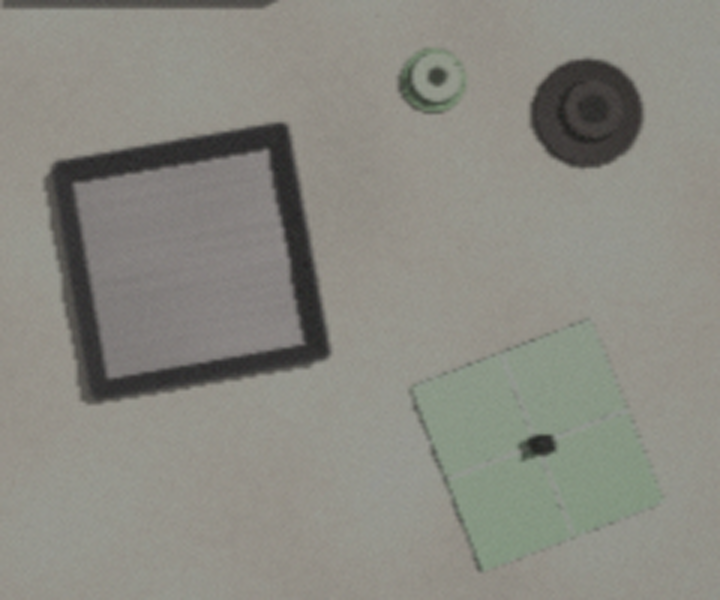

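```bash
cat >> h.py <<'E'
def plate_top(c):
    im=c['color'].astype(int); g=((im[...,1]-im[...,0]>8)&(im[...,1]-im[...,2]>8)&(im[...,1]>70)).astype(np.uint8)
    g=cv2.morphologyEx(g,cv2.MORPH_CLOSE,np.ones((5,5)))
    ct=max(cv2.findContours(g,0,cv2.CHAIN_APPROX_NONE)[0],key=cv2.contourArea)
    return ct
def rectw(c,ct,z):
    q=ct[:,0,:]; w=onplane(c,q[:,0],q[:,1],z)
    r=cv2.minAreaRect((w[:,:2]*1000).astype(np.float32)); return r
def circ(c,u,v,z):
    w=onplane(c,u,v,z);A=np.c_[2*w[:,:2],np.ones(len(w))];b=(w[:,:2]**2).sum(1)
    s=np.linalg.lstsq(A,b,rcond=None)[0];return s[:2],np.sqrt(s[2]+s[0]**2+s[1]**2)
E
python3 - <<'E'
from h import *
c=cam('top'); print('plate',rectw(c,plate_top(c),.005))
im=c['color'].astype(int);P=cloud(c)
g=(im[...,2]-im[...,0]>25).astype(np.uint8); g[:200]=0
ct=max(cv2.findContours(g,0,1)[0],key=cv2.contourArea);print('holder base',rectw(c,ct,.004),rectw(c,ct,.0))
# pad dark, can rim
v,u=np.mgrid[0:420,0:560]
def blob(name,u0,v0,u1,v1,zlo,zhi):
    p=P[v0:v1,u0:u1].reshape(-1,3);p=p[(p[:,2]>zlo)&(p[:,2]<zhi)]
    (cx,cy),r=cv2.minEnclosingCircle((p[:,:2]*1000).astype(np.float32));print(name,len(p),p.mean(0).round(4),cx,cy,r)
blob('can rim',95,235,155,290,.075,.1)
blob('holder rim',170,248,222,298,.06,.075)
blob('handle top',170,248,222,298,.18,.25)
blob('flange',400,130,450,180,.006,.03)
blob('endcap',355,125,395,165,.006,.03)
blob('sleeve',165,135,200,165,.035,.05)
blob('bowl/knob',395,255,425,285,.025,.05)
for n,z in (('scene',0),):
    c=cam(n);P=cloud(c)
    blob('s sleeve',340,260,395,320,.035,.05); blob('s can',420,180,480,250,.075,.1);blob('s holder',355,170,405,230,.06,.08);blob('s brush',355,120,405,230,.19,.25);blob('s knob',180,155,200,185,.025,.05)
    cv2.imwrite('pics/sc.png',cv2.resize(cv2.cvtColor(c['color'][120:260,330:490],cv2.COLOR_RGB2BGR),None,fx=5,fy=4,interpolation=2)[:600,:800])
E
```

```text
plate ((439.4248046875, -330.1203918457031), (158.21542358398438, 159.42176818847656), 20.43073081970215)
holder base ((430.82952880859375, 190.97955322265625), (97.32199096679688, 96.90373229980469), 89.84765625) ((430.6923522949219, 191.552978515625), (97.6209487915039, 97.2014389038086), 89.84770202636719)
can rim 197 [0.4504 0.3552 0.0857] 449.3386535644531 354.6388854980469 31.915176391601562
holder rim 235 [0.4303 0.186  0.0701] 429.334716796875 189.6754608154297 33.01533508300781
handle top 75 [0.4301 0.1884 0.2027] 429.696533203125 189.68545532226562 9.14306926727295
flange 943 [ 0.7111 -0.3775  0.014 ] 725.3858642578125 -376.4287109375 78.4299545288086
endcap 337 [ 0.7382 -0.2505  0.0168] 743.7498168945312 -252.4134063720703 51.231475830078125
sleeve 130 [0.7304 0.2197 0.0439] 730.883544921875 220.21067810058594 20.094709396362305
bowl/knob 41 [ 0.4397 -0.3296  0.0336] 439.71405029296875 -329.8333740234375 8.0762357711792
s sleeve 266 [0.7335 0.2176 0.0431] 731.8494873046875 217.11795043945312 20.88507652282715
s can 368 [0.4519 0.3513 0.0834] 450.2052001953125 352.14898681640625 33.12159729003906
s holder 392 [0.4399 0.1876 0.0713] 431.3714904785156 186.72923278808594 34.2635383605957
s brush 76 [0.4341 0.1874 0.2007] 431.0462341308594 186.85963439941406 9.151082992553711
s knob 33 [ 0.4422 -0.3313  0.0337] 440.1150207519531 -332.99041748046875 8.7766752243042
```

View pics/sc.png

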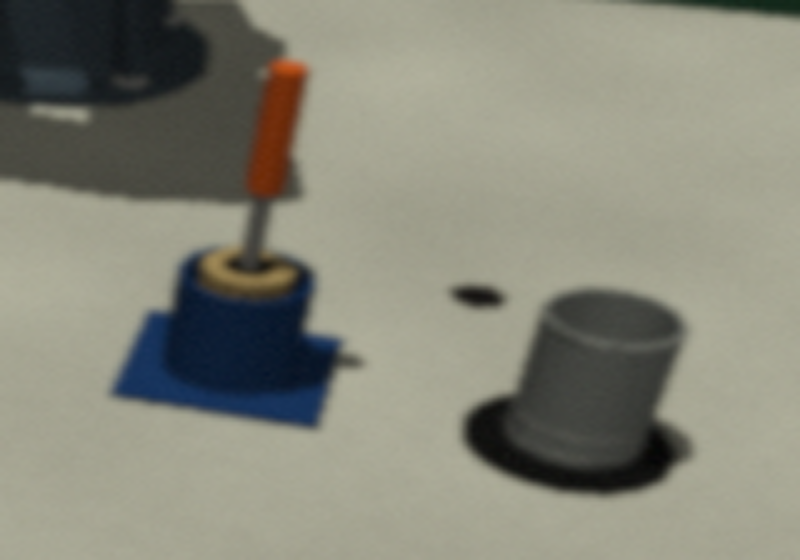

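```bash
cat >> h.py <<'E'
from scipy.spatial.transform import Rotation as Ro
def down(yaw):  # tool x at yaw deg, z down
    a=np.radians(yaw);return np.array([[np.cos(a),np.sin(a),0],[np.sin(a),-np.cos(a),0],[0,0,-1.]])
def go(p,R=None):
    s=bot.read_state();R0=np.array(s['tcp_rot']);d=R0.T@(np.array(p)-s['position'])*1000
    w=Ro.from_matrix(R0.T@R).as_rotvec() if R is not None else np.zeros(3)
    print('t',round(s['time_s'],2),'pos',np.round(s['position'],4),'open',round(s['opening'],3),'F',np.round(s['force'],1),'slide',d.round(1),'|d|',np.linalg.norm(d).round(1),'twist',w.round(4),'joints',np.round(s['joint_positions'],0))
E
python3 - <<'E'
from h import *
go([.4396,-.3305,.15],down(20.43))
E
```

```text
t 0.3 pos [ 0.2518 -0.5718  0.2222] open 0.998 F [ 0.3 -0.8 -0.4] slide [ 269.1 -145.1   72.3] |d| 314.1 twist [-0.0007 -0.0001  0.0583] joints [-76.  30.  82.  -0.  68. -10.]
```

>>> {"method": "carry_out", "body": {"grip": [0,0,0,0,0,0,0,0,0], "slide": [[30,-16,8],[30,-16,8],[30,-16,8],[30,-16,8],[30,-16,8],[30,-16,8],[30,-16,8],[30,-16,8],[29,-17,8]], "twist": [[0,0,0.0065],[0,0,0.0065],[0,0,0.0065],[0,0,0.0065],[0,0,0.0065],[0,0,0.0065],[0,0,0.0065],[0,0,0.0065],[0,0,0.0065]]}}

```text
time_s: 1.2
position: [0.4511, -0.3356, 0.1482]
tcp_rot: [[0.941, 0.337, 0.002], [0.337, -0.941, -0.009], [-0.001, 0.009, -1.0]]
force: [0.2, -0.8, 0.5]
opening: 0.501
```

```bash
python3 - <<'E'
from h import *
c=cam('wrist');save(c,'w1')
print('plate',rectw(c,plate_top(c),.005))
go([.4396,-.3305,.15],down(20.43))
E
```

```text
plate ((442.2714538574219, -329.1675720214844), (163.9062042236328, 161.7304229736328), 20.38002586364746)
t 1.25 pos [ 0.4529 -0.3303  0.1468] open 0.504 F [ 0.9  2.4 -0.7] slide [-12.5  -4.3  -3.2] |d| 13.6 twist [ 0.0033 -0.0008 -0.0103] joints [-48.  31.  96.  -0.  53.  23.]
```

View pics/w1.png

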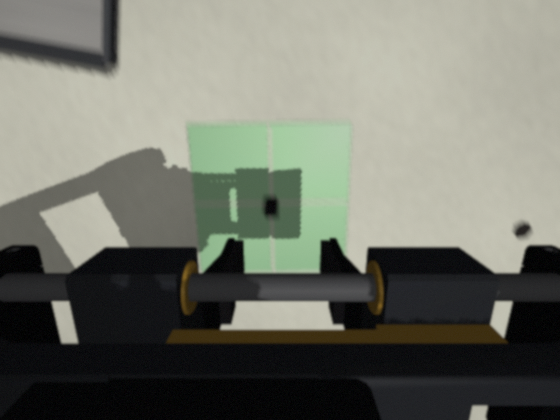

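>>> {"method": "carry_out", "body": {"grip": [0,0,0,0,0,0], "slide": [[-13,-4,0],[0,0,25],[0,0,25],[0,0,25],[0,0,0],[0,0,0]], "twist": [[0,0,-0.01],[0,0,0],[0,0,0],[0,0,0],[0,0,0],[0,0,0]]}}

```text
time_s: 1.85
position: [0.4371, -0.3322, 0.0716]
tcp_rot: [[0.935, 0.354, 0.002], [0.354, -0.935, -0.005], [0.0, 0.006, -1.0]]
force: [-0.0, -0.3, 0.8]
opening: 0.501
```

```bash
python3 - <<'E'
from h import *
c=cam('wrist');save(c,'w2')
go([.4398,-.3305,.011],down(20.4))
im=c['color']; hsv=cv2.cvtColor(im,cv2.COLOR_RGB2HSV)
P=cloud(c); m=(P[...,2]>.022)&(P[...,2]<.045)&(abs(P[...,0]-.44)<.03)&(abs(P[...,1]+.33)<.03)
p=P[m];print(len(p));print(cv2.minAreaRect((p[:,:2]*1000).astype(np.float32)),p.mean(0))
E
```

```text
t 1.9 pos [ 0.437  -0.3321  0.0717] open 0.499 F [-0.1 -0.2 -0.9] slide [ 3.2 -0.8 60.7] |d| 60.8 twist [ 0.0059 -0.0002  0.0053] joints [-49.  37. 100.  -0.  42.  21.]
466
((440.59698486328125, -331.7056884765625), (14.007877349853516, 13.612189292907715), 21.363224029541016) [ 0.44182969 -0.33111817  0.03357843]
```

View pics/w2.png

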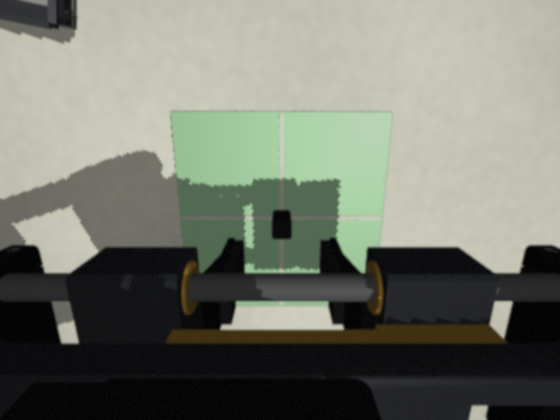

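>>> {"method": "carry_out", "body": {"grip": [0,0,0,0,0,-1,-1,-1,-1,-1,-1], "slide": [[3,0,20],[0,0,20],[0,0,18],[0,0,0],[0,0,0],[0,0,0],[0,0,0],[0,0,0],[0,0,0],[0,0,0],[0,0,0]], "twist": [[0.006,0,0.005],[0,0,0],[0,0,0],[0,0,0],[0,0,0],[0,0,0],[0,0,0],[0,0,0],[0,0,0],[0,0,0],[0,0,0]]}}

```text
time_s: 3.0
position: [0.4432, -0.3377, 0.024]
tcp_rot: [[0.938, 0.347, 0.012], [0.347, -0.938, -0.013], [0.007, 0.017, -1.0]]
force: [0.1, -0.8, -2.2]
opening: 0.155
```

```bash
python3 - <<'E'
from h import *
go([.4398,-.3305,.061],down(20.4))
go([.5885,-.0465,.081],down(10))
E
```

```text
t 3.0 pos [ 0.4432 -0.3377  0.024 ] open 0.155 F [ 0.1 -0.8 -2.2] slide [ -0.5  -7.3 -37.2] |d| 37.9 twist [ 0.0168 -0.0066 -0.0013] joints [-49.  42. 101.   0.  36.  21.]
t 3.0 pos [ 0.4432 -0.3377  0.024 ] open 0.155 F [ 0.1 -0.8 -2.2] slide [ 237.8 -221.6  -59.2] |d| 330.4 twist [ 0.0161 -0.0081  0.1802] joints [-49.  42. 101.   0.  36.  21.]
```

```bash
python3 - <<'E'
from h import *
c=cam('wrist');save(c,'w3')
print('plate',rectw(c,plate_top(c),.005))
go([.4398,-.3305,.061],down(20.4))
c=cam('top');print('plate',rectw(c,plate_top(c),.005))
E
```

```text
plate ((475.923095703125, -326.0787048339844), (88.42558288574219, 160.36468505859375), 20.522480010986328)
t 3.05 pos [ 0.4432 -0.3377  0.024 ] open 0.154 F [-0.1  0.3 -0.3] slide [ -0.5  -7.3 -37.2] |d| 37.9 twist [ 0.0167 -0.0066 -0.0013] joints [-49.  42. 101.   0.  36.  21.]
plate ((493.6160888671875, -316.9341735839844), (48.41737747192383, 158.31520080566406), 20.234210968017578)
```

View pics/w3.png

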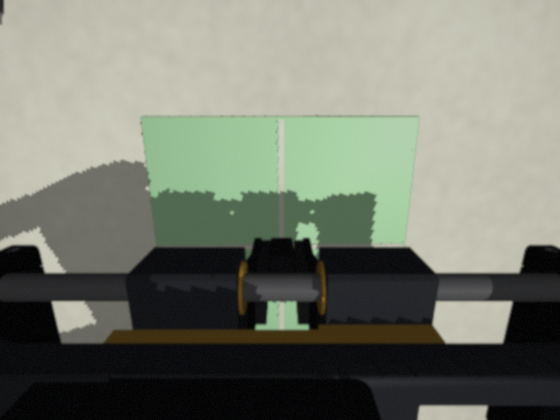

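>>> {"method": "carry_out", "body": {"grip": [-0.3,-0.3,-0.3,-0.3,-0.3], "slide": [[0,0,0],[0,0,0],[0,0,4],[0,0,4],[0,0,0]], "twist": [[0,0,0],[0,0,0],[0.016,-0.006,0],[0,0,0],[0,0,0]]}}

```text
time_s: 3.6
position: [0.4444, -0.3393, 0.0158]
tcp_rot: [[0.938, 0.347, 0.002], [0.347, -0.938, -0.002], [0.001, 0.003, -1.0]]
force: [-0.1, 1.4, 0.3]
opening: 0.344
```

```bash
python3 - <<'E'
from h import *
go([.441,-.3365,.011],down(20.4))
c=cam('wrist');save(c,'w4')
E
```

```text
t 3.6 pos [ 0.4444 -0.3393  0.0158] open 0.344 F [-0.1  1.4  0.3] slide [-2.3 -3.8  4.8] |d| 6.5 twist [ 0.0027 -0.0013 -0.0014] joints [-49.  43. 100.   0.  37.  21.]
```

View pics/w4.png

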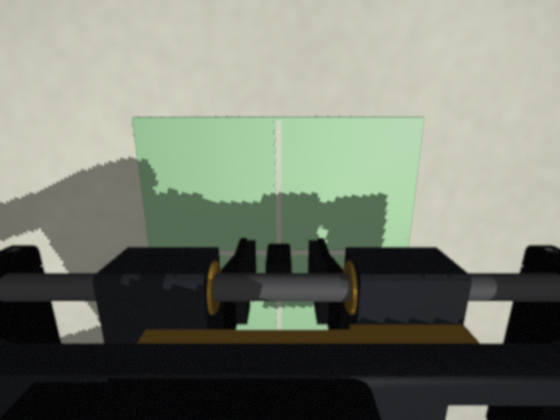

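```bash
python3 - <<'E'
from h import *
s=bot.read_state();R=np.array(s['tcp_rot'])
c=cam('wrist')
w=onplane(c,np.array([134.,423,278]),np.array([116.,117,117]),.005)
print(((w-s['position'])@R*1000).round(1), w.round(4))
E
```

```text
[[ 78.2 -79.8  10.9]
 [ 77.6  77.9  11.4]
 [ 77.7  -1.4  11.1]] [[ 0.4903 -0.2376  0.005 ]
 [ 0.5445 -0.3856  0.005 ]
 [ 0.517  -0.3113  0.005 ]]
```

Far plate edge lies 78 mm ahead of the TCP, so it needs −2 mm in x; lowering 5 mm and gripping.

>>> {"method": "carry_out", "body": {"grip": [-0.3,-0.3,-1,-1,-1,-1,-1,-1], "slide": [[-2,-1,4],[0,0,1],[0,0,0],[0,0,0],[0,0,0],[0,0,0],[0,0,0],[0,0,0]], "twist": [[0,0,0],[0,0,0],[0,0,0],[0,0,0],[0,0,0],[0,0,0],[0,0,0],[0,0,0]]}}

```text
time_s: 4.5
position: [0.4418, -0.3388, 0.0107]
tcp_rot: [[0.938, 0.347, 0.002], [0.347, -0.938, -0.002], [0.001, 0.002, -1.0]]
force: [-0.3, -0.6, -0.3]
opening: 0.159
```

```bash
python3 - <<'E'
from h import *
go([.5885,-.0465,.10],down(10))
E
```

```text
t 4.5 pos [ 0.4418 -0.3388  0.0107] open 0.159 F [-0.3 -0.6 -0.3] slide [ 239.1 -223.   -89.6] |d| 339.0 twist [ 0.0022 -0.0015  0.18  ] joints [-49.  44. 100.   0.  36.  21.]
```

Grip is good at z 0.011. Lift, then travel.

>>> {"method": "carry_out", "body": {"grip": [-1,-1,-1,-1,-1,-1,-1,-1,-1,-1,-1,-1], "slide": [[0,0,-15],[0,0,-20],[0,0,-20],[0,0,-20],[20,-18,-10],[30,-28,-5],[30,-28,0],[30,-28,0],[30,-28,0],[30,-28,0],[25,-25,0],[20,-20,0]], "twist": [[0,0,0],[0,0,0],[0,0,0],[0,0,0],[0,0,0.02],[0,0,0.025],[0,0,0.025],[0,0,0.025],[0,0,0.025],[0,0,0.025],[0,0,0.02],[0,0,0.015]]}}

```text
time_s: 5.7
position: [0.5957, -0.0794, 0.0995]
tcp_rot: [[0.988, 0.157, -0.005], [0.157, -0.988, 0.003], [-0.005, -0.004, -1.0]]
force: [0.4, -0.3, -2.6]
opening: 0.159
```

```bash
python3 - <<'E'
from h import *
go([.5885,-.0465,.10],down(10))
c=cam('wrist');save(c,'w5')
E
```

```text
t 5.7 pos [ 0.5957 -0.0794  0.0995] open 0.159 F [ 0.4 -0.3 -2.6] slide [ -2.  -33.6  -0.3] |d| 33.7 twist [-0.0039  0.0048 -0.0173] joints [-18.  38.  91.   0.  51.  63.]
```

View pics/w5.png

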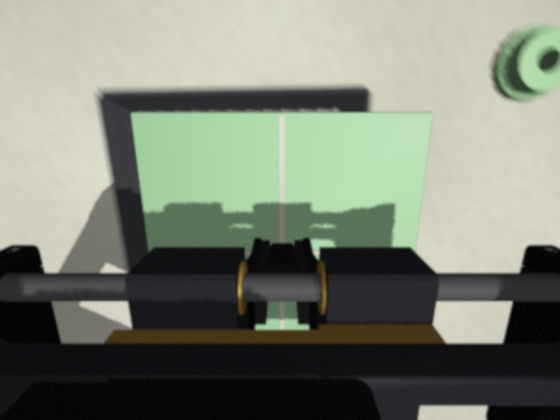

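>>> {"method": "carry_out", "body": {"grip": [-1,-1,-1,-1,-1,-1], "slide": [[-1,-15,0],[-1,-15,0],[0,-4,10],[0,0,10],[0,0,0],[0,0,0]], "twist": [[-0.004,0.005,-0.017],[0,0,0],[0,0,0],[0,0,0],[0,0,0],[0,0,0]]}}

```text
time_s: 6.35
position: [0.5888, -0.0402, 0.0754]
tcp_rot: [[0.984, 0.178, -0.001], [0.178, -0.984, 0.002], [-0.0, -0.002, -1.0]]
force: [0.0, 0.5, -2.7]
opening: 0.157
```

```bash
python3 - <<'E'
from h import *
go([.5885,-.0465,.035],down(10))
c=cam('wrist');save(c,'w6')
E
```

```text
t 6.35 pos [ 0.5888 -0.0402  0.0754] open 0.157 F [ 0.   0.5 -2.7] slide [-1.4  6.2 40.4] |d| 40.9 twist [-0.0023  0.0003  0.0039] joints [-15.  39.  94.   0.  47.  65.]
```

View pics/w6.png

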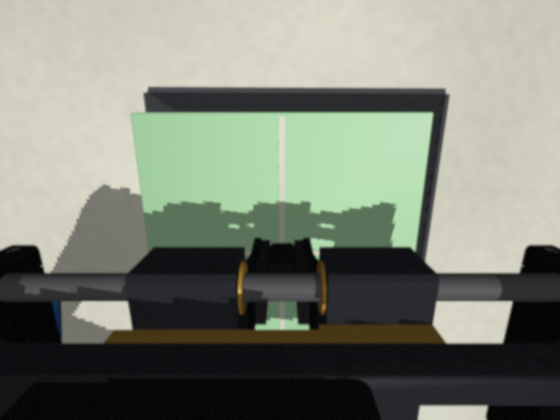

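```bash
python3 - <<'E'
from h import *
s=bot.read_state();R=np.array(s['tcp_rot'])
c=cam('wrist')
w=onplane(c,np.array([149.,447]),np.array([91.,93.]),.032)
print(((w-s['position'])@R*1000).round(1),np.linalg.norm(w[1]-w[0]))
print(((onplane(c,np.array([132.,433]),np.array([114.,114.]),.0704)-s['position'])@R*1000).round(1))
E
```

```text
[[ 93.8 -83.6  43.5]
 [ 92.5 105.1  43.1]] 0.18868821130179653
[[ 79.3 -78.2   5.1]
 [ 79.2  79.8   4.8]]
```

>>> {"method": "carry_out", "body": {"grip": [-1,-1,-1,-1,-1,-1], "slide": [[-1,8,0],[0,0,10],[0,0,10],[0,0,0],[0,0,0],[0,0,0]], "twist": [[-0.002,0,0.004],[0,0,0],[0,0,0],[0,0,0],[0,0,0],[0,0,0]]}}

```text
time_s: 7.05
position: [0.5902, -0.0511, 0.0542]
tcp_rot: [[0.985, 0.17, 0.002], [0.17, -0.985, -0.001], [0.001, 0.001, -1.0]]
force: [0.5, -0.8, -2.4]
opening: 0.161
```

```bash
python3 - <<'E'
from h import *
go([.5885,-.0465,.035],down(10))
c=cam('wrist');save(c,'w7')
E
```

```text
t 7.05 pos [ 0.5902 -0.0511  0.0542] open 0.161 F [ 0.5 -0.8 -2.4] slide [-0.9 -4.9 19.2] |d| 19.8 twist [ 0.0009 -0.0015 -0.0033] joints [-16.  41.  94.  -0.  45.  64.]
```

View pics/w7.png

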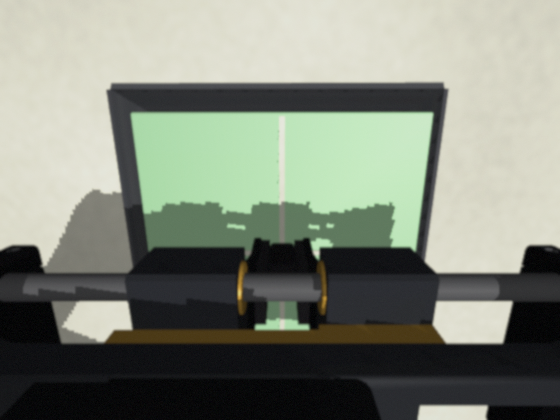

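>>> {"method": "carry_out", "body": {"grip": [-1,-1,-1,-1,-1,-1,-1], "slide": [[-1,-3,0],[0,0,10],[0,0,10],[0,0,5],[0,0,5],[0,0,0],[0,0,0]], "twist": [[0,-0.001,-0.003],[0,0,0],[0,0,0],[0,0,0],[0,0,0],[0,0,0],[0,0,0]]}}

```text
time_s: 7.8
position: [0.5888, -0.0476, 0.0215]
tcp_rot: [[0.985, 0.175, 0.001], [0.175, -0.985, -0.001], [0.001, 0.001, -1.0]]
force: [0.4, -0.5, -3.1]
opening: 0.158
```

```bash
python3 - <<'E'
from h import *
go([.5885,-.0465,.0145],down(10))
c=cam('wrist');save(c,'w8')
E
```

```text
t 7.8 pos [ 0.5888 -0.0476  0.0215] open 0.158 F [ 0.4 -0.5 -3.1] slide [-0.1 -1.2  7. ] |d| 7.1 twist [ 0.001  -0.0007  0.0009] joints [-15.  44.  95.  -0.  41.  65.]
```

View pics/w8.png

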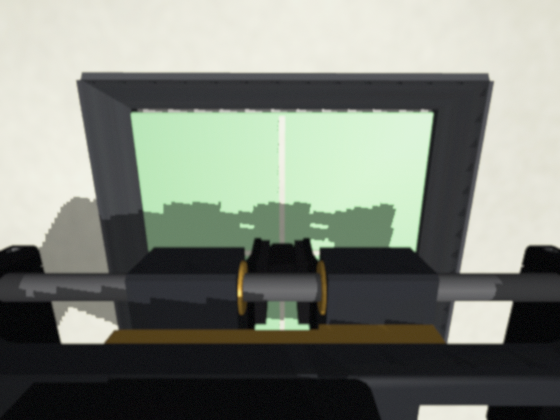

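>>> {"method": "carry_out", "body": {"grip": [-1,-1,-1,-1,-1], "slide": [[0,0,3],[0,0,3],[0,0,2],[0,0,0],[0,0,0]], "twist": [[0,0,0],[0,0,0],[0,0,0],[0,0,0],[0,0,0]]}}

```text
time_s: 8.35
position: [0.5898, -0.048, 0.0149]
tcp_rot: [[0.985, 0.174, 0.003], [0.174, -0.985, -0.002], [0.003, 0.002, -1.0]]
force: [-0.1, -0.8, -2.4]
opening: 0.158
```

>>> {"method": "carry_out", "body": {"grip": [-1,-1,-0.3,-0.3,-0.3,-0.3,-0.3,-0.3,-0.3,-0.3], "slide": [[0,0,1],[0,0,0],[0,0,0],[0,0,0],[0,0,0],[0,0,-20],[0,0,-30],[0,0,-30],[0,0,-20],[0,0,0]], "twist": [[0,0,0],[0,0,0],[0,0,0],[0,0,0],[0,0,0],[0,0,0],[0,0,0],[0,0,0],[0,0,0],[0,0,0]]}}

```text
time_s: 9.35
position: [0.5907, -0.0483, 0.1175]
tcp_rot: [[0.985, 0.174, 0.005], [0.174, -0.985, -0.002], [0.005, 0.003, -1.0]]
force: [0.6, 0.0, -0.0]
opening: 0.35
```

```bash
python3 - <<'E'
from h import *
go([.5885,-.0465,.0145],down(10))
c=cam('wrist');save(c,'w9')
P=cloud(c); im=c['color'].astype(int);g=(im[...,1]-im[...,0]>8)&(im[...,1]-im[...,2]>8)&(im[...,1]>70)&(P[...,2]<.05)&(abs(P[...,0]-.589)<.1)&(abs(P[...,1]+.047)<.1)
p=P[g];A=np.c_[p[:,:2]-p[:,:2].mean(0),np.ones(len(p))];print(np.linalg.lstsq(A,p[:,2],rcond=None)[0])
print(rectw(c,plate_top(c),.009))
m=(P[...,2]>.028)&(P[...,2]<.045)&(abs(P[...,0]-.59)<.02)&(abs(P[...,1]+.047)<.02);print(P[m].mean(0),m.sum())
E
```

```text
t 9.35 pos [ 0.5907 -0.0483  0.1175] open 0.35 F [ 0.6  0.  -0. ] slide [ -2.3  -2.4 103. ] |d| 103.1 twist [ 0.003  -0.0047  0.0006] joints [-15.  35.  92.  -0.  52.  65.]
[-0.00068539  0.00036992  0.00932611]
((596.297607421875, -47.17070770263672), (149.8782501220703, 162.09072875976562), 10.012075424194336)
[ 0.59214878 -0.04796783  0.03810026] 315
```

View pics/w9.png

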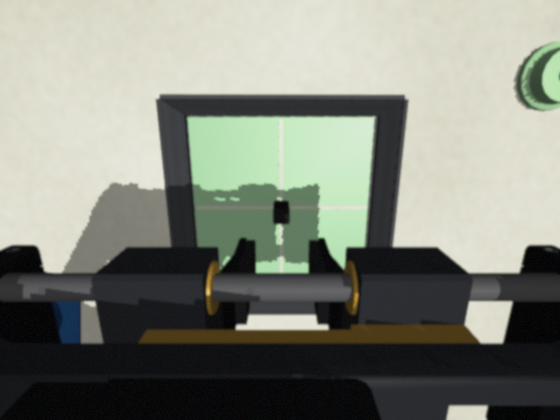

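```bash
cat >> h.py <<'E'
def log():
    import json
    s=bot.read_state(); open('log.jsonl','a').write(json.dumps([list(map(float,s['joint_positions'])),list(map(float,s['position'])),np.array(s['tcp_rot']).tolist()])+'\n')
E
python3 - <<'E'
from h import *
log()
go([.56,.15,.30],down(138.7))
E
```

```text
t 9.4 pos [ 0.5898 -0.048   0.1162] open 0.348 F [-0.3 -0.6 -0.6] slide [   5.7 -199.8 -184.2] |d| 271.8 twist [ 3.8000e-03  9.0000e-04 -2.2457e+00] joints [-15.  36.  92.  -0.  52.  65.]
```

>>> {"method": "carry_out", "body": {"grip": [1,1,1,1,1,1,1,1,1,1,1,1], "slide": [[0,0,-20],[0,0,-20],[0,0,-20],[0,0,-20],[0,0,-20],[0,0,-20],[0,0,-20],[0,0,-15],[0,0,-10],[0,0,0],[0,0,0],[0,0,0]], "twist": [[0,0,-0.15],[0,0,-0.15],[0,0,-0.15],[0,0,-0.15],[0,0,-0.15],[0,0,-0.15],[0,0,-0.15],[0,0,-0.15],[0,0,-0.15],[0,0,-0.15],[0,0,-0.15],[0,0,-0.15]]}}

```text
time_s: 10.6
position: [0.5823, -0.0465, 0.2658]
tcp_rot: [[-0.398, 0.917, -0.03], [0.917, 0.399, 0.008], [0.019, -0.024, -1.0]]
force: [-0.2, 0.0, 0.4]
opening: 0.997
```

```bash
python3 - <<'E'
from h import *
log()
go([.56,.15,.30],down(138.7))
E
```

```text
t 10.6 pos [ 0.5823 -0.0465  0.2658] open 0.997 F [-0.2  0.   0.4] slide [189.7  57.1 -32.1] |d| 200.7 twist [-0.0199 -0.024  -0.4401] joints [-15.  25.  84.  -0.  73. -39.]
```

Continue; then test-tilt about tool y.

>>> {"method": "carry_out", "body": {"grip": [1,1,1,1,1,1,1,1,1,1,1,1], "slide": [[30,10,-10],[35,15,-10],[40,15,-5],[40,20,0],[30,10,0],[0,0,0],[0,0,0],[0,0,0],[0,0,0],[0,0,0],[0,0,0],[0,0,0]], "twist": [[-0.02,-0.024,-0.1],[0,0,-0.1],[0,0,-0.1],[0,0,-0.1],[0,0,0],[0,0,0],[0,-0.1,0],[0,-0.1,0],[0,-0.1,0],[0,-0.1,0],[0,0,0],[0,0,0]]}}

```text
time_s: 11.8
position: [0.5347, 0.1364, 0.2705]
tcp_rot: [[-0.685, 0.678, 0.268], [0.618, 0.735, -0.279], [-0.386, -0.025, -0.922]]
force: [1.3, 1.2, 0.7]
opening: 0.998
```

```bash
python3 - <<'E'
from h import *
log()
go([.56,.15,.30],down(138.7))
s=bot.read_state();R=np.array(s['tcp_rot']);print(R.round(2));q=np.radians(s['joint_positions'])
for sg in(1,-1):
    print(sg,(Ro.from_euler('ZYZYZ',[q[0],q[1]+q[2],sg*q[3],q[4],q[5]+np.pi/2]).as_matrix()).round(2).tolist())
E
```

```text
t 11.8 pos [0.5347 0.1364 0.2705] open 0.998 F [1.3 1.2 0.7] slide [-20.3  26.4 -24.2] |d| 41.2 twist [-0.0297  0.3962 -0.0186] joints [ 13.  19.  97. -24.  54. -21.]
[[-0.68  0.68  0.27]
 [ 0.62  0.74 -0.28]
 [-0.39 -0.03 -0.92]]Traceback (most recent call last):
  File "<stdin>", line 6, in <module>
  File "scipy/spatial/transform/_rotation.pyx", line 1413, in scipy.spatial.transform._rotation.Rotation.from_euler
ValueError: Expected axis specification to be a non-empty string of upto 3 characters, got ZYZYZ
```

```bash
cat >> h.py <<'E'
def rot(q):
    q=np.radians(q);E=Ro.from_euler
    return (E('Z',q[0])*E('Y',q[1]+q[2])*E('Z',q[3])*E('Y',q[4])*E('Z',q[5]+np.pi/2)).as_matrix()
def fk(q,p):
    h,a,L1,L2,d,off=p[:6]; q=np.array(q,float); R=rot(q); a2=np.radians(q[1]);a3=np.radians(q[1]+q[2])
    r=a+L1*np.sin(a2)+L2*np.sin(a3)+off*np.cos(a3); z=h+L1*np.cos(a2)+L2*np.cos(a3)-off*np.sin(a3)
    c,s=np.cos(np.radians(q[0])),np.sin(np.radians(q[0]))
    return np.array([r*c,r*s,z])+R[:,2]*d, R
E
python3 - <<'E'
from h import *
import json
from scipy.optimize import least_squares as LS
D=[json.loads(l) for l in open('log.jsonl')]
D.append([[-76.461,30.224,82.088,0,67.689,-10.227],[.252,-.572,.223],down(23.8).tolist()])
for d in D: print(np.abs(rot(d[0])-np.array(d[2])).max().round(3))
f=lambda p:np.r_[np.concatenate([fk(d[0],p)[0]-d[1] for d in D]),1e-3*p]
for x0 in ([.36,0,.4,.4,.25,0],):
    s=LS(f,x0);print(s.x.round(4),np.abs(s.fun[:-6]).max())
E
```

```text
0.0
0.0
0.0
0.001
[ 0.065   0.057   0.3836  0.3852  0.0227 -0.0092] 0.11024228215653856
```

```bash
python3 - <<'E'
from h import *
import json
D=[json.loads(l) for l in open('log.jsonl')]
D.append([[-76.461,30.224,82.088,0,67.689,-10.227],[.252,-.572,.223],down(23.8).tolist()])
A=[];b=[]
for q,p,R in D:
    a=np.radians(q);c,s=np.cos(a[0]),np.sin(a[0]);er=np.array([c,s,0]);ez=np.array([0,0,1]);et=np.array([-s,c,0]);a3=a[1]+a[2]
    A.append(np.c_[ez,et,er*np.sin(a[1])+ez*np.cos(a[1]),er*np.sin(a3)+ez*np.cos(a3),np.array(R)[:,2]]);b+=p
A=np.concatenate(A);x,res,rk,sv=np.linalg.lstsq(A,np.array(b),rcond=None);print(x.round(4),rk,sv.round(3),np.abs(A@x-b).max())
E
```

```text
[0.2286 0.1093 0.4977 0.3828 0.285 ] 5 [3.438 2.016 2.003 0.279 0.156] 0.00977259283098475
```

```bash
cat >> h.py <<'E'
from scipy.optimize import least_squares as LSQ
X=[0.2286,0.1093,0.4977,0.3828,0.285]
LIM=np.array([[-176.69,176.69],[-43.24,126.21],[12.49,139.97],[-82,262],[0,151.66],[-163.58,163.58]])
def fk(q,x=X):
    a=np.radians(q);R=rot(q);c,s=np.cos(a[0]),np.sin(a[0]);er=np.array([c,s,0]);ez=np.array([0,0,1]);et=np.array([-s,c,0]);a3=a[1]+a[2]
    w=ez*x[0]+et*x[1]+x[2]*(er*np.sin(a[1])+ez*np.cos(a[1]))+x[3]*(er*np.sin(a3)+ez*np.cos(a3))
    return w+R[:,2]*x[4],R,w
def ik(p,R,q0):
    def f(q):
        P,Rq,_=fk(q);return np.r_[(P-p)*10,3*Ro.from_matrix(R.T@Rq).as_rotvec()]
    s=LSQ(f,np.clip(q0,LIM[:,0]+.01,LIM[:,1]-.01),bounds=(LIM[:,0],LIM[:,1]));return s.x,np.abs(s.fun).max()
def tilt(yaw,al,roll=0): # tool z horizontally toward yaw, tilted al from down, x up side; then roll about tool z
    return down(yaw)@Ro.from_euler('y',al,degrees=True).as_matrix()@Ro.from_euler('z',roll,degrees=True).as_matrix()
def tozy(yaw,al): return tilt(yaw,al)[:,2]
E
python3 - <<'E'
from h import *
s=bot.read_state();q0=s['joint_positions']
print(fk(q0)[0],s['position'])
print(tozy(138.7,60),tilt(138.7,60)[:,0])
can=np.array([.45,.353,.058])
for yaw in(100,120,138.7,155):
  for al in (45,60):
    R=tilt(yaw,al);p=can+.019*R[:,2]
    q,e=ik(p,R,[15,40,90,60,50,-20]);print(yaw,al,q.round(0),e.round(4),fk(q)[2].round(3), (p-.163*R[:,2]).round(3))
tray=np.array([.59,-.0475,.16])
print('pour')
for yaw in(80,90,110):
  for roll in(0,90,-90,120,-120,180):
    R=tilt(yaw,60,roll);q,e=ik(tray+.019*R[:,2],R,[-5,20,90,90,60,-20+roll*.6]);print(yaw,roll,q.round(0),e.round(4))
E
```

```text
[0.5427848  0.14357463 0.26449237] [0.53465897 0.13638149 0.27054919]
[-0.65061382  0.57157821 -0.5       ] [-0.37563207  0.33000083  0.8660254 ]
100 45 [  7.  43. 112.  65.  51. -58.] 0.0 [0.483 0.168 0.246] [0.468 0.253 0.16 ]
100 60 [  2.  49. 113.  73.  64. -70.] 0.0 [0.49  0.126 0.191] [0.472 0.23  0.13 ]
120 45 [  8.  47. 101.  48.  63. -56.] 0.0 [0.544 0.19  0.246] [0.501 0.265 0.16 ]
120 60 [  4.  53.  99.  54.  74. -64.] 0.0 [0.565 0.153 0.191] [0.512 0.245 0.13 ]
138.7 45 [ 11.  51.  91.  36.  74. -59.] 0.0 [0.591 0.229 0.246] [0.526 0.286 0.16 ]
138.7 60 [  8.  57.  86.  41.  86. -63.] 0.0 [0.623 0.201 0.191] [0.544 0.271 0.13 ]
155 45 [ 15.  54.  82.  27.  83. -63.] 0.0 [0.62  0.274 0.246] [0.542 0.31  0.16 ]
155 60 [ 12.  61.  76.  32.  96. -65.] 0.0 [0.659 0.256 0.191] [0.563 0.3   0.13 ]
pour
80 0 [-37.  45.  94.  51.  83. -54.] 0.0
80 90 [-37.  45.  94.  51.  83.  36.] 0.0
80 -90 [ -37.   45.   94.   51.   83. -144.] 0.0
80 120 [-37.  45.  94.  51.  83.  66.] 0.0
80 -120 [ -35.   45.   89.   48.   85. -164.] 0.2694
80 180 [-37.  45.  94.  51.  83. 126.] 0.0
90 0 [-35.  48.  86.  45.  90. -54.] 0.0
90 90 [-35.  48.  86.  45.  90.  36.] 0.0
90 -90 [ -35.   48.   86.   45.   90. -144.] 0.0
90 120 [-35.  48.  86.  45.  90.  66.] 0.0
90 -120 [ -33.   49.   81.   43.   93. -164.] 0.3286
90 180 [-35.  48.  86.  45.  90. 126.] 0.0
110 0 [-30.  54.  72.  35. 104. -58.] 0.0
110 90 [-30.  54.  72.  35. 104.  32.] 0.0
110 -90 [ -30.   54.   72.   35.  104. -148.] 0.0
110 120 [-30.  54.  72.  35. 104.  62.] 0.0
110 -120 [ -28.   57.   64.   35.  109. -164.] 0.5175
110 180 [-30.  54.  72.  35. 104. 122.] 0.0
```

>>> {"method": "carry_out", "body": {"grip": [1,1,1,1,1,1,1,1,1,1,1,1], "slide": [[0,0,0],[0,0,0],[0,0,0],[0,0,0],[0,0,0],[0,0,0],[0,0,0],[0,0,0],[0,0,0],[0,0,0],[0,0,0],[0,0,0]], "twist": [[-0.03,0.14,-0.02],[0,0.14,0],[0,0.14,0],[0,0.14,0],[0,0.14,0],[0,0.14,0],[0,0.14,0],[0,0.14,0],[0,0.14,0],[0,0.14,0],[0,0,0],[0,0,0]]}}

```text
time_s: 13.0
position: [0.5514, 0.1224, 0.2698]
tcp_rot: [[-0.384, 0.664, -0.641], [0.3, 0.747, 0.594], [0.873, 0.036, -0.486]]
force: [0.1, -0.7, 0.2]
opening: 0.998
```

```bash
cat >> h.py <<'E'
def eva():
    s=bot.read_state(); q=s['joint_positions'];print('fkerr',(fk(q)[0]-s['position']).round(4))
def can_pre(c,yaw,al,back,zg=.058):
    R=tilt(yaw,al);return np.array([c[0],c[1],zg])+(.019-back)*R[:,2],R
E
python3 - <<'E'
from h import *
log();eva()
p,R=can_pre((.45,.353),138.7,60,.11);print(p);go(p,R)
E
```

```text
fkerr [-0.015  -0.0074  0.0105]
[0.50920586 0.30098638 0.1035    ]
t 13.0 pos [0.5514 0.1224 0.2698] open 0.998 F [ 0.1 -0.7  0.2] slide [-75.5  99.4 213.9] |d| 247.7 twist [ 0.0232 -0.0156  0.0279] joints [-13.  47.  67.  30. 120. -61.]
```

>>> {"method": "carry_out", "body": {"grip": [1,1,1,1,1,1,1,1,1,1,1,1], "slide": [[0,25,0],[0,30,0],[0,30,0],[0,15,20],[0,0,30],[-10,0,30],[-15,0,30],[-15,0,30],[-15,0,30],[-12,0,20],[0,0,0],[0,0,0]], "twist": [[0.023,-0.015,0.028],[0,0,0],[0,0,0],[0,0,0],[0,0,0],[0,0,0],[0,0,0],[0,0,0],[0,0,0],[0,0,0],[0,0,0],[0,0,0]]}}

```text
time_s: 14.2
position: [0.5309, 0.2915, 0.1323]
tcp_rot: [[-0.438, 0.656, -0.614], [0.333, 0.754, 0.567], [0.835, 0.044, -0.549]]
force: [0.5, 0.1, 0.2]
opening: 0.998
```

```bash
python3 - <<'E'
from h import *
log();eva()
p,R=can_pre((.45,.353),138.7,60,.11);print(p);go(p,R)
c=cam('wrist');save(c,'w10')
c=cam('scene');save(c,'s10')
E
```

```text
fkerr [ 0.0006 -0.0134  0.0089]
[0.50920586 0.30098638 0.1035    ]
t 14.2 pos [0.5309 0.2915 0.1323] open 0.998 F [0.5 0.1 0.2] slide [-11.4  -8.4  34.5] |d| 37.3 twist [0.0192 0.0577 0.0399] joints [  1.  53.  73.  36.  99. -59.]
```

View pics/w10.png

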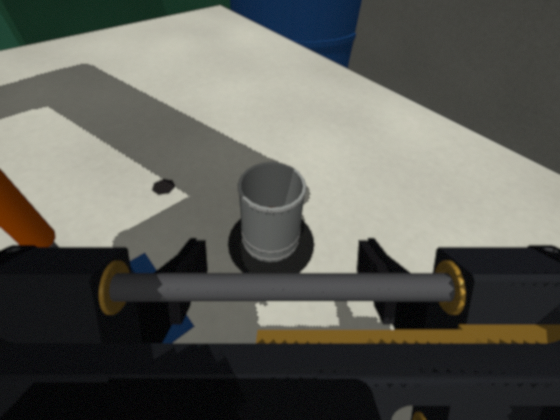

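View pics/s10.png

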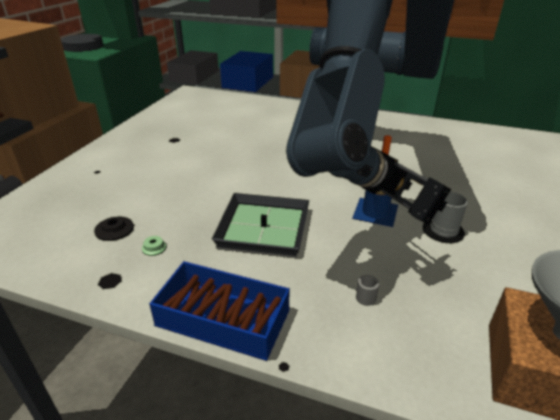

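>>> {"method": "carry_out", "body": {"grip": [1,1,1,1,1,1], "slide": [[-6,-4,15],[-5,-4,15],[0,0,5],[0,0,0],[0,0,0],[0,0,0]], "twist": [[0.019,0.057,0.04],[0,0,0],[0,0,0],[0,0,0],[0,0,0],[0,0,0]]}}

```text
time_s: 14.9
position: [0.5165, 0.2995, 0.1114]
tcp_rot: [[-0.392, 0.664, -0.637], [0.331, 0.748, 0.575], [0.858, 0.014, -0.513]]
force: [0.4, 0.8, -0.2]
opening: 1.0
```

```bash
python3 - <<'E'
from h import *
log();eva()
p,R=can_pre((.45,.353),138.7,60,.11);go(p,R)
c=cam('wrist');save(c,'w11')
P=cloud(c);m=(P[...,2]>.03)&(P[...,2]<.095)&(np.hypot(P[...,0]-.45,P[...,1]-.353)<.06)
q=P[m];print(len(q),q.mean(0),q[:,2].max());t=q[(q[:,2]>.08)];print(cv2.minEnclosingCircle((t[:,:2]*1000).astype(np.float32)))
E
```

```text
fkerr [ 0.0047 -0.0136  0.0073]
t 14.9 pos [0.5165 0.2995 0.1114] open 1.0 F [ 0.4  0.8 -0.2] slide [-3.4 -3.9  9.6] |d| 10.9 twist [0.0116 0.015  0.0097] joints [  1.  56.  74.  36.  99. -59.]
5768 [0.4522924  0.35103489 0.06565761] 0.0902323343262608
((449.9504089355469, 353.15863037109375), 31.58211326599121)
```

View pics/w11.png

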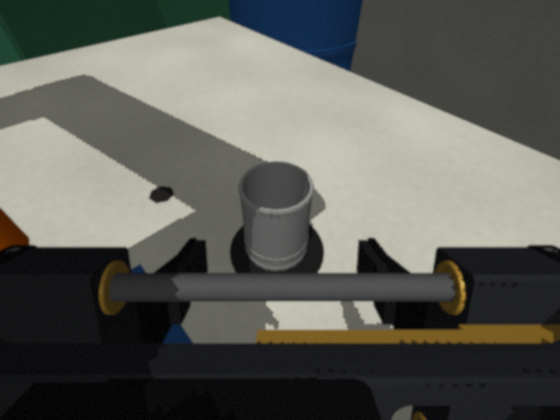

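>>> {"method": "carry_out", "body": {"grip": [1,1,1,1,1,1,1], "slide": [[-3,-4,15],[0,0,20],[0,0,20],[0,0,20],[0,0,15],[0,0,0],[0,0,0]], "twist": [[0.012,0.015,0.01],[0,0,0],[0,0,0],[0,0,0],[0,0,0],[0,0,0],[0,0,0]]}}

```text
time_s: 15.65
position: [0.4531, 0.3488, 0.0598]
tcp_rot: [[-0.373, 0.659, -0.653], [0.332, 0.752, 0.57], [0.866, -0.004, -0.499]]
force: [0.5, 0.6, -0.6]
opening: 1.003
```

```bash
python3 - <<'E'
from h import *
p,R=can_pre((.45,.353),138.7,60,0);go(p,R)
E
```

```text
t 15.65 pos [0.4531 0.3488 0.0598] open 1.003 F [ 0.5  0.6 -0.6] slide [ 1.   1.2 24.4] |d| 24.4 twist [-0.0025 -0.0009 -0.0027] joints [  6.  58.  81.  39.  90. -62.]
```

>>> {"method": "carry_out", "body": {"grip": [1,1,1,-1,-1,-1,-1,-1,-1], "slide": [[1,1,12],[0,0,10],[0,0,0],[0,0,0],[0,0,0],[0,0,0],[0,0,0],[0,0,0],[0,0,0]], "twist": [[0,0,0],[0,0,0],[0,0,0],[0,0,0],[0,0,0],[0,0,0],[0,0,0],[0,0,0],[0,0,0]]}}

```text
time_s: 16.55
position: [0.4407, 0.3623, 0.0497]
tcp_rot: [[-0.376, 0.661, -0.65], [0.332, 0.751, 0.571], [0.865, -0.0, -0.502]]
force: [-0.9, 1.2, -0.4]
opening: 0.693
```

```bash
python3 - <<'E'
from h import *
p,R=can_pre((.45,.353),138.7,60,0);go(p,R);log();eva()
c=cam('wrist');save(c,'w12')
E
```

```text
t 16.55 pos [0.4407 0.3623 0.0497] open 0.693 F [-0.9  1.2 -0.4] slide [ 0.7 -0.8  3.5] |d| 3.7 twist [ 0.0005  0.0019 -0.0009] joints [  7.  59.  83.  40.  88. -62.]
fkerr [ 0.02   -0.0126 -0.0043]
```

View pics/w12.png

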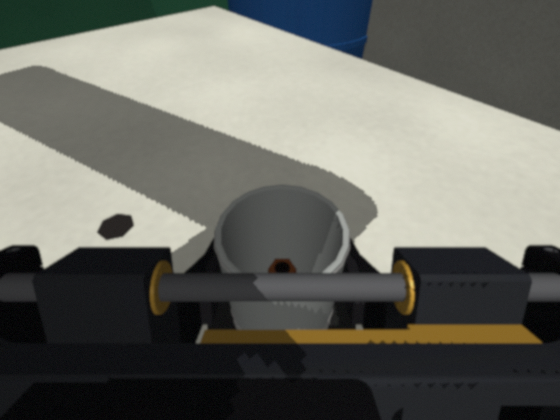

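```bash
python3 - <<'E'
from h import *
import json
D=[json.loads(l) for l in open('log.jsonl')]
D.append([[-76.461,30.224,82.088,0,67.689,-10.227],[.252,-.572,.223],down(23.8).tolist()])
def build(ex):
    A=[];b=[]
    for q,p,R in D:
        a=np.radians(q);c,s=np.cos(a[0]),np.sin(a[0]);er=np.array([c,s,0]);ez=np.array([0,0,1]);et=np.array([-s,c,0]);a3=a[1]+a[2]
        F=np.c_[er*np.sin(a3)+ez*np.cos(a3), er*np.cos(a3)-ez*np.sin(a3), et]
        xf=np.cos(a[3])*F[:,1]+np.sin(a[3])*et; yf=-np.sin(a[3])*F[:,1]+np.cos(a[3])*et
        cols=[ez,et,er*np.sin(a[1])+ez*np.cos(a[1]),F[:,0],np.array(R)[:,2]]
        e=dict(er=er,k3=F[:,1],xf=xf,yf=yf,k2=er*np.cos(a[1])-ez*np.sin(a[1]))
        A.append(np.c_[tuple(cols+[e[k] for k in ex])]);b+=p
    A=np.concatenate(A);b=np.array(b);x=np.linalg.lstsq(A,b,rcond=None)[0];print(ex,x.round(4),np.abs(A@x-b).max().round(4))
for ex in ([],['er'],['k3'],['xf'],['yf'],['k2'],['yf','k3'],['er','k3'],['xf','yf']): build(ex)
E
```

```text
[] [0.2318 0.1145 0.4968 0.3847 0.2908] 0.0165
['er'] [ 0.2347  0.1138  0.5073  0.401   0.2936 -0.0201] 0.0159
['k3'] [0.2743 0.111  0.5879 0.3918 0.3054 0.1141] 0.0004
['xf'] [0.2717 0.1114 0.4758 0.4126 0.2612 0.0424] 0.0098
['yf'] [ 0.229   0.1277  0.5018  0.3826  0.2901 -0.0146] 0.017
['k2'] [0.233  0.1146 0.4972 0.3729 0.2903 0.0128] 0.0179
['yf', 'k3'] [ 2.742e-01  1.111e-01  5.878e-01  3.917e-01  3.054e-01 -1.000e-04
  1.139e-01] 0.0004
['er', 'k3'] [ 2.743e-01  1.110e-01  5.879e-01  3.920e-01  3.054e-01 -3.000e-04
  1.140e-01] 0.0003
['xf', 'yf'] [ 0.2679  0.122   0.4806  0.4098  0.2619  0.0407 -0.0115] 0.0093
```

```bash
cat >> h.py <<'E'
X=[0.2743,.111,.5879,.3918,.3054,.1141]
def fk(q,x=X):
    x=X
    a=np.radians(q);R=rot(q);c,s=np.cos(a[0]),np.sin(a[0]);er=np.array([c,s,0]);ez=np.array([0,0,1]);et=np.array([-s,c,0]);a3=a[1]+a[2]
    w=ez*x[0]+et*x[1]+x[2]*(er*np.sin(a[1])+ez*np.cos(a[1]))+x[3]*(er*np.sin(a3)+ez*np.cos(a3))+x[5]*(er*np.cos(a3)-ez*np.sin(a3))
    return w+R[:,2]*x[4],R,w
E
python3 - <<'E'
from h import *
eva()
G=np.array([.59,-.0475,.13])
for yx in (-40,-55,-70,-85,100,138.7,170):
  q0=[-10,30,90,0,60,0]
  if yx<0:q0[5]=140
  else:q0[5]=-60
  for b in (0,20,35,50,60):
    R=down(yx)@Ro.from_euler('y',-b,degrees=True).as_matrix();q,e=ik(G+.019*R[:,2],R,q0);q0=q;print(yx,b,q.round(0),e.round(3))
E
```

```text
fkerr [ 0. -0.  0.]
-40 0 [-15.  36.  92.   0.  51. 115.] 0.0
-40 20 [-19.  43.  80.   7.  76. 108.] 0.0
-40 35 [-21.  49.  71.  11.  93. 107.] 0.0
-40 50 [-22.  56.  63.  14. 109. 106.] 0.0
-40 60 [-23.  61.  58.  17. 119. 107.] 0.0
-55 0 [-15.  36.  92.  -0.  51. 130.] 0.0
-55 20 [-21.  42.  83.  12.  73. 119.] 0.0
-55 35 [-24.  47.  76.  17.  88. 116.] 0.0
-55 50 [-26.  54.  69.  22. 103. 115.] 0.0
-55 60 [-27.  58.  65.  26. 112. 115.] 0.0
-70 0 [-15.  36.  92.  -0.  51. 145.] 0.0
-70 20 [-23.  40.  86.  16.  68. 130.] 0.0
-70 35 [-27.  45.  81.  23.  82. 124.] 0.0
-70 50 [-30.  51.  76.  30.  95. 121.] 0.0
-70 60 [-31.  56.  73.  34. 103. 120.] 0.0
-85 0 [-15.  36.  92.   0.  51. 160.] 0.0
-85 20 [-24.  39.  89.  20.  63. 140.] 0.0
-85 35 [-29.  43.  87.  30.  74. 131.] 0.0
-85 50 [-33.  49.  83.  37.  85. 126.] 0.0
-85 60 [-35.  53.  81.  42.  93. 123.] 0.0
100 0 [-15.  36.  92.   0.  51. -25.] 0.0
100 20 [ -6.  37.  96. -27.  45.   3.] 0.0
100 35 [  0.  40.  97. -49.  49.  25.] 0.0
100 50 [  6.  45.  97. -65.  57.  43.] 0.0
100 60 [  9.  49.  97. -73.  65.  51.] 0.0
138.7 0 [-15.  36.  92.  -0.  51. -64.] 0.0
138.7 20 [-11.  33. 104. -23.  27. -40.] 0.0
138.7 35 [ -6.  35. 112. -80.  20.  20.] 0.0
138.7 50 [ -0.  36. 108. -82.  31.  26.] 0.428
138.7 60 [  4.  38. 106. -82.  40.  30.] 0.674
170 0 [-15.  36.  92.   0.  51. -95.] 0.0
170 20 [ -17.   32.  107.    6.   21. -102.] 0.0
170 35 [ -16.   32.  115.   68.    3. -164.] 0.155
170 50 [ -14.   31.  113.   70.    0. -164.] 0.737
170 60 [ -14.   29.  113.   71.    0. -163.] 1.142
```

>>> {"method": "carry_out", "body": {"grip": [-1,-1,-1,-1,-1,-1,-1,-1], "slide": [[4,0,-3],[8,0,-5],[17,0,-10],[17,0,-10],[26,0,-15],[26,0,-15],[26,0,-15],[0,0,0]], "twist": [[0,0,0],[0,0,0],[0,0,0],[0,0,0],[0,0,0],[0,0,0],[0,0,0],[0,0,0]]}}

```text
time_s: 17.4
position: [0.4425, 0.3613, 0.2001]
tcp_rot: [[-0.382, 0.662, -0.645], [0.337, 0.75, 0.569], [0.861, -0.001, -0.509]]
force: [0.5, -1.0, -3.4]
opening: 0.69
```

```bash
python3 - <<'E'
from h import *
p,R=can_pre((.45,.353),138.7,60,0);go(p,R)
c=cam('scene');save(c,'s13');c=cam('wrist');save(c,'w13')
c=cam('top')
d=(c['color'].max(2)<60);d[:235]=0;d[295:]=0;d[:,:90]=0;d[:,165:]=0
cv2.imwrite('pics/t13.png',cv2.resize(cv2.cvtColor(c['color'][220:320,90:230],cv2.COLOR_RGB2BGR),None,fx=5,fy=5))
E
```

```text
t 17.4 pos [0.4425 0.3613 0.2001] open 0.69 F [ 0.5 -1.  -3.4] slide [-127.7   -1.2   81.8] |d| 151.7 twist [ 0.0016  0.0107 -0.0016] joints [  7.  45.  83.  40.  98. -54.]
```

View pics/s13.png

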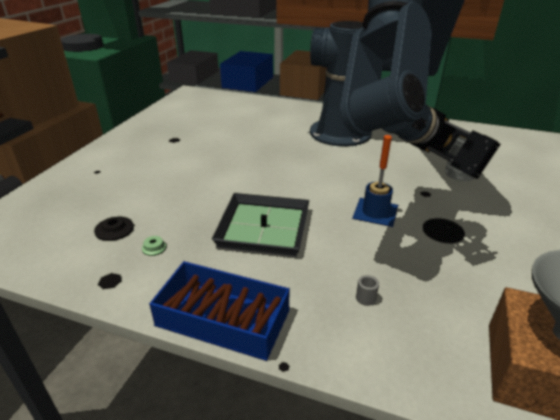

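View pics/w13.png

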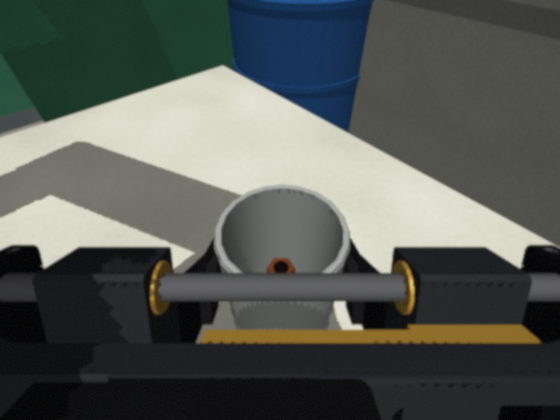

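View pics/t13.png

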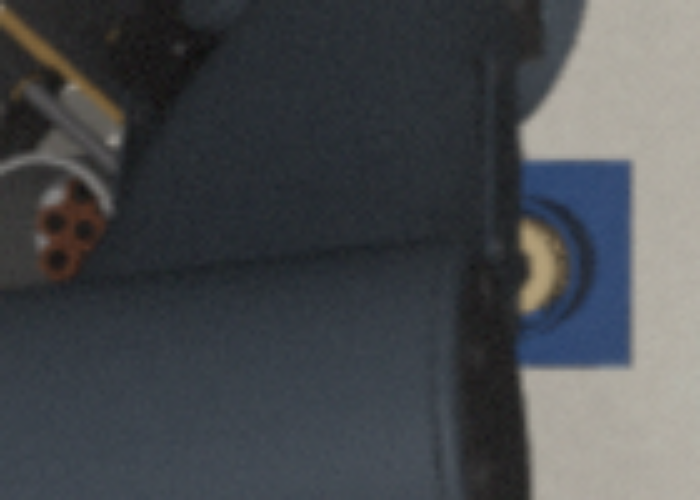

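>>> {"method": "carry_out", "body": {"grip": [-1,-1,-1,-1,-1,-1,-1,-1,-1,-1], "slide": [[0,0,-10],[0,0,-10],[0,0,-10],[0,0,-10],[0,0,-5],[0,0,-5],[0,0,0],[0,0,0],[0,0,0],[0,0,0]], "twist": [[0,-0.06,0],[0,-0.1,0],[0,-0.12,0],[0,-0.12,0],[0,-0.12,0],[0,-0.12,0],[0,-0.12,0],[0,-0.12,0],[0,-0.08,0],[0,-0.05,0]]}}

```text
time_s: 18.55
position: [0.46, 0.3291, 0.2088]
tcp_rot: [[-0.746, 0.665, -0.045], [0.666, 0.745, -0.024], [0.018, -0.048, -0.999]]
force: [0.1, 0.7, -2.2]
opening: 0.692
```

```bash
python3 - <<'E'
from h import *
go([.55,.1,.25],down(138.7))
c=cam('scene');save(c,'s14')
R=np.array(bot.read_state()['tcp_rot']);print('can tilt',np.degrees(np.arccos((R@[.866,0,-.5])[2])))
im=c['color'];P=cloud(c);m=(im.max(2)<50)&(np.hypot(P[...,0]-.45,P[...,1]-.35)<.09)
ct=max(cv2.findContours(m.astype(np.uint8),0,1)[0],key=cv2.contourArea);q=ct[:,0].astype(float);w=onplane(c,q[:,0],q[:,1],.003);print(cv2.minEnclosingCircle((w[:,:2]*1000).astype(np.float32)),circ(c,q[:,0],q[:,1],.003))
E
```

```text
t 18.55 pos [0.46   0.3291 0.2088] open 0.692 F [ 0.1  0.7 -2.2] slide [-219.  -112.9  -39.7] |d| 249.5 twist [-0.0479 -0.0179 -0.008 ] joints [ 24.  28.  89.  -0.  66. -24.]
can tilt 58.984485214765726
((-1524.4949951171875, 695.3926391601562), 1616.1824951171875) (array([-1.44558236,  1.04159977]), np.float64(1.21297965566541))
```

View pics/s14.png

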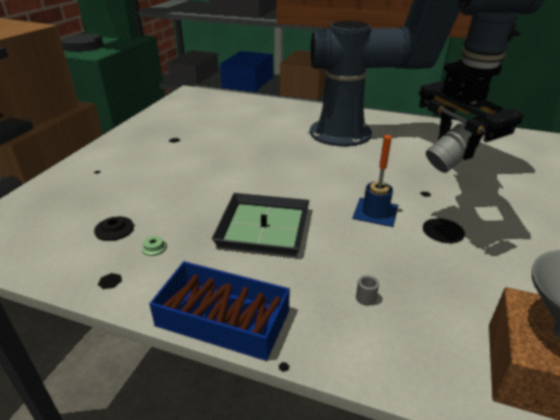

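>>> {"method": "carry_out", "body": {"grip": [-1,-1,-1,-1,-1,-1,-1,-1,-1,-1,-1,-1], "slide": [[0,0,-15],[0,0,-25],[0,0,-30],[-10,-5,-10],[-20,-10,0],[-28,-15,0],[-30,-15,0],[-30,-15,0],[-30,-15,0],[-25,-15,0],[-20,-10,0],[-10,-5,0]], "twist": [[-0.024,-0.009,0],[-0.024,-0.009,0],[0,0,0],[0,0,0],[0,0,0],[0,0,0],[0,0,0],[0,0,0],[0,0,0],[0,0,0],[0,0,0],[0,0,0]]}}

```text
time_s: 19.8
position: [0.5377, 0.0987, 0.2801]
tcp_rot: [[-0.743, 0.669, -0.031], [0.669, 0.743, 0.001], [0.024, -0.02, -1.0]]
force: [0.6, -0.9, -2.9]
opening: 0.693
```

```bash
python3 - <<'E'
from h import *
go([.59,-.0475,.25],down(-60+360))
c=cam('scene')
im=c['color'];d=(im.max(2)<55).astype(np.uint8)
n,l,st,ce=cv2.connectedComponentsWithStats(d);k=l[231,440];print(st[k],ce[k])
ct=max(cv2.findContours((l==k).astype(np.uint8),0,1)[0],key=cv2.contourArea);q=ct[:,0].astype(float);w=onplane(c,q[:,0],q[:,1],.003);print(cv2.minEnclosingCircle((w[:,:2]*1000).astype(np.float32)),circ(c,q[:,0],q[:,1],.003))
c=cam('top')
im=c['color'];d=(im.max(2)<60).astype(np.uint8)
n,l,st,ce=cv2.connectedComponentsWithStats(d);k=l[263,130];print(k,st[k],ce[k])
if k:
 ct=max(cv2.findContours((l==k).astype(np.uint8),0,1)[0],key=cv2.contourArea);q=ct[:,0].astype(float);w=onplane(c,q[:,0],q[:,1],.003);print(cv2.minEnclosingCircle((w[:,:2]*1000).astype(np.float32)),circ(c,q[:,0],q[:,1],.003))
save(c,'t15')
E
```

```text
t 19.8 pos [0.5377 0.0987 0.2801] open 0.693 F [ 0.6 -0.9 -2.9] slide [-137.4  -73.1   28.3] |d| 158.2 twist [ 0.0294 -0.0333 -2.8268] joints [ -1.  21.  88.   0.  73. -49.]
[422 218  42  25 758] [442.37730871 230.13852243]
((451.60699462890625, 347.70269775390625), 48.40626907348633) (array([0.45261397, 0.34809397]), np.float64(0.04512845605560397))
214 [ 111  245   38   38 1130] [129.16106195 262.94336283]
((453.450927734375, 352.3594665527344), 47.00631332397461) (array([0.45319342, 0.3525541 ]), np.float64(0.04505639653814197))
```

View pics/t15.png

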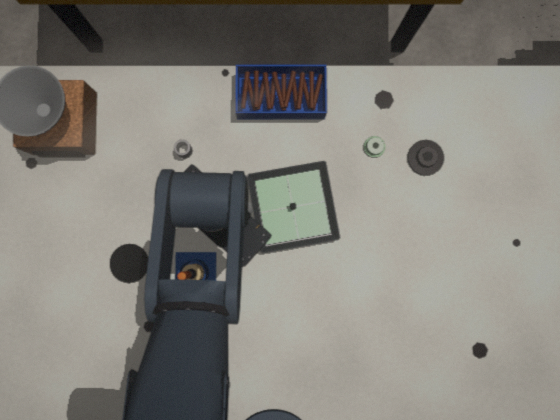

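>>> {"method": "carry_out", "body": {"grip": [-1,-1,-1,-1,-1,-1,-1,-1,-1,-1,-1,-1], "slide": [[0,0,0],[0,0,0],[0,0,0],[0,0,0],[0,0,0],[0,0,0],[0,0,0],[0,0,0],[0,0,0],[0,0,0],[0,0,0],[0,0,0]], "twist": [[0.03,-0.03,0.05],[0,0,0.1],[0,0,0.15],[0,0,0.15],[0,0,0.15],[0,0,0.15],[0,0,0.15],[0,0,0.15],[0,0,0.15],[0,0,0.15],[0,0,0.15],[0,0,0.15]]}}

```text
time_s: 21.1
position: [0.5271, 0.115, 0.2769]
tcp_rot: [[0.73, 0.682, -0.044], [0.681, -0.732, -0.026], [-0.05, -0.011, -0.999]]
force: [0.2, -0.0, -3.3]
opening: 0.691
```

>>> {"method": "carry_out", "body": {"grip": [-1,-1,-1,-1,-1,-1,-1,-1,-1,-1,-1,-1], "slide": [[0,0,0],[0,0,0],[0,0,0],[0,0,0],[0,0,0],[0,0,0],[0,0,0],[0,0,0],[0,0,0],[0,0,0],[0,0,0],[0,0,0]], "twist": [[0,0,0.15],[0,0,0.15],[0,0,0.15],[0,0,0.15],[0,0,0.15],[0,0,0.15],[0,0,0.15],[0,0,0.15],[0,0,0.15],[0,0,0.15],[0,0,0.1],[0,0,0.05]]}}

```text
time_s: 22.3
position: [0.5172, 0.1319, 0.275]
tcp_rot: [[0.617, -0.785, -0.053], [-0.787, -0.617, -0.014], [-0.022, 0.05, -0.998]]
force: [-0.2, 0.4, -3.4]
opening: 0.693
```

```bash
python3 - <<'E'
from h import *
go([.59,-.0475,.25],down(-60))
E
```

```text
t 22.3 pos [0.5172 0.1319 0.275 ] open 0.693 F [-0.2  0.4 -3.4] slide [186.6  52.3  23.5] |d| 195.2 twist [0.0517 0.0186 0.1419] joints [  3.  21.  89.  -1.  73. 145.]
```

```bash
cat >> h.py <<'E'
T=np.array([.590,-.0475]); tx=np.array([np.cos(np.radians(10)),np.sin(np.radians(10))]); ty=np.array([-tx[1],tx[0]])
def pour(a,b,tiltdeg,lipz,m=-60):
    # lip at tray coords (a,b) mm; returns TCP, R
    be=tiltdeg-60; R=down(m)@Ro.from_euler('y',-be,degrees=True).as_matrix()
    c=R@np.array([.866,0,-.5]); perp=np.array([0,0,-1.])-(-c[2])*c; perp/=np.linalg.norm(perp)
    lip=np.r_[T+(a*tx+b*ty)/1000,lipz]
    G=lip-.03*c-.031*perp
    return G+.019*R[:,2],R
def st():
    s=bot.read_state();R=np.array(s['tcp_rot']);c=R@np.array([.866,0,-.5]);perp=np.array([0,0,-1.])+c[2]*c;perp/=np.linalg.norm(perp)
    G=np.array(s['position'])-.019*R[:,2];lip=G+.03*c+.031*perp;d=lip[:2]-T
    print('tilt',np.degrees(np.arccos(c[2])).round(1),'mouth yaw',np.degrees(np.arctan2(c[1],c[0])).round(1),'lip tray',(d@tx*1000).round(1),(d@ty*1000).round(1),'z',lip[2].round(4))
E
python3 - <<'E'
from h import *
st()
p,R=pour(30,-25,75,.11);print(p);go(p,R)
E
```

```text
tilt 61.3 mouth yaw -50.3 lip tray -19.1 153.6 z 0.2812
[ 0.60292643 -0.03060868  0.11382633]
t 22.3 pos [0.5172 0.1319 0.275 ] open 0.693 F [-0.2  0.4 -3.4] slide [184.3  24.8 158.6] |d| 244.4 twist [ 0.0699 -0.2427  0.1342] joints [  3.  21.  89.  -1.  73. 145.]
```

>>> {"method": "carry_out", "body": {"grip": [-1,-1,-1,-1,-1,-1,-1,-1,-1,-1,-1], "slide": [[20,3,0],[30,3,10],[35,3,20],[35,3,20],[30,3,20],[20,2,20],[10,2,20],[0,0,20],[0,0,10],[0,0,0],[0,0,0]], "twist": [[0.03,0,0.03],[0.03,0,0.03],[0.01,0,0.03],[0,0,0.03],[0,0,0.02],[0,0,0],[0,-0.05,0],[0,-0.1,0],[0,-0.06,0],[0,0,0],[0,0,0]]}}

```text
time_s: 23.4
position: [0.6012, -0.0118, 0.1263]
tcp_rot: [[0.5, -0.86, -0.102], [-0.831, -0.51, 0.222], [-0.243, -0.026, -0.97]]
force: [-0.2, 0.3, -2.8]
opening: 0.689
```

```bash
python3 - <<'E'
from h import *
st()
p,R=pour(30,-25,75,.08);print(p);go(p,R)
c=cam('scene');save(c,'s16')
E
```

```text
tilt 74.1 mouth yaw -59.8 lip tray 31.4 -6.3 z 0.1231
[ 0.60292643 -0.03060868  0.08382633]
t 23.4 pos [ 0.6012 -0.0118  0.1263] open 0.689 F [-0.2  0.3 -2.8] slide [26.8  9.3 36.8] |d| 46.5 twist [-0.0224 -0.016   0.0177] joints [-17.  38.  85.  11.  66. 126.]
```

View pics/s16.png

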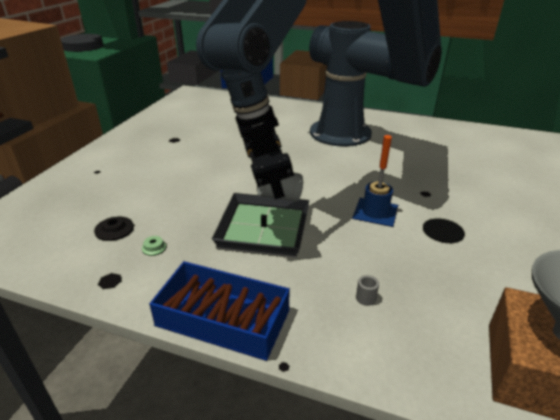

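>>> {"method": "carry_out", "body": {"grip": [-1,-1,-1,-1,-1,-1], "slide": [[14,5,12],[13,4,12],[0,0,10],[0,0,0],[0,0,0],[0,0,0]], "twist": [[-0.02,-0.05,0.018],[0,-0.08,0],[0,-0.08,0],[0,-0.08,0],[0,0,0],[0,0,0]]}}

```text
time_s: 24.05
position: [0.6049, -0.0245, 0.0931]
tcp_rot: [[0.444, -0.861, -0.249], [-0.741, -0.509, 0.437], [-0.503, -0.01, -0.864]]
force: [0.0, 0.5, -2.6]
opening: 0.691
```

```bash
python3 - <<'E'
from h import *
st()
p,R=pour(30,-25,98,.065);print(p);go(p,R)
c=cam('scene');cv2.imwrite('pics/s17.png',cv2.resize(cv2.cvtColor(c['color'][150:270,190:330],cv2.COLOR_RGB2BGR),None,fx=5,fy=5))
E
```

```text
tilt 90.2 mouth yaw -59.4 lip tray 32.4 -16.9 z 0.0784
[ 0.60533983 -0.03478881  0.08490091]
t 24.05 pos [ 0.6049 -0.0245  0.0931] open 0.691 F [ 0.   0.5 -2.6] slide [11.9  4.9  2.5] |d| 13.2 twist [-0.0023 -0.1364  0.0143] joints [-22.  47.  77.  18.  81. 120.]
```

View pics/s17.png

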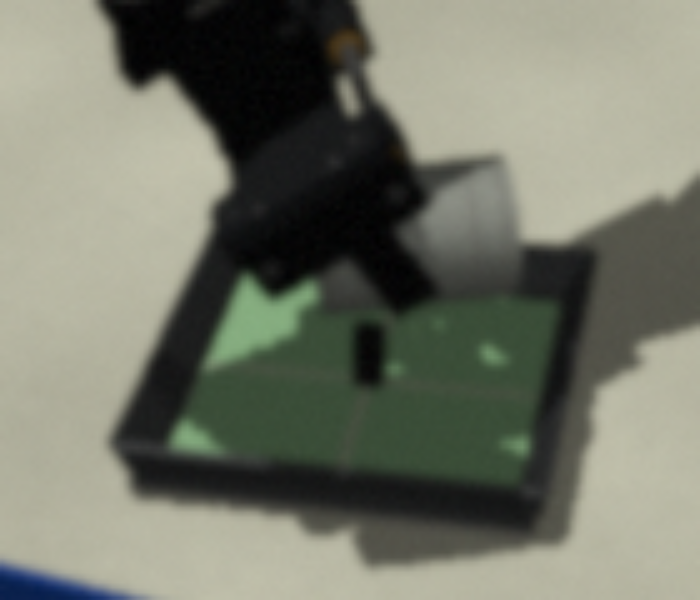

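>>> {"method": "carry_out", "body": {"grip": [-1,-1,-1,-1,-1], "slide": [[6,3,2],[6,2,1],[0,0,0],[0,0,0],[0,0,0]], "twist": [[0,-0.05,0.01],[0,-0.05,0],[0,-0.04,0],[0,0,0],[0,0,0]]}}

```text
time_s: 24.6
position: [0.6059, -0.0302, 0.09]
tcp_rot: [[0.408, -0.861, -0.304], [-0.68, -0.508, 0.529], [-0.61, -0.009, -0.792]]
force: [-0.3, 0.8, -3.2]
opening: 0.692
```

```bash
python3 - <<'E'
from h import *
st()
p,R=pour(30,-25,106,.06);print(p);go(p,R)
c=cam('scene');cv2.imwrite('pics/s18.png',cv2.resize(cv2.cvtColor(c['color'][150:270,190:330],cv2.COLOR_RGB2BGR),None,fx=5,fy=5))
save(cam('wrist'),'w18')
E
```

```text
tilt 97.6 mouth yaw -59.4 lip tray 31.6 -20.6 z 0.0704
[ 0.60690505 -0.03749986  0.08486939]
t 24.6 pos [ 0.6059 -0.0302  0.09  ] open 0.692 F [-0.3  0.8 -3.2] slide [ 8.5  2.9 -0.1] |d| 9.0 twist [-0.0003 -0.1469  0.0133] joints [-24.  51.  73.  21.  88. 118.]
```

View pics/s18.png

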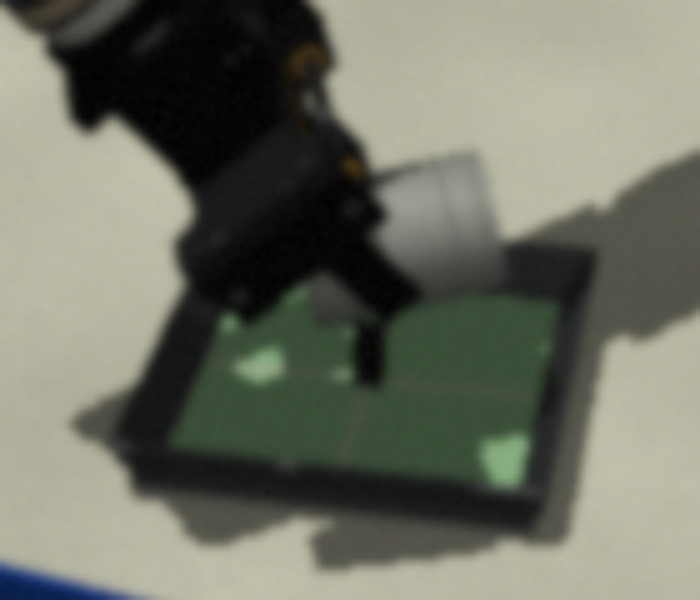

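View pics/w18.png

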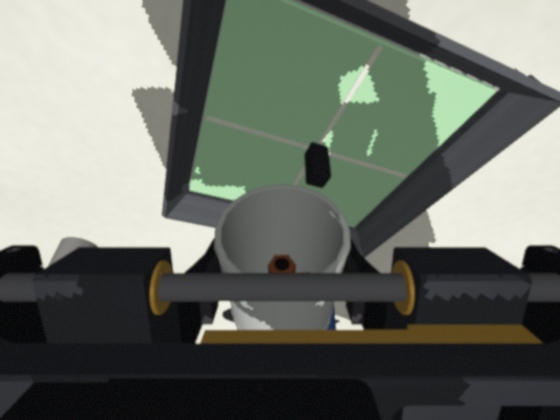

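>>> {"method": "carry_out", "body": {"grip": [-1,-1,-1,-1], "slide": [[6,2,0],[3,1,0],[0,0,0],[0,0,0]], "twist": [[0,-0.04,0.01],[0,-0.03,0],[0,0,0],[0,0,0]]}}

```text
time_s: 25.1
position: [0.6069, -0.0359, 0.0866]
tcp_rot: [[0.38, -0.864, -0.332], [-0.645, -0.504, 0.574], [-0.663, -0.004, -0.749]]
force: [0.6, 0.3, -3.5]
opening: 0.692
```

```bash
python3 - <<'E'
from h import *
st()
p,R=pour(30,-25,106,.06);go(p,R)
save(cam('wrist'),'w19')
E
```

```text
tilt 101.5 mouth yaw -59.7 lip tray 31.0 -25.1 z 0.0644
t 25.1 pos [ 0.6069 -0.0359  0.0866] open 0.692 F [ 0.6  0.3 -3.5] slide [2.1 0.8 0.4] |d| 2.3 twist [ 0.0003 -0.078   0.0065] joints [-25.  53.  71.  22.  92. 118.]
```

View pics/w19.png

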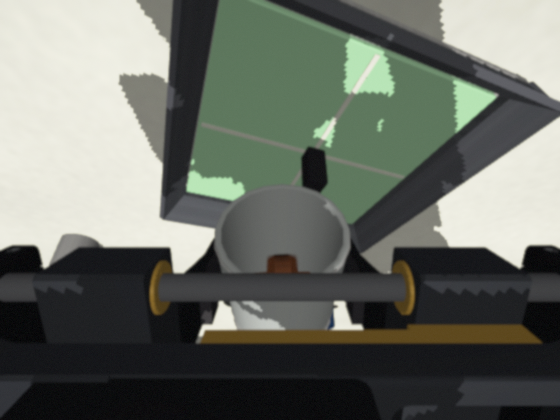

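>>> {"method": "carry_out", "body": {"grip": [-1,-1,-1,-1], "slide": [[1,0,0],[1,0,0],[0,0,0],[0,0,0]], "twist": [[0,-0.03,0.006],[0,-0.03,0],[0,0,0],[0,0,0]]}}

```text
time_s: 25.55
position: [0.6077, -0.0366, 0.0858]
tcp_rot: [[0.353, -0.866, -0.355], [-0.61, -0.501, 0.614], [-0.709, -0.0, -0.705]]
force: [-0.0, 0.7, -3.7]
opening: 0.692
```

```bash
python3 - <<'E'
from h import *
st()
p,R=pour(30,-25,106,.06);go(p,R)
save(cam('wrist'),'w20')
E
```

```text
tilt 105.1 mouth yaw -60.0 lip tray 31.1 -24.6 z 0.0615
t 25.55 pos [ 0.6077 -0.0366  0.0858] open 0.692 F [-0.   0.7 -3.7] slide [0.9 1.2 0.4] |d| 1.6 twist [ 0.0004 -0.015   0.0007] joints [-26.  55.  69.  24.  95. 118.]
```

View pics/w20.png

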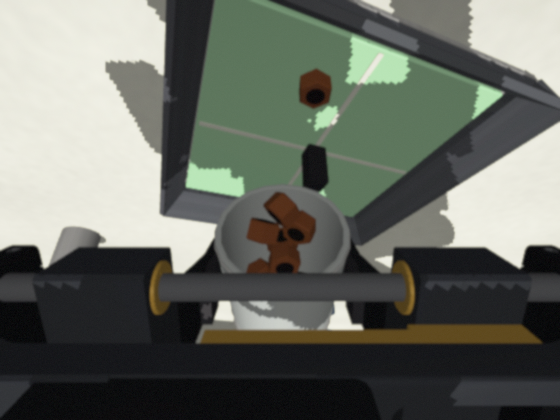

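>>> {"method": "carry_out", "body": {"grip": [-1,-1,-1,-1,-1], "slide": [[0,0,0],[0,0,0],[0,0,0],[0,0,0],[0,0,0]], "twist": [[0,0.15,0],[0,0.15,0],[0,0.15,0],[0,0,0],[0,0,0]]}}

```text
time_s: 26.1
position: [0.6061, -0.0366, 0.0841]
tcp_rot: [[0.471, -0.866, -0.166], [-0.818, -0.5, 0.284], [-0.329, 0.002, -0.944]]
force: [-0.2, -0.4, -3.1]
opening: 0.689
```

```bash
python3 - <<'E'
from h import *
st()
save(cam('wrist'),'w21')
E
```

```text
tilt 79.2 mouth yaw -60.0 lip tray 32.0 -31.0 z 0.0772
```

View pics/w21.png

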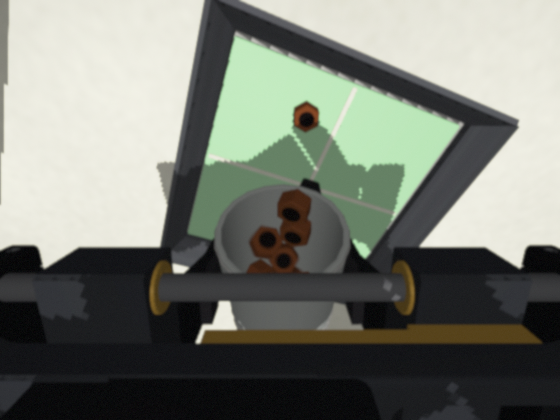

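```bash
cat >> h.py <<'E'
def nuts(c,z=.0145,lo=25):
    im=c['color'].astype(int);m=((im[...,0]-im[...,1]>18)&(im[...,0]-im[...,2]>22)).astype(np.uint8)
    n,l,stt,ce=cv2.connectedComponentsWithStats(m)
    for i in range(1,n):
        if stt[i,4]>lo:
            w=onplane(c,ce[i][0],ce[i][1],z);d=w[:2]-T
            t=(d@tx*1000,d@ty*1000)
            if max(abs(t[0]),abs(t[1]))<130: print('px',ce[i].round(0),'area',stt[i,4],'tray',np.round(t,1))
E
python3 - <<'E'
from h import *
nuts(cam('wrist'));nuts(cam('scene'))
for a in((30,30),(-30,30),(-30,-30)):
    p,R=pour(*a,80,.075);go(p,R)
E
```

```text
px [306. 115.] area 371 tray [ 24. -53.]
px [284. 235.] area 2307 tray [ 1.5 49. ]
t 26.25 pos [ 0.6067 -0.0379  0.0829] open 0.692 F [ 0.9 -0.5 -3.3] slide [-55.9 -19.   19.9] |d| 62.4 twist [ 0.0014 -0.0139 -0.0028] joints [-20.  44.  82.  13.  69. 124.]
t 26.25 pos [ 0.6067 -0.0379  0.0829] open 0.692 F [ 0.9 -0.5 -3.3] slide [-75.2  37.4  26.8] |d| 88.1 twist [ 0.0014 -0.0139 -0.0028] joints [-20.  44.  82.  13.  69. 124.]
t 26.25 pos [ 0.6067 -0.0379  0.0829] open 0.692 F [ 0.9 -0.5 -3.3] slide [-21.9  57.8   8.3] |d| 62.3 twist [ 0.0014 -0.0139 -0.0028] joints [-20.  44.  82.  13.  69. 124.]
```

>>> {"method": "carry_out", "body": {"grip": [-1,-1,-1,-1,-1,-1], "slide": [[-9,15,3],[-12,18,4],[-10,15,3],[-5,9,3],[0,0,0],[0,0,0]], "twist": [[0,-0.01,0],[0,0,0],[0,0,0],[0,0,0],[0,0,0],[0,0,0]]}}

```text
time_s: 26.85
position: [0.5405, -0.0391, 0.0783]
tcp_rot: [[0.46, -0.872, -0.169], [-0.819, -0.49, 0.299], [-0.343, 0.001, -0.939]]
force: [0.6, 1.1, -2.8]
opening: 0.69
```

```bash
python3 - <<'E'
from h import *
st()
p,R=pour(-35,-15,97,.065);go(p,R)
save(cam('wrist'),'w22')
E
```

```text
tilt 80.1 mouth yaw -60.6 lip tray -33.5 -22.2 z 0.0708
t 26.85 pos [ 0.5405 -0.0391  0.0783] open 0.69 F [ 0.6  1.1 -2.8] slide [-5.2 -0.6 -4.5] |d| 6.9 twist [-0.0043 -0.2955 -0.0106] joints [-23.  41.  92.  13.  64. 120.]
```

View pics/w22.png

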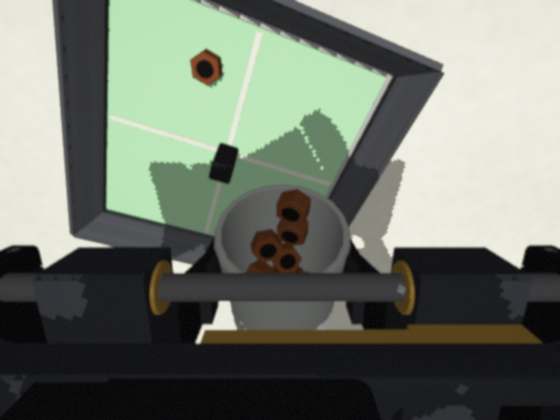

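>>> {"method": "carry_out", "body": {"grip": [-1,-1,-1,-1,-1], "slide": [[-3,0,-3],[-2,0,-2],[0,0,0],[0,0,0],[0,0,0]], "twist": [[0,-0.1,-0.01],[0,-0.1,0],[0,-0.1,0],[0,-0.02,0],[0,0,0]]}}

```text
time_s: 27.4
position: [0.5449, -0.0382, 0.0844]
tcp_rot: [[0.396, -0.866, -0.306], [-0.675, -0.5, 0.543], [-0.623, -0.009, -0.782]]
force: [-0.1, 1.0, -2.8]
opening: 0.69
```

```bash
python3 - <<'E'
from h import *
st()
p,R=pour(-35,-15,104,.062);go(p,R)
save(cam('wrist'),'w23')
E
```

```text
tilt 98.5 mouth yaw -59.9 lip tray -30.2 -17.8 z 0.0642
t 27.4 pos [ 0.5449 -0.0382  0.0844] open 0.69 F [-0.1  1.  -2.8] slide [-2.5  3.6  0.3] |d| 4.4 twist [-0.0065 -0.0954  0.0055] joints [-27.  48.  83.  20.  83. 114.]
```

View pics/w23.png

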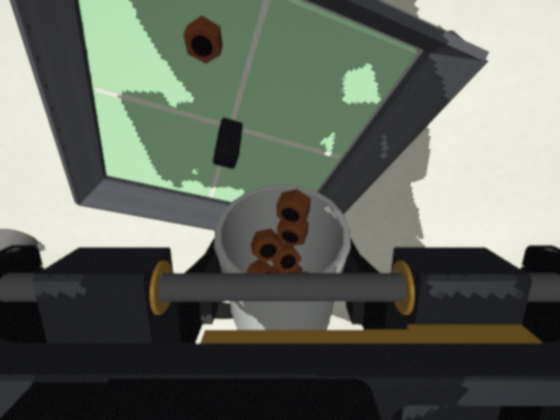

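Not moving yet; a few degrees more.

>>> {"method": "carry_out", "body": {"grip": [-1,-1,-1], "slide": [[-2,3,0],[0,0,0],[0,0,0]], "twist": [[0,-0.04,0],[0,-0.03,0],[0,0,0]]}}

```text
time_s: 27.75
position: [0.5415, -0.0366, 0.0869]
tcp_rot: [[0.377, -0.865, -0.333], [-0.636, -0.502, 0.586], [-0.674, -0.009, -0.739]]
force: [0.4, -1.1, -2.7]
opening: 0.694
```

```bash
python3 - <<'E'
from h import *
st()
save(cam('wrist'),'w24')
E
```

```text
tilt 102.4 mouth yaw -59.7 lip tray -33.7 -14.2 z 0.0642
```

View pics/w24.png

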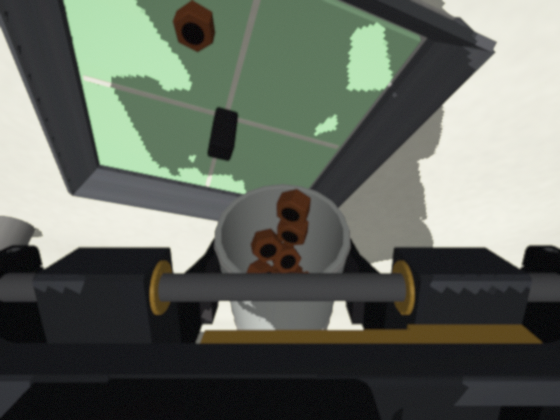

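>>> {"method": "carry_out", "body": {"grip": [-1,-1], "slide": [[0,0,0],[0,0,0]], "twist": [[0,-0.05,0],[0,0,0]]}}

```text
time_s: 28.0
position: [0.5415, -0.0355, 0.088]
tcp_rot: [[0.361, -0.864, -0.351], [-0.606, -0.504, 0.616], [-0.709, -0.01, -0.705]]
force: [-0.2, -0.2, -3.4]
opening: 0.694
```

```bash
python3 - <<'E'
from h import *
st()
save(cam('wrist'),'w25')
E
```

```text
tilt 105.2 mouth yaw -59.6 lip tray -33.9 -11.9 z 0.0636
```

View pics/w25.png

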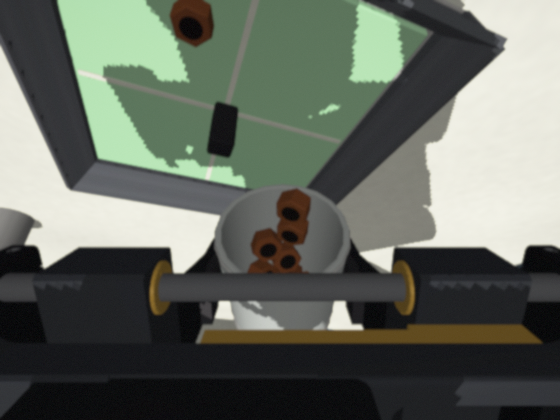

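>>> {"method": "carry_out", "body": {"grip": [-1,-1], "slide": [[0,0,0],[0,0,0]], "twist": [[0,-0.06,0],[0,0,0]]}}

```text
time_s: 28.25
position: [0.5414, -0.0341, 0.0896]
tcp_rot: [[0.342, -0.863, -0.372], [-0.568, -0.505, 0.65], [-0.749, -0.011, -0.663]]
force: [0.1, -0.3, -3.2]
opening: 0.693
```

```bash
python3 - <<'E'
from h import *
st()
save(cam('wrist'),'w26')
E
```

```text
tilt 108.5 mouth yaw -59.4 lip tray -34.1 -9.2 z 0.0633
```

View pics/w26.png

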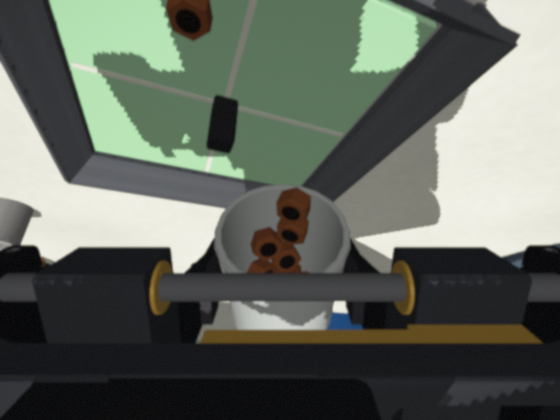

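>>> {"method": "carry_out", "body": {"grip": [-1,-1], "slide": [[3,0,0],[0,0,0]], "twist": [[0,-0.05,0],[0,0,0]]}}

```text
time_s: 28.5
position: [0.5425, -0.0345, 0.0892]
tcp_rot: [[0.326, -0.862, -0.388], [-0.536, -0.507, 0.676], [-0.779, -0.012, -0.627]]
force: [-0.0, 0.1, -3.3]
opening: 0.693
```

```bash
python3 - <<'E'
from h import *
st()
save(cam('wrist'),'w27')
E
```

```text
tilt 111.2 mouth yaw -59.3 lip tray -33.6 -8.6 z 0.0613
```

View pics/w27.png

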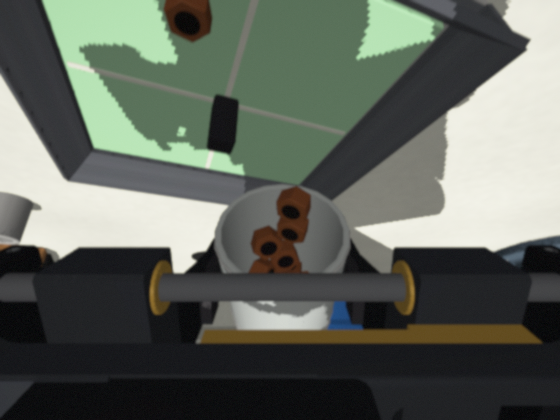

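Starting to move (nuts at (294,205), (268,243) shifted). One more small step.

>>> {"method": "carry_out", "body": {"grip": [-1], "slide": [[2,0,0]], "twist": [[0,-0.04,0]]}}

```text
time_s: 28.65
position: [0.5431, -0.0341, 0.0903]
tcp_rot: [[0.313, -0.861, -0.401], [-0.508, -0.508, 0.695], [-0.803, -0.014, -0.596]]
force: [0.5, 0.7, -2.8]
opening: 0.695
```

```bash
python3 - <<'E'
from h import *
st()
save(cam('wrist'),'w28')
E
```

```text
tilt 113.4 mouth yaw -59.1 lip tray -33.2 -7.2 z 0.0612
```

View pics/w28.png

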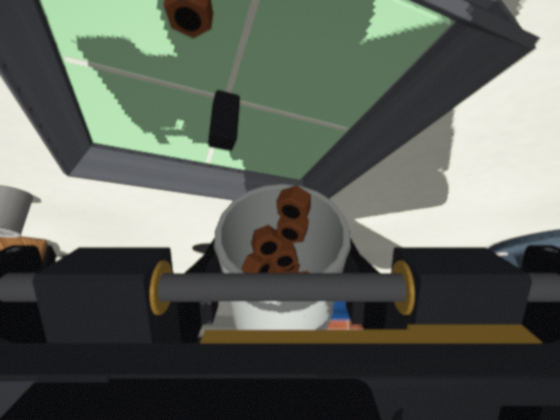

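>>> {"method": "carry_out", "body": {"grip": [-1], "slide": [[3,0,0]], "twist": [[0,-0.03,0]]}}

```text
time_s: 28.8
position: [0.5442, -0.0359, 0.0873]
tcp_rot: [[0.3, -0.861, -0.41], [-0.487, -0.508, 0.711], [-0.82, -0.014, -0.572]]
force: [-0.2, 0.1, -3.7]
opening: 0.691
```

```bash
python3 - <<'E'
from h import *
st()
save(cam('wrist'),'w29')
E
```

```text
tilt 115.1 mouth yaw -59.1 lip tray -32.8 -8.4 z 0.0573
```

View pics/w29.png

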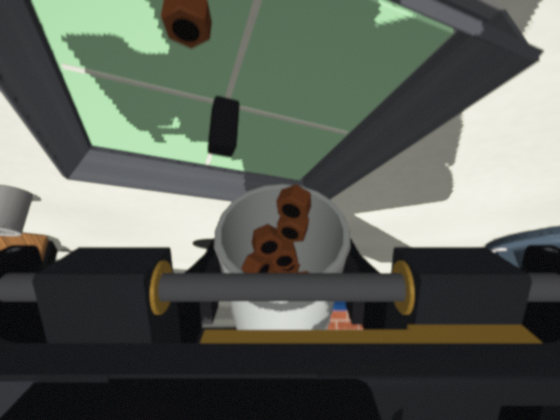

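>>> {"method": "carry_out", "body": {"grip": [-1,-1], "slide": [[0,0,-2],[0,0,0]], "twist": [[0,-0.05,0],[0,0,0]]}}

```text
time_s: 29.05
position: [0.5452, -0.0381, 0.0866]
tcp_rot: [[0.277, -0.862, -0.425], [-0.45, -0.507, 0.735], [-0.849, -0.013, -0.529]]
force: [1.0, 0.3, -3.2]
opening: 0.688
```

```bash
python3 - <<'E'
from h import *
st()
save(cam('wrist'),'w30')
E
```

```text
tilt 118.1 mouth yaw -59.2 lip tray -32.8 -9.2 z 0.0552
```

View pics/w30.png

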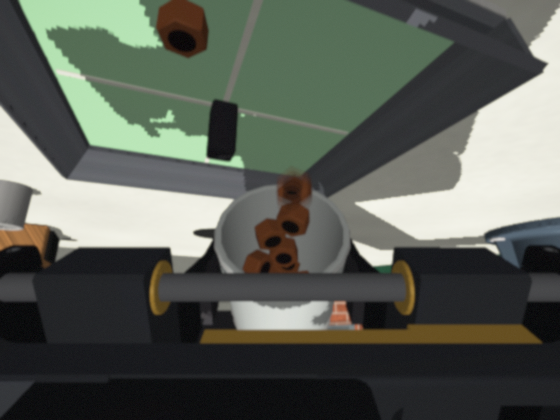

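>>> {"method": "carry_out", "body": {"grip": [-1,-1,-1,-1,-1,-1], "slide": [[0,0,0],[0,0,0],[0,0,0],[0,0,0],[0,0,0],[0,0,0]], "twist": [[0,0.15,0],[0,0.15,0],[0,0.15,0],[0,0.15,0],[0,0,0],[0,0,0]]}}

```text
time_s: 29.7
position: [0.5429, -0.0366, 0.0865]
tcp_rot: [[0.47, -0.862, -0.192], [-0.788, -0.507, 0.348], [-0.397, -0.012, -0.918]]
force: [-0.2, -0.7, -2.8]
opening: 0.694
```

```bash
python3 - <<'E'
from h import *
st()
c=cam('wrist');save(c,'w31');nuts(c)
for a in ((35,30),(-35,30)):
    p,R=pour(*a,82,.075);go(p,R)
E
```

```text
tilt 83.4 mouth yaw -59.6 lip tray -30.4 -19.5 z 0.0766
px [217.  55.] area 563 tray [ 24.  -52.2]
px [288. 108.] area 378 tray [-26.  -37.6]
px [281. 238.] area 1946 tray [-62.5  74.8]
t 29.75 pos [ 0.5428 -0.0364  0.0864] open 0.689 F [-0.5  0.  -1.8] slide [-20.2 -78.7  12.5] |d| 82.2 twist [-0.0078  0.0261  0.0123] joints [-24.  42.  90.  15.  68. 118.]
t 29.75 pos [ 0.5428 -0.0364  0.0864] open 0.689 F [-0.5  0.  -1.8] slide [-43.  -13.1  21.6] |d| 49.8 twist [-0.0078  0.0261  0.0123] joints [-24.  42.  90.  15.  68. 118.]
```

View pics/w31.png

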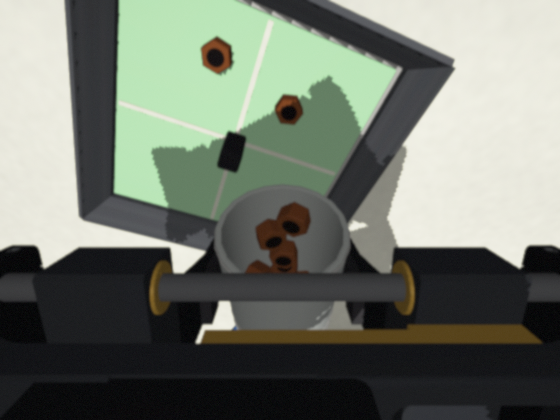

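>>> {"method": "carry_out", "body": {"grip": [-1,-1,-1,-1,-1,-1], "slide": [[-15,-4,5],[-20,-5,8],[-20,-5,9],[-14,-3,8],[0,0,0],[0,0,0]], "twist": [[0,0,0],[0,0,0],[0,0,0],[0,0,0],[0,0,0],[0,0,0]]}}

```text
time_s: 30.35
position: [0.5166, 0.0429, 0.0836]
tcp_rot: [[0.464, -0.863, -0.199], [-0.787, -0.505, 0.355], [-0.407, -0.008, -0.914]]
force: [0.8, -0.2, -3.3]
opening: 0.688
```

```bash
python3 - <<'E'
from h import *
st()
p,R=pour(-40,58,108,.065);go(p,R)
E
```

```text
tilt 84.0 mouth yaw -59.7 lip tray -42.5 63.5 z 0.0732
t 30.35 pos [0.5166 0.0429 0.0836] open 0.688 F [ 0.8 -0.2 -3.3] slide [  9.5  -0.6 -12.4] |d| 15.6 twist [-0.0027 -0.4189  0.0097] joints [-17.  40.  96.  18.  63. 121.]
```

>>> {"method": "carry_out", "body": {"grip": [-1,-1,-1,-1,-1,-1], "slide": [[3,0,-3],[3,0,-3],[3,0,-4],[0,0,-2],[0,0,0],[0,0,0]], "twist": [[0,-0.1,0.01],[0,-0.12,0],[0,-0.12,0],[0,-0.08,0],[0,0,0],[0,0,0]]}}

```text
time_s: 30.95
position: [0.5269, 0.0275, 0.0882]
tcp_rot: [[0.336, -0.867, -0.368], [-0.574, -0.498, 0.65], [-0.747, -0.007, -0.665]]
force: [0.6, -0.4, -2.5]
opening: 0.69
```

```bash
python3 - <<'E'
from h import *
st()
save(cam('wrist'),'w33')
p,R=pour(-40,58,115,.065);go(p,R)
E
```

```text
tilt 108.3 mouth yaw -60.0 lip tray -38.0 53.9 z 0.0619
t 31.0 pos [0.5268 0.0276 0.0882] open 0.695 F [ 0.  -0.1 -3.2] slide [-5.7  0.5 -3.5] |d| 6.8 twist [-0.006  -0.1172  0.0043] joints [-25.  51.  84.  26.  88. 114.]
```

View pics/w33.png

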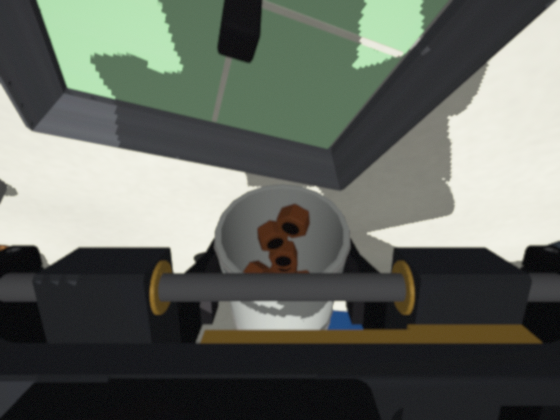

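>>> {"method": "carry_out", "body": {"grip": [-1,-1], "slide": [[-2,0,-1],[0,0,0]], "twist": [[0,-0.06,0],[0,0,0]]}}

```text
time_s: 31.2
position: [0.5261, 0.0291, 0.0916]
tcp_rot: [[0.316, -0.866, -0.387], [-0.535, -0.5, 0.681], [-0.783, -0.008, -0.621]]
force: [-0.3, -0.1, -3.0]
opening: 0.69
```

```bash
python3 - <<'E'
from h import *
st()
save(cam('wrist'),'w34')
E
```

```text
tilt 111.6 mouth yaw -59.8 lip tray -39.0 57.0 z 0.0636
```

View pics/w34.png

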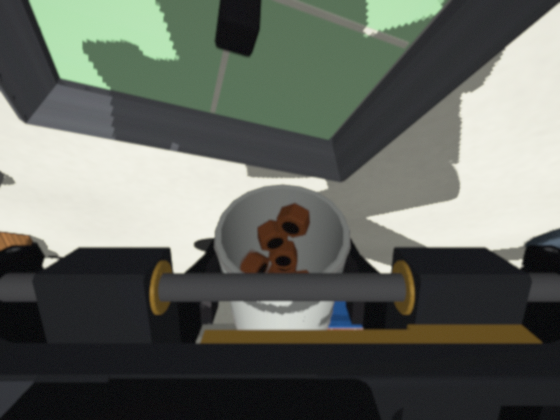

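>>> {"method": "carry_out", "body": {"grip": [-1,-1], "slide": [[0,0,0],[0,0,0]], "twist": [[0,-0.06,0],[0,0,0]]}}

```text
time_s: 31.45
position: [0.5257, 0.031, 0.0938]
tcp_rot: [[0.296, -0.865, -0.406], [-0.495, -0.502, 0.71], [-0.817, -0.009, -0.576]]
force: [-0.1, 0.2, -2.5]
opening: 0.692
```

```bash
python3 - <<'E'
from h import *
st()
save(cam('wrist'),'w35')
E
```

```text
tilt 114.8 mouth yaw -59.6 lip tray -39.5 60.5 z 0.0641
```

View pics/w35.png

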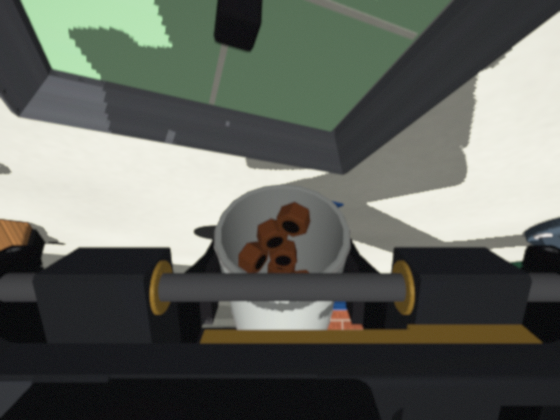

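>>> {"method": "carry_out", "body": {"grip": [-1,-1], "slide": [[2,0,0],[2,0,0]], "twist": [[0,-0.04,0],[0,0,0]]}}

```text
time_s: 31.7
position: [0.5267, 0.0307, 0.0929]
tcp_rot: [[0.283, -0.864, -0.417], [-0.467, -0.504, 0.726], [-0.837, -0.011, -0.546]]
force: [-0.1, -0.1, -2.9]
opening: 0.694
```

```bash
python3 - <<'E'
from h import *
st()
save(cam('wrist'),'w36')
E
```

```text
tilt 116.9 mouth yaw -59.4 lip tray -38.9 61.1 z 0.062
```

View pics/w36.png

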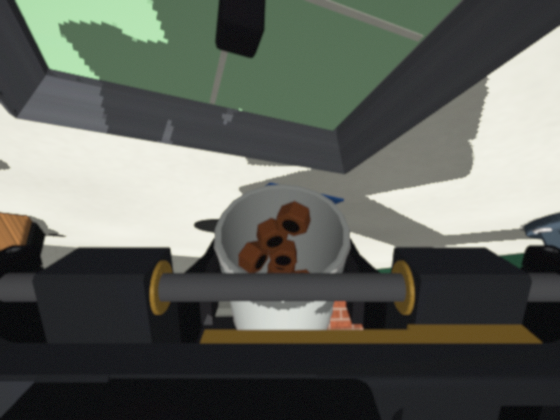

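>>> {"method": "carry_out", "body": {"grip": [-1,-1], "slide": [[2,0,0],[0,0,0]], "twist": [[0,-0.05,0],[0,0,0]]}}

```text
time_s: 31.95
position: [0.5274, 0.0306, 0.0927]
tcp_rot: [[0.265, -0.863, -0.43], [-0.432, -0.505, 0.747], [-0.862, -0.012, -0.507]]
force: [-0.9, -0.1, -2.5]
opening: 0.693
```

```bash
python3 - <<'E'
from h import *
st()
save(cam('wrist'),'w37')
E
```

```text
tilt 119.5 mouth yaw -59.3 lip tray -38.6 62.3 z 0.0605
```

View pics/w37.png

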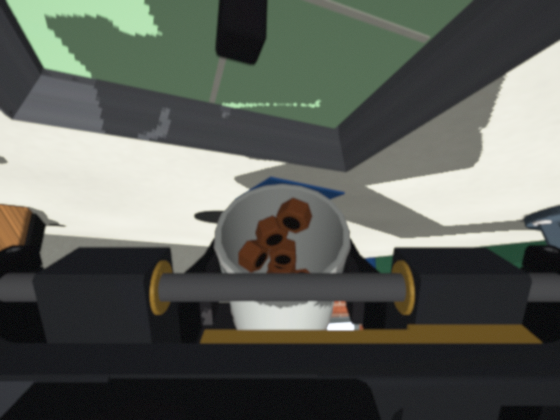

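>>> {"method": "carry_out", "body": {"grip": [-1], "slide": [[2,0,0]], "twist": [[0,-0.03,0]]}}

```text
time_s: 32.1
position: [0.5282, 0.0307, 0.0932]
tcp_rot: [[0.255, -0.862, -0.438], [-0.409, -0.506, 0.759], [-0.876, -0.014, -0.482]]
force: [-0.4, 0.5, -3.5]
opening: 0.69
```

```bash
python3 - <<'E'
from h import *
st()
save(cam('wrist'),'w38')
E
```

```text
tilt 121.2 mouth yaw -59.1 lip tray -38.2 63.1 z 0.0603
```

View pics/w38.png

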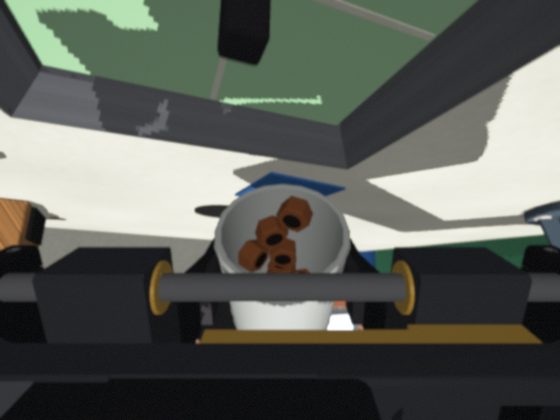

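>>> {"method": "carry_out", "body": {"grip": [-1], "slide": [[1,0,0]], "twist": [[0,-0.04,0]]}}

```text
time_s: 32.25
position: [0.5286, 0.03, 0.0917]
tcp_rot: [[0.236, -0.862, -0.448], [-0.378, -0.506, 0.775], [-0.895, -0.014, -0.445]]
force: [1.1, 0.2, -2.1]
opening: 0.688
```

```bash
python3 - <<'E'
from h import *
st()
save(cam('wrist'),'w39')
E
```

```text
tilt 123.6 mouth yaw -59.1 lip tray -38.4 63.6 z 0.0577
```

View pics/w39.png

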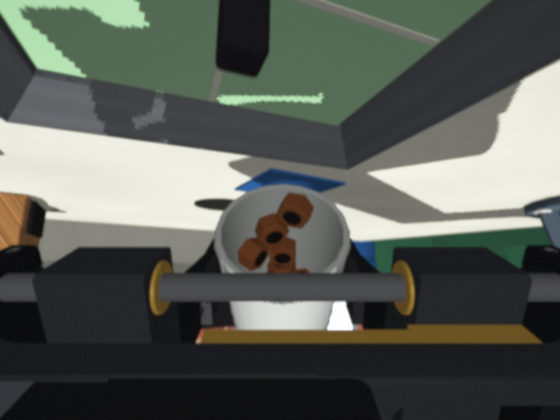

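>>> {"method": "carry_out", "body": {"grip": [-1], "slide": [[0,0,0]], "twist": [[0,0,0]]}}

```text
time_s: 32.4
position: [0.5284, 0.0293, 0.0895]
tcp_rot: [[0.233, -0.863, -0.448], [-0.377, -0.505, 0.776], [-0.896, -0.012, -0.443]]
force: [-0.3, 0.7, -3.4]
opening: 0.693
```

```bash
python3 - <<'E'
from h import *
st()
save(cam('wrist'),'w40')
E
```

```text
tilt 123.7 mouth yaw -59.2 lip tray -38.7 63.1 z 0.0555
```

View pics/w40.png

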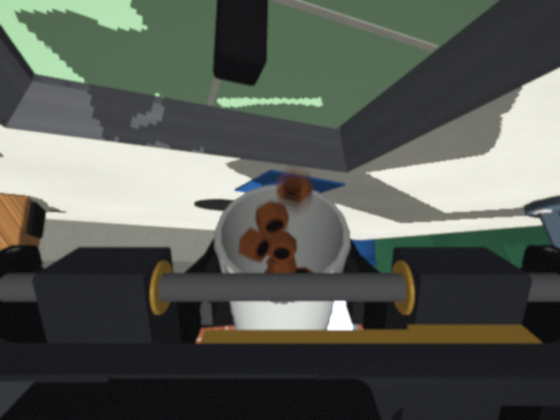

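Front nut is leaving (293,187), the others are sliding: tip back fast.

>>> {"method": "carry_out", "body": {"grip": [-1,-1,-1,-1,-1,-1], "slide": [[0,0,0],[0,0,0],[0,0,0],[0,0,0],[0,0,0],[0,0,0]], "twist": [[0,0.15,0],[0,0.15,0],[0,0.15,0],[0,0.15,0],[0,0.1,0],[0,0,0]]}}

```text
time_s: 33.05
position: [0.5261, 0.0296, 0.0887]
tcp_rot: [[0.467, -0.864, -0.189], [-0.793, -0.503, 0.343], [-0.391, -0.011, -0.92]]
force: [-0.2, 0.5, -1.9]
opening: 0.692
```

```bash
python3 - <<'E'
from h import *
st()
c=cam('wrist');save(c,'w41');nuts(c)
for a in ((36,58),):
    p,R=pour(*a,82,.075);go(p,R)
E
```

```text
tilt 83.0 mouth yaw -59.8 lip tray -35.6 48.5 z 0.0791
px [286.  65.] area 1115 tray [-21.2   6.8]
px [280. 123.] area 330 tray [-29.9  42.4]
t 33.1 pos [0.5269 0.0287 0.0882] open 0.692 F [-0.8  0.6 -2.3] slide [ 15.3 -70.1  -1. ] |d| 71.7 twist [-0.0088  0.0191  0.0071] joints [-18.  40.  94.  17.  64. 121.]
```

View pics/w41.png

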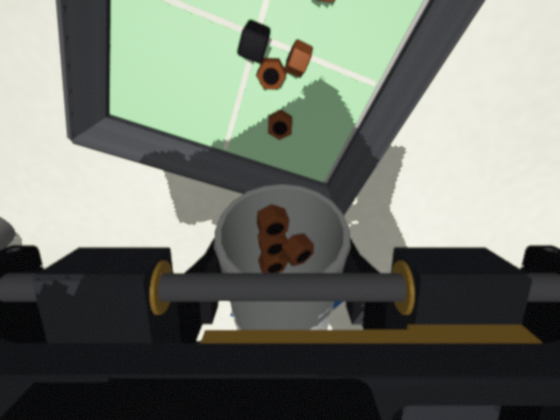

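>>> {"method": "carry_out", "body": {"grip": [-1,-1,-1,-1,-1,-1,-1,-1], "slide": [[4,-15,0],[5,-20,0],[4,-20,0],[2,-15,0],[0,0,0],[0,0,0],[0,0,0],[0,0,0]], "twist": [[-0.008,0,0.007],[0,0,0],[0,0,0],[0,0,0],[0,-0.1,0],[0,-0.12,0],[0,-0.12,0],[0,-0.08,0]]}}

```text
time_s: 33.9
position: [0.5987, 0.0491, 0.0805]
tcp_rot: [[0.327, -0.867, -0.375], [-0.568, -0.498, 0.655], [-0.755, -0.001, -0.655]]
force: [-0.9, 0.4, -2.3]
opening: 0.689
```

```bash
python3 - <<'E'
from h import *
st()
p,R=pour(38,60,112,.065);go(p,R)
save(cam('wrist'),'w42')
E
```

```text
tilt 109.0 mouth yaw -60.1 lip tray 36.4 63.0 z 0.0539
t 33.9 pos [0.5987 0.0491 0.0805] open 0.689 F [-0.9  0.4 -2.3] slide [ -6.5  -0.4 -12. ] |d| 13.7 twist [-0.0025 -0.0515 -0.0002] joints [-21.  55.  73.  29.  93. 120.]
```

View pics/w42.png

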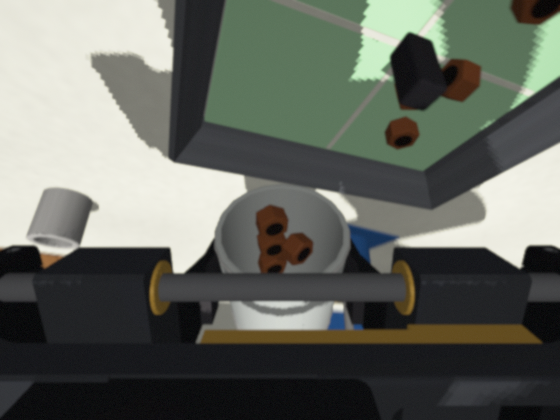

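>>> {"method": "carry_out", "body": {"grip": [-1,-1,-1], "slide": [[-4,0,-6],[0,0,-4],[0,0,0]], "twist": [[0,-0.06,0],[0,-0.06,0],[0,0,0]]}}

```text
time_s: 34.25
position: [0.6018, 0.0394, 0.0835]
tcp_rot: [[0.271, -0.87, -0.412], [-0.482, -0.493, 0.725], [-0.833, 0.002, -0.553]]
force: [0.4, 0.1, -2.5]
opening: 0.69
```

```bash
python3 - <<'E'
from h import *
st()
save(cam('wrist'),'w43')
E
```

```text
tilt 116.4 mouth yaw -60.6 lip tray 36.4 56.3 z 0.0529
```

View pics/w43.png

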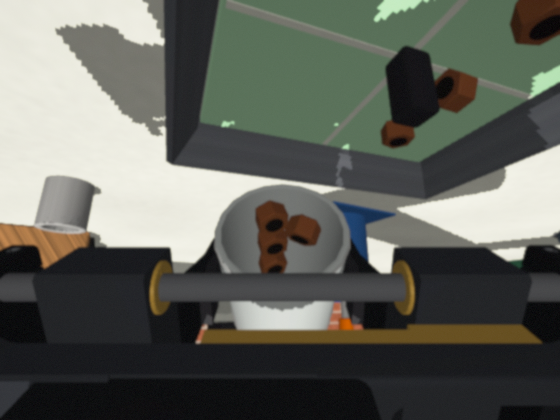

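Nut at (303,230) is sliding out. Continue.

>>> {"method": "carry_out", "body": {"grip": [-1,-1], "slide": [[-1,0,-3],[0,0,0]], "twist": [[0,-0.05,0],[0,0,0]]}}

```text
time_s: 34.5
position: [0.6025, 0.0383, 0.0867]
tcp_rot: [[0.251, -0.87, -0.424], [-0.446, -0.493, 0.747], [-0.859, 0.002, -0.512]]
force: [0.1, -0.2, -2.6]
opening: 0.693
```

```bash
python3 - <<'E'
from h import *
st()
save(cam('wrist'),'w44')
E
```

```text
tilt 119.2 mouth yaw -60.5 lip tray 36.4 56.5 z 0.0547
```

View pics/w44.png

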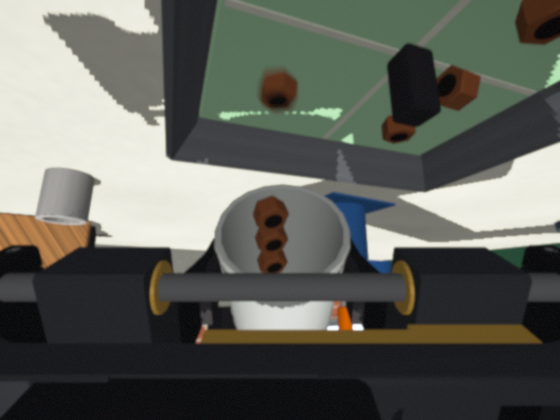

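>>> {"method": "carry_out", "body": {"grip": [-1,-1,-1,-1,-1,-1], "slide": [[0,0,-2],[0,0,-2],[0,0,-2],[0,0,0],[0,0,0],[0,0,0]], "twist": [[0,-0.04,0],[0,-0.04,0],[0,-0.04,0],[0,-0.03,0],[0,0,0],[0,0,0]]}}

```text
time_s: 35.15
position: [0.6051, 0.0378, 0.0945]
tcp_rot: [[0.192, -0.867, -0.459], [-0.33, -0.498, 0.802], [-0.924, -0.003, -0.382]]
force: [-0.4, 0.2, -1.2]
opening: 0.69
```

```bash
python3 - <<'E'
from h import *
st()
c=cam('wrist');save(c,'w45');nuts(c)
go([.6,.04,.15],down(-60))
E
```

```text
tilt 127.6 mouth yaw -60.0 lip tray 37.3 60.2 z 0.0589
px [555.  19.] area 343 tray [-24.1 -30.3]
px [285.  79.] area 2665 tray [46.2 35. ]
px [479.  78.] area 1223 tray [-34.6   4.1]
px [228.  96.] area 1018 tray [67.4 59.4]
px [398. 112.] area 267 tray [-25.7  45.3]
t 35.2 pos [0.6051 0.0378 0.0945] open 0.691 F [ 0.6  0.2 -1.5] slide [-53.    3.2 -17.1] |d| 55.8 twist [-3.600e-03  1.179e+00 -6.000e-04] joints [-24.  63.  64.  36. 111. 120.]
```

View pics/w45.png

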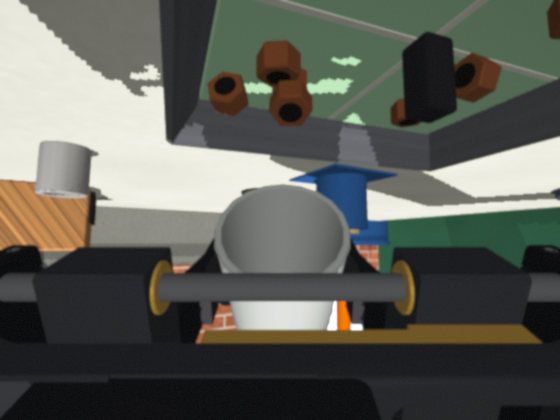

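>>> {"method": "carry_out", "body": {"grip": [-1,-1,-1,-1,-1,-1,-1,-1,-1,-1,-1,-1], "slide": [[-18,0,-8],[-27,0,-12],[-27,0,-12],[-20,0,-15],[-15,0,-20],[0,0,-20],[0,0,-10],[0,0,0],[0,0,0],[0,0,0],[0,0,0],[0,0,0]], "twist": [[0,0,0],[0,0,0],[0,0.08,0],[0,0.12,0],[0,0.14,0],[0,0.14,0],[0,0.14,0],[0,0.14,0],[0,0.14,0],[0,0.14,0],[0,0.1,0],[0,0,0]]}}

```text
time_s: 36.4
position: [0.6186, 0.0091, 0.2725]
tcp_rot: [[0.496, -0.868, 0.019], [-0.868, -0.496, 0.004], [0.006, -0.018, -1.0]]
force: [0.4, -0.1, -2.8]
opening: 0.689
```

```bash
python3 - <<'E'
from h import *
st()
c=cam('wrist');save(c,'w46');nuts(c)
c=cam('scene');cv2.imwrite('pics/s46.png',cv2.resize(cv2.cvtColor(c['color'][150:270,190:330],cv2.COLOR_RGB2BGR),None,fx=5,fy=5));nuts(c,lo=8)
go([.52,.15,.28],down(-60))
E
```

```text
tilt 59.7 mouth yaw -60.9 lip tray 51.3 11.5 z 0.2799
px [323. 108.] area 85 tray [ 23.6 -52.4]
px [354. 133.] area 79 tray [-26.6 -36.8]
px [304. 145.] area 76 tray [30.4  0.2]
px [284. 163.] area 157 tray [47.8 32.1]
px [343. 159.] area 77 tray [-27.5  -0.1]
px [329. 170.] area 165 tray [-14.8  20.9]
px [260. 171.] area 85 tray [74.1 54. ]
px [272. 221.] area 25 tray [-18.8  16.5]
px [240. 228.] area 10 tray [ 21.7 -54.2]
px [261. 232.] area 12 tray [27.8 -0.8]
px [273. 238.] area 32 tray [45.  30.1]
px [281. 244.] area 10 tray [62.4 50.5]
t 36.5 pos [0.6206 0.0068 0.2717] open 0.694 F [ 0.9  0.1 -2.1] slide [-174.2   16.5   -9.7] |d| 175.2 twist [-0.0185 -0.006  -0.0067] joints [-10.  27.  80.   0.  72. 140.]
```

View pics/w46.png

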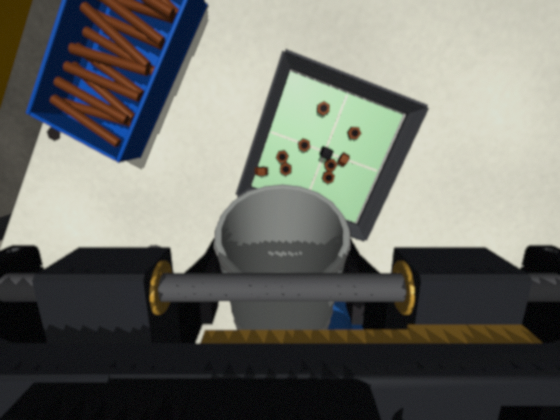

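View pics/s46.png

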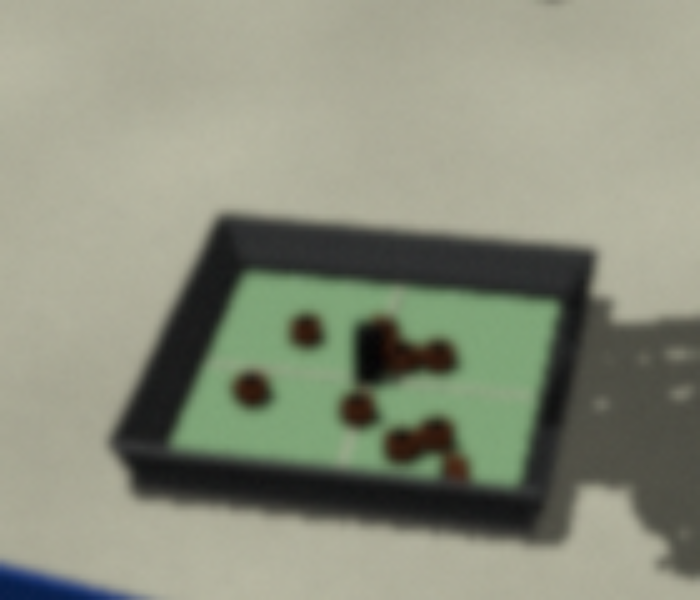

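>>> {"method": "carry_out", "body": {"grip": [-1,-1,-1,-1,-1,-1,-1,-1,-1,-1,-1,-1], "slide": [[-15,2,-10],[-25,2,-8],[-30,2,0],[-30,3,0],[-25,3,0],[-15,2,0],[0,0,0],[0,0,0],[0,0,0],[0,0,0],[0,0,0],[0,0,0]], "twist": [[-0.018,-0.006,0],[0,0,0],[0,0,0],[0,0,0],[0,0,0],[0,0,-0.05],[0,0,-0.1],[0,0,-0.15],[0,0,-0.15],[0,0,-0.15],[0,0,-0.15],[0,0,-0.15]]}}

```text
time_s: 37.7
position: [0.5432, 0.1138, 0.288]
tcp_rot: [[0.987, -0.162, -0.019], [-0.162, -0.987, 0.015], [-0.021, -0.012, -1.0]]
force: [-0.1, -0.2, -1.9]
opening: 0.692
```

>>> {"method": "carry_out", "body": {"grip": [-1,-1,-1,-1,-1,-1,-1,-1,-1,-1,-1,-1], "slide": [[0,0,0],[0,0,0],[0,0,0],[0,0,0],[0,0,0],[0,0,0],[0,0,0],[0,0,0],[0,0,0],[0,0,0],[0,0,0],[0,0,0]], "twist": [[0,0,-0.15],[0,0,-0.15],[0,0,-0.15],[0,0,-0.15],[0,0,-0.15],[0,0,-0.15],[0,0,-0.15],[0,0,-0.15],[0,0,-0.15],[0,0,-0.15],[0,0,-0.15],[0,0,-0.15]]}}

```text
time_s: 38.9
position: [0.5524, 0.101, 0.2843]
tcp_rot: [[-0.065, 0.997, -0.032], [0.997, 0.066, 0.026], [0.028, -0.03, -0.999]]
force: [0.4, 0.3, -2.1]
opening: 0.69
```

```bash
python3 - <<'E'
from h import *
st()
go([.55,.2,.30],down(138.7))
c=cam('top');nuts(c,lo=4)
E
```

```text
tilt 58.4 mouth yaw 92.7 lip tray -5.5 193.6 z 0.2926
t 38.9 pos [0.5524 0.101  0.2843] open 0.69 F [ 0.4  0.3 -2.1] slide [ 99.4   3.7 -13.1] |d| 100.3 twist [-0.0178 -0.0381 -0.7839] joints [-2. 22. 86.  1. 74. -6.]
px [265. 180.] area 17 tray [75.4 54.8]
px [277. 185.] area 5 tray [57.9 28.4]
px [273. 190.] area 6 tray [47.8 41.5]
px [310. 194.] area 8 tray [ 22.8 -47.9]
px [290. 196.] area 6 tray [27.1  2.9]
px [285. 213.] area 6 tray [-13.6  21.9]
px [308. 215.] area 8 tray [-27.1 -33.7]
px [294. 216.] area 16 tray [-25.3   0.4]
```

>>> {"method": "carry_out", "body": {"grip": [-1,-1,-1,-1,-1,-1,-1,-1,-1], "slide": [[0,0,0],[0,0,0],[0,0,0],[0,0,0],[0,0,0],[0,0,0],[0,0,0],[0,0,0],[0,0,0]], "twist": [[-0.018,-0.038,-0.14],[0,0,-0.14],[0,0,-0.14],[0,0,-0.14],[0,0,-0.13],[0,0,-0.08],[0,0,0],[0,0,0],[0,0,0]]}}

```text
time_s: 39.85
position: [0.5566, 0.094, 0.2818]
tcp_rot: [[-0.745, 0.667, -0.018], [0.667, 0.745, -0.004], [0.011, -0.015, -1.0]]
force: [0.1, 0.2, -0.6]
opening: 0.69
```

```bash
python3 - <<'E'
from h import *
st()
go([.55,.25,.27],down(138.7))
E
```

```text
tilt 59.4 mouth yaw 137.7 lip tray -33.4 178.1 z 0.2894
t 39.85 pos [0.5566 0.094  0.2818] open 0.69 F [ 0.1  0.2 -0.6] slide [108.8 112.1  11.3] |d| 156.6 twist [-0.0149 -0.0111 -0.0092] joints [ -2.  22.  86.  -0.  73. -50.]
```

>>> {"method": "carry_out", "body": {"grip": [-1,-1,-1,-1,-1,-1,-1,-1,-1,-1,-1,-1], "slide": [[10,12,0],[20,20,0],[25,25,0],[25,25,0],[18,20,0],[10,10,0],[0,0,0],[0,0,0],[0,0,0],[0,0,0],[0,0,0],[0,0,0]], "twist": [[-0.015,-0.01,-0.009],[0,0,0],[0,0,0],[0,0,0],[0,0,0],[0,0.06,0],[0,0.12,0],[0,0.14,0],[0,0.14,0],[0,0.14,0],[0,0.14,0],[0,0.14,0]]}}

```text
time_s: 41.05
position: [0.5458, 0.2726, 0.2884]
tcp_rot: [[-0.477, 0.655, -0.586], [0.393, 0.755, 0.525], [0.786, 0.02, -0.617]]
force: [1.2, -0.1, -2.0]
opening: 0.693
```

```bash
python3 - <<'E'
from h import *
st()
go([.4432,.3603,.1505],tilt(138.7,60))
E
```

```text
tilt 8.2 mouth yaw 147.1 lip tray -4.3 334.9 z 0.3253
t 41.05 pos [0.5458 0.2726 0.2884] open 0.693 F [ 1.2 -0.1 -2. ] slide [-25.   -3.8 191.3] |d| 192.9 twist [0.0065 0.1418 0.0201] joints [  0.  42.  67.  34. 111. -49.]
```

>>> {"method": "carry_out", "body": {"grip": [-1,-1,-1,-1,-1,-1,-1,-1,-1,-1], "slide": [[0,0,15],[0,0,25],[-5,0,30],[-5,0,30],[-5,0,30],[-5,0,30],[0,0,18],[0,0,10],[0,0,0],[0,0,0]], "twist": [[0.006,0.07,0.02],[0,0.07,0],[0,0,0],[0,0,0],[0,0,0],[0,0,0],[0,0,0],[0,0,0],[0,0,0],[0,0,0]]}}

```text
time_s: 42.05
position: [0.4348, 0.3801, 0.1602]
tcp_rot: [[-0.378, 0.667, -0.642], [0.345, 0.745, 0.571], [0.859, -0.006, -0.511]]
force: [1.0, 0.2, -1.9]
opening: 0.69
```

```bash
python3 - <<'E'
from h import *
st()
go([.4432,.3603,.0805],tilt(138.7,60))
c=cam('wrist');save(c,'w50')
E
```

```text
tilt 0.9 mouth yaw 114.5 lip tray -76.4 465.6 z 0.1993
t 42.05 pos [0.4348 0.3801 0.1602] open 0.69 F [ 1.   0.2 -1.9] slide [-78.5  -8.6  24. ] |d| 82.5 twist [ 0.0054  0.0131 -0.0098] joints [  8.  48.  84.  41.  94. -55.]
```

View pics/w50.png

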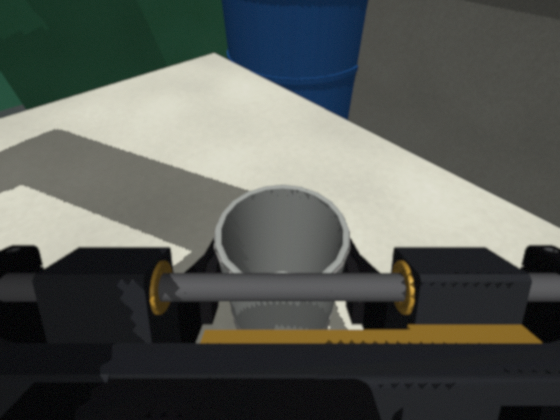

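>>> {"method": "carry_out", "body": {"grip": [-1,-1,-1,-1,-1,-1,-1], "slide": [[-15,-3,5],[-22,-3,7],[-22,-3,7],[-18,0,5],[0,0,0],[0,0,0],[0,0,0]], "twist": [[0.005,0.013,-0.01],[0,0,0],[0,0,0],[0,0,0],[0,0,0],[0,0,0],[0,0,0]]}}

```text
time_s: 42.8
position: [0.4529, 0.3594, 0.0833]
tcp_rot: [[-0.389, 0.665, -0.637], [0.329, 0.747, 0.578], [0.86, 0.015, -0.51]]
force: [0.7, -0.0, -1.1]
opening: 0.691
```

```bash
python3 - <<'E'
from h import *
st()
go([.4432,.3603,.0505],tilt(138.7,60))
E
```

```text
tilt 1.1 mouth yaw -168.7 lip tray -85.9 410.9 z 0.1223
t 42.8 pos [0.4529 0.3594 0.0833] open 0.691 F [ 0.7 -0.  -1.1] slide [-24.1  -6.3  23.4] |d| 34.2 twist [0.0135 0.0112 0.0093] joints [  6.  56.  82.  40.  90. -61.]
```

>>> {"method": "carry_out", "body": {"grip": [-1,-1,-1,-1,-1], "slide": [[-5,-4,10],[-8,-2,6],[-6,0,3],[0,0,0],[0,0,0]], "twist": [[0.013,0.011,0.009],[0,0,0],[0,0,0],[0,0,0],[0,0,0]]}}

```text
time_s: 43.3
position: [0.4432, 0.3606, 0.0568]
tcp_rot: [[-0.378, 0.659, -0.651], [0.329, 0.752, 0.571], [0.866, 0.002, -0.501]]
force: [-0.8, 0.4, -2.1]
opening: 0.691
```

```bash
python3 - <<'E'
from h import *
st()
go([.4432,.3603,.0505],tilt(138.7,60))
c=cam('scene');cv2.imwrite('pics/s51.png',cv2.resize(cv2.cvtColor(c['color'][150:270,370:510],cv2.COLOR_RGB2BGR),None,fx=5,fy=5))
E
```

```text
tilt 0.4 mouth yaw -155.8 lip tray -93.5 406.9 z 0.0955
t 43.3 pos [0.4432 0.3606 0.0568] open 0.691 F [-0.8  0.4 -2.1] slide [-5.5 -0.2  3. ] |d| 6.3 twist [-0.0007  0.0008  0.0022] joints [  7.  58.  83.  40.  89. -62.]
```

View pics/s51.png

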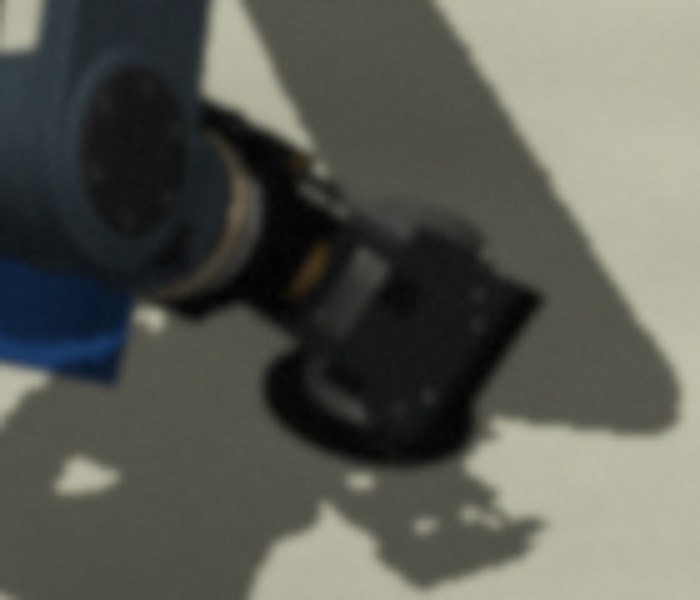

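Can hovers ~6 mm above the pad. Lower the rest and release.

>>> {"method": "carry_out", "body": {"grip": [-1,-1,-1,-1], "slide": [[-3,0,2],[-2,0,1],[-1,0,0],[0,0,0]], "twist": [[0,0,0],[0,0,0],[0,0,0],[0,0,0]]}}

```text
time_s: 43.75
position: [0.444, 0.3603, 0.05]
tcp_rot: [[-0.379, 0.659, -0.65], [0.329, 0.752, 0.571], [0.865, 0.003, -0.501]]
force: [0.3, -0.6, -1.8]
opening: 0.691
```

>>> {"method": "carry_out", "body": {"grip": [-1,-1], "slide": [[-1,0,1],[0,0,0]], "twist": [[0,0,0],[0,0,0]]}}

```text
time_s: 43.95
position: [0.4442, 0.3604, 0.0498]
tcp_rot: [[-0.378, 0.659, -0.65], [0.327, 0.752, 0.572], [0.866, 0.004, -0.5]]
force: [-0.3, 0.1, -1.0]
opening: 0.689
```

Contact (z stopped at 0.050). Release and back off.

>>> {"method": "carry_out", "body": {"grip": [1,1,1,1,1,1,1,1,1,1], "slide": [[0,0,0],[0,0,0],[0,0,0],[0,0,0],[0,0,-15],[0,0,-25],[0,0,-25],[0,0,-25],[0,0,-25],[0,0,0]], "twist": [[0,0,0],[0,0,0],[0,0,0],[0,0,0],[0,0,0],[0,0,0],[0,0,0],[0,0,0],[0,0,0],[0,0,0]]}}

```text
time_s: 44.95
position: [0.5237, 0.2903, 0.1121]
tcp_rot: [[-0.378, 0.659, -0.651], [0.327, 0.753, 0.572], [0.866, 0.004, -0.5]]
force: [-0.6, -0.4, -0.8]
opening: 0.999
```

```bash
python3 - <<'E'
from h import *
c=cam('wrist');save(c,'w52')
P=cloud(c);m=(P[...,2]>.03)&(P[...,2]<.095)&(np.hypot(P[...,0]-.45,P[...,1]-.353)<.06)
q=P[m];print(len(q),q[:,2].max());t=q[(q[:,2]>.08)];print(cv2.minEnclosingCircle((t[:,:2]*1000).astype(np.float32)))
go([.55,.25,.3],tilt(138.7,60))
E
```

```text
5534 0.09007013069487899
((454.0049133300781, 351.9128112792969), 31.79521369934082)
t 45.0 pos [0.5219 0.2911 0.1114] open 1.003 F [-0.1  0.3 -0.5] slide [ 139.5  -12.1 -135.7] |d| 195.0 twist [-0.0017 -0.0022  0.0029] joints [  0.  56.  73.  36. 101. -58.]
```

View pics/w52.png

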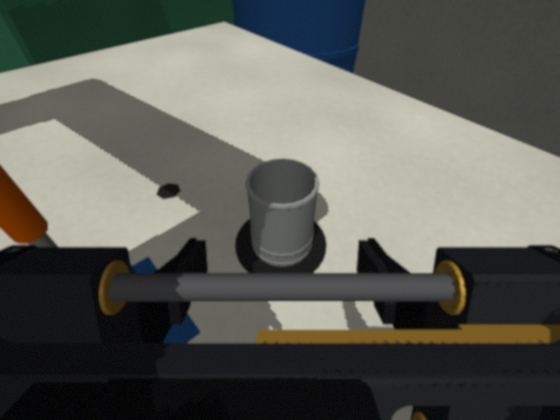

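>>> {"method": "carry_out", "body": {"grip": [1,1,1,1,1,1,1,1,1,1,1,1], "slide": [[0,0,-25],[20,0,-25],[30,0,-25],[30,0,-25],[25,0,-15],[20,0,-10],[0,0,0],[0,0,0],[0,0,0],[0,0,0],[0,0,0],[0,0,0]], "twist": [[0,0,0],[0,0,0],[0,0,0],[0,-0.06,0],[0,-0.12,0],[0,-0.13,0],[0,-0.14,0],[0,-0.14,0],[0,-0.14,0],[0,-0.14,0],[0,-0.1,0],[0,-0.06,0]]}}

```text
time_s: 46.2
position: [0.5422, 0.2663, 0.2795]
tcp_rot: [[-0.757, 0.653, -0.011], [0.653, 0.757, -0.011], [0.002, -0.015, -1.0]]
force: [-0.7, 0.0, -0.9]
opening: 1.001
```

```bash
python3 - <<'E'
from h import *
go([.4305,.1885,.27],down(138.7))
c=cam('scene');P=cloud(c);im=c['color'].astype(int)
m=(im[...,0]-im[...,2]>70)&(P[...,2]>.12)&(P[...,2]<.22)&(np.hypot(P[...,0]-.43,P[...,1]-.19)<.04)
p=P[m];print(len(p))
for a,b in((.12,.15),(.15,.18),(.18,.21)):
    q=p[(p[:,2]>a)&(p[:,2]<b)];print(q.mean(0).round(4))
E
```

```text
t 46.2 pos [0.5422 0.2663 0.2795] open 1.001 F [-0.7  0.  -0.9] slide [  33.7 -131.7   11.6] |d| 136.4 twist [-0.0152 -0.0015  0.0087] joints [ 16.  26.  81.  -0.  74. -33.]
188
[0.4365 0.1885 0.141 ]
[0.4364 0.1882 0.1648]
[0.4351 0.1882 0.1967]
```

>>> {"method": "carry_out", "body": {"grip": [0,0,0,0,0,0,0,0], "slide": [[5,-20,0],[7,-30,0],[8,-30,0],[8,-25,0],[5,-20,0],[0,0,0],[0,0,0],[0,0,0]], "twist": [[-0.015,-0.001,0.008],[0,0,0],[0,0,0],[0,0,0],[0,0,0],[0,0,0],[0,0,0],[0,0,0]]}}

```text
time_s: 47.05
position: [0.421, 0.1952, 0.2741]
tcp_rot: [[-0.758, 0.652, -0.021], [0.652, 0.758, 0.003], [0.018, -0.012, -1.0]]
force: [0.2, -0.2, 0.6]
opening: 0.508
```

```bash
python3 - <<'E'
from h import *
go([.4305,.1885,.25],down(138.7))
c=cam('wrist');save(c,'w54')
im=c['color'].astype(int);P=cloud(c);m=(im[...,0]-im[...,2]>70)&(P[...,2]>.1)&(P[...,2]<.23)&(np.hypot(P[...,0]-.43,P[...,1]-.19)<.04)
print(m.sum(),P[m].mean(0), P[m&(P[...,2]>.195)].mean(0))
E
```

```text
t 47.05 pos [0.421  0.1952 0.2741] open 0.508 F [ 0.2 -0.2  0.6] slide [-12.    1.4  23.8] |d| 26.7 twist [-0.0117 -0.0182  0.01  ] joints [ 11.  14. 100.   0.  67. -39.]
622 [0.42669122 0.19183357 0.19223299] [0.42835451 0.19025054 0.20518962]
```

View pics/w54.png

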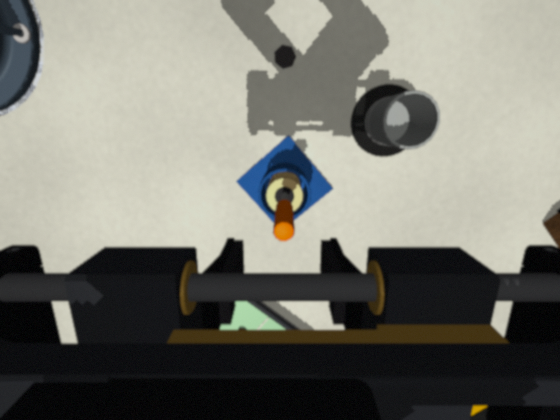

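>>> {"method": "carry_out", "body": {"grip": [0,0,0,0,0,0,0], "slide": [[-10,1,5],[0,0,10],[0,0,15],[0,0,15],[0,0,15],[0,0,0],[0,0,0]], "twist": [[-0.012,-0.018,0.01],[0,0,0],[0,0,0],[0,0,0],[0,0,0],[0,0,0],[0,0,0]]}}

```text
time_s: 47.8
position: [0.4336, 0.1926, 0.2094]
tcp_rot: [[-0.752, 0.659, -0.001], [0.659, 0.752, 0.003], [0.002, 0.002, -1.0]]
force: [0.8, -0.6, 0.4]
opening: 0.502
```

```bash
python3 - <<'E'
from h import *
go([.4295,.1895,.147],down(138.7))
save(cam('wrist'),'w55')
E
```

```text
t 47.8 pos [0.4336 0.1926 0.2094] open 0.502 F [ 0.8 -0.6  0.4] slide [ 0.9 -5.2 62.3] |d| 62.6 twist [ 0.0018 -0.0023  0.0018] joints [ 10.  20. 104.   0.  56. -39.]
```

View pics/w55.png

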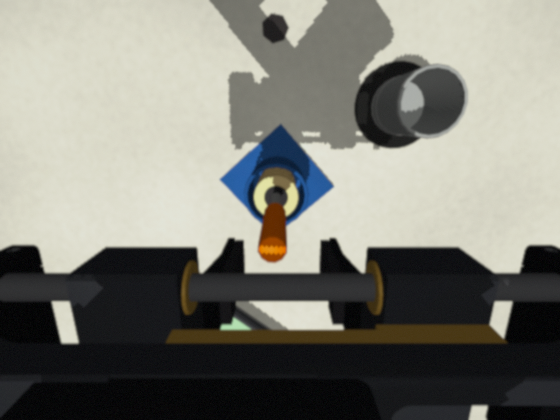

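>>> {"method": "carry_out", "body": {"grip": [0,0,0,0,0,0], "slide": [[1,-5,10],[0,0,15],[0,0,15],[0,0,15],[0,0,4],[0,0,0]], "twist": [[0,0,0],[0,0,0],[0,0,0],[0,0,0],[0,0,0],[0,0,0]]}}

```text
time_s: 48.45
position: [0.4346, 0.1913, 0.1533]
tcp_rot: [[-0.753, 0.658, 0.011], [0.658, 0.753, 0.006], [-0.005, 0.011, -1.0]]
force: [0.2, -0.2, 0.5]
opening: 0.5
```

```bash
python3 - <<'E'
from h import *
go([.4295,.1895,.147],down(138.7))
save(cam('wrist'),'w56')
E
```

```text
t 48.45 pos [0.4346 0.1913 0.1533] open 0.5 F [ 0.2 -0.2  0.5] slide [ 2.7 -4.8  6.2] |d| 8.3 twist [0.0115 0.0046 0.0027] joints [ 10.  25. 108.   0.  47. -39.]
```

View pics/w56.png

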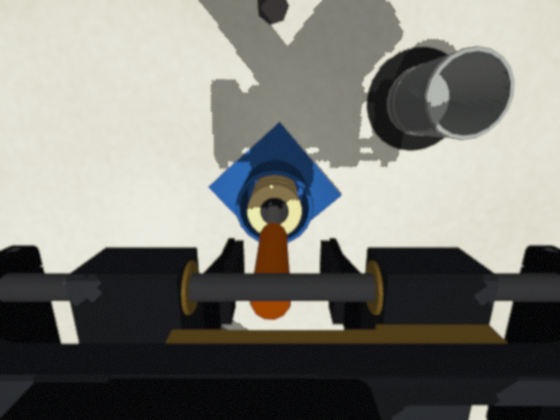

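>>> {"method": "carry_out", "body": {"grip": [0,0,-1,-1,-1,-1,-1], "slide": [[3,-5,6],[0,0,0],[0,0,0],[0,0,0],[0,0,0],[0,0,0],[0,0,0]], "twist": [[0.011,0.005,0.003],[0,0,0],[0,0,0],[0,0,0],[0,0,0],[0,0,0],[0,0,0]]}}

```text
time_s: 49.2
position: [0.4306, 0.1899, 0.1496]
tcp_rot: [[-0.751, 0.66, 0.005], [0.66, 0.751, 0.001], [-0.003, 0.004, -1.0]]
force: [0.3, -0.1, -0.4]
opening: 0.2
```

```bash
python3 - <<'E'
from h import *
go([.4295,.1895,.26],down(138.7))
E
```

```text
t 49.2 pos [0.4306 0.1899 0.1496] open 0.2 F [ 0.3 -0.1 -0.4] slide [   0.2   -0.5 -110.4] |d| 110.4 twist [ 0.0042  0.0029 -0.0004] joints [ 10.  25. 108.   0.  46. -39.]
```

>>> {"method": "carry_out", "body": {"grip": [-1,-1,-1,-1,-1,-1,-1,-1,-1], "slide": [[0,0,-10],[0,0,-15],[0,0,-20],[0,0,-25],[0,0,-25],[0,0,-20],[0,0,0],[0,0,0],[0,0,0]], "twist": [[0.004,0.003,0],[0,0,0],[0,0,0],[0,0,0],[0,0,0],[0,0,0],[0,0,0],[0,0,0],[0,0,0]]}}

```text
time_s: 50.1
position: [0.4279, 0.1892, 0.2655]
tcp_rot: [[-0.751, 0.661, -0.008], [0.661, 0.751, -0.001], [0.005, -0.006, -1.0]]
force: [-0.4, -0.6, -0.9]
opening: 0.197
```

```bash
python3 - <<'E'
from h import *
go([.4535,.352,.265],down(138.7))
c=cam('scene');cv2.imwrite('pics/s57.png',cv2.resize(cv2.cvtColor(c['color'][60:240,340:500],cv2.COLOR_RGB2BGR),None,fx=3.3,fy=3.3))
P=cloud(c);im=c['color'].astype(int)
m=(im[...,0]-im[...,2]>70)&(P[...,2]>.2)&(P[...,2]<.34)&(np.hypot(P[...,0]-.43,P[...,1]-.19)<.05)
p=P[m];print(len(p),p.mean(0),p[:,2].min(),p[:,2].max())
m=(P[...,2]>.09)&(P[...,2]<.2)&(np.hypot(P[...,0]-.43,P[...,1]-.19)<.05);p=P[m];print(len(p),p.mean(0),p[:,2].min())
E
```

```text
t 50.1 pos [0.4279 0.1892 0.2655] open 0.197 F [-0.4 -0.6 -0.9] slide [8.830e+01 1.391e+02 1.000e-01] |d| 164.8 twist [-0.0063 -0.0054 -0.0007] joints [ 10.  15. 100.   0.  65. -39.]
79 [0.43517762 0.18674578 0.27803796] 0.24610120966189858 0.3232819872558402
660 [0.43912657 0.18849319 0.16526391] 0.12303086156101034
```

View pics/s57.png

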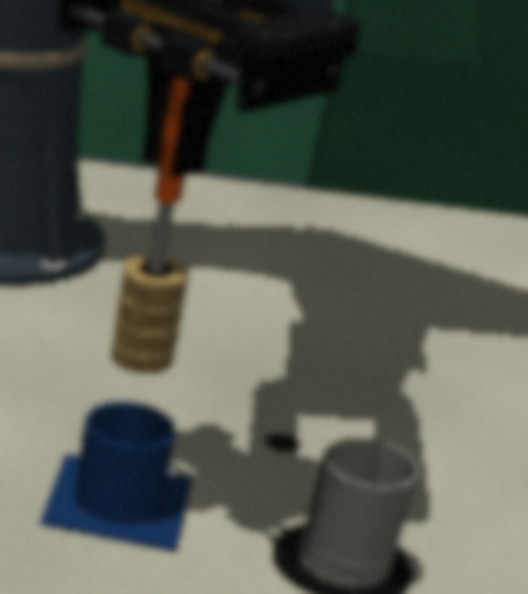

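>>> {"method": "carry_out", "body": {"grip": [-1,-1,-1,-1,-1,-1,-1,-1,-1], "slide": [[8,12,0],[15,23,0],[18,28,0],[18,28,0],[15,23,0],[9,15,0],[0,0,0],[0,0,0],[0,0,0]], "twist": [[-0.006,-0.005,0],[0,0,0],[0,0,0],[0,0,0],[0,0,0],[0,0,0],[0,0,0],[0,0,0],[0,0,0]]}}

```text
time_s: 51.05
position: [0.4463, 0.3512, 0.2549]
tcp_rot: [[-0.75, 0.662, -0.016], [0.662, 0.75, -0.003], [0.01, -0.013, -1.0]]
force: [-0.4, -0.7, -0.5]
opening: 0.198
```

```bash
python3 - <<'E'
from h import *
go([.4535,.352,.265],down(138.7))
c=cam('wrist');save(c,'w58')
P=cloud(c);m=(P[...,2]>.08)&(P[...,2]<.095)&(np.hypot(P[...,0]-.453,P[...,1]-.352)<.045)
t=P[m];print(len(t),cv2.minEnclosingCircle((t[:,:2]*1000).astype(np.float32)))
c=cam('scene');cv2.imwrite('pics/s58.png',cv2.resize(cv2.cvtColor(c['color'][60:260,370:530],cv2.COLOR_RGB2BGR),None,fx=3,fy=3))
E
```

```text
t 51.05 pos [0.4463 0.3512 0.2549] open 0.198 F [-0.4 -0.7 -0.5] slide [ -4.7   5.2 -10.2] |d| 12.4 twist [-0.0132 -0.0099 -0.0022] joints [ 27.  24.  88.   0.  69. -22.]
295 ((453.58978271484375, 353.45977783203125), 31.40304183959961)
```

View pics/w58.png

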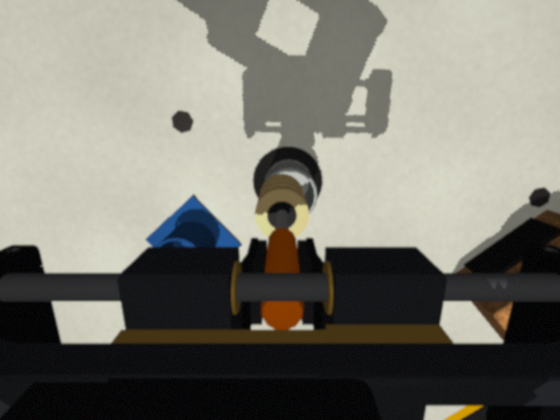

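View pics/s58.png

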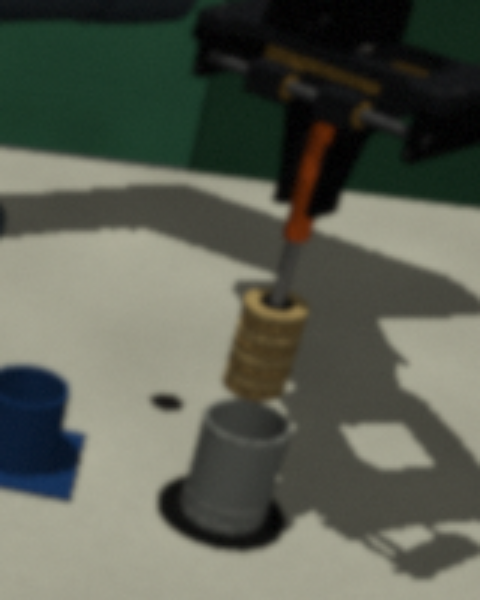

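>>> {"method": "carry_out", "body": {"grip": [-1,-1,-1,-1], "slide": [[-5,6,-2],[0,0,0],[0,0,0],[0,0,0]], "twist": [[-0.013,-0.01,-0.002],[0,0,0],[0,0,0],[0,0,0]]}}

```text
time_s: 51.55
position: [0.4555, 0.35, 0.258]
tcp_rot: [[-0.749, 0.663, 0.003], [0.663, 0.749, 0.0], [-0.002, 0.002, -1.0]]
force: [-0.3, -0.2, -0.3]
opening: 0.203
```

```bash
python3 - <<'E'
from h import *
go([.4537,.3527,.255],down(138.7))
E
```

```text
t 51.55 pos [0.4555 0.35   0.258 ] open 0.203 F [-0.3 -0.2 -0.3] slide [3.1 0.8 3. ] |d| 4.4 twist [ 0.0018  0.0018 -0.0041] joints [ 26.  24.  87.  -0.  69. -22.]
```

Descend partly: to just inside the mouth (brush bottom at ~0.08).

>>> {"method": "carry_out", "body": {"grip": [-1,-1,-1,-1,-1], "slide": [[3,1,10],[0,0,12],[0,0,10],[0,0,0],[0,0,0]], "twist": [[0.002,0.002,0],[0,0,0],[0,0,0],[0,0,0],[0,0,0]]}}

```text
time_s: 52.05
position: [0.453, 0.3524, 0.2221]
tcp_rot: [[-0.748, 0.663, -0.003], [0.663, 0.748, -0.001], [0.001, -0.003, -1.0]]
force: [-0.5, 0.2, -0.0]
opening: 0.199
```

```bash
python3 - <<'E'
from h import *
go([.4537,.3527,.155],down(138.7))
c=cam('scene');cv2.imwrite('pics/s59.png',cv2.resize(cv2.cvtColor(c['color'][100:260,370:530],cv2.COLOR_RGB2BGR),None,fx=3.5,fy=3.5))
E
```

```text
t 52.05 pos [0.453  0.3524 0.2221] open 0.199 F [-0.5  0.2 -0. ] slide [-0.5  0.8 67.1] |d| 67.1 twist [-0.0027 -0.0014 -0.0044] joints [ 27.  26.  89.   0.  64. -22.]
```

View pics/s59.png

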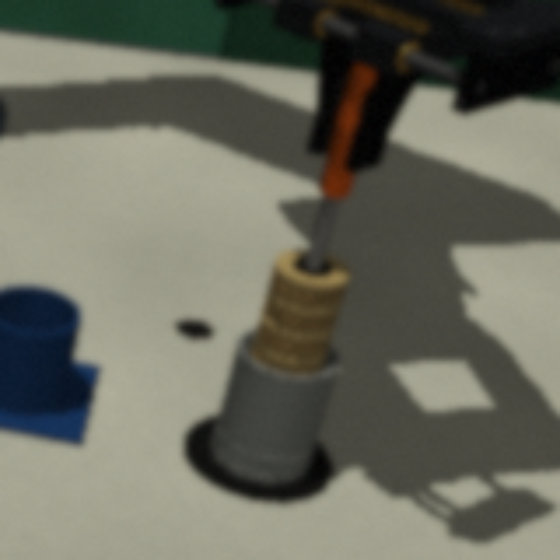

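>>> {"method": "carry_out", "body": {"grip": [-1,-1,-1,-1,-1,-1,-1], "slide": [[0,1,12],[0,0,15],[0,0,15],[0,0,12],[0,0,6],[0,0,0],[0,0,0]], "twist": [[-0.002,-0.001,0],[0,0,0],[0,0,0],[0,0,0],[0,0,0],[0,0,0],[0,0,0]]}}

```text
time_s: 52.8
position: [0.4549, 0.354, 0.1588]
tcp_rot: [[-0.748, 0.663, 0.003], [0.663, 0.748, 0.001], [-0.001, 0.003, -1.0]]
force: [-0.7, -0.1, -1.0]
opening: 0.196
```

```bash
python3 - <<'E'
from h import *
go([.4537,.3527,.156],down(138.7))
c=cam('scene');cv2.imwrite('pics/s60.png',cv2.resize(cv2.cvtColor(c['color'][100:260,370:530],cv2.COLOR_RGB2BGR),None,fx=3.5,fy=3.5))
E
```

```text
t 52.8 pos [0.4549 0.354  0.1588] open 0.196 F [-0.7 -0.1 -1. ] slide [ 0.  -1.8  2.8] |d| 3.3 twist [ 0.0028  0.001  -0.0042] joints [ 27.  31.  93.   0.  56. -22.]
```

View pics/s60.png

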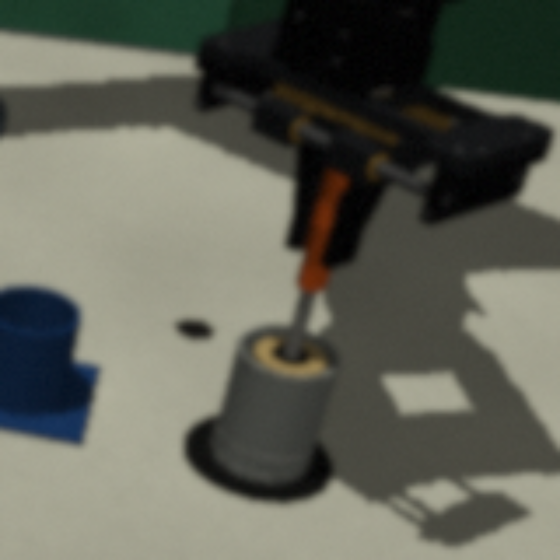

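>>> {"method": "carry_out", "body": {"grip": [-1,-1,-1,-1,-1,-1,-1,-1,-1,-1], "slide": [[0,-2,4],[0,0,0],[0,0,0],[0,0,-12],[0,0,-16],[0,0,-16],[0,0,-12],[0,0,0],[0,0,0],[0,0,0]], "twist": [[0.003,0.001,0],[0,0,0],[0,0,0],[0,0,0],[0,0,0],[0,0,0],[0,0,0],[0,0,0],[0,0,0],[0,0,0]]}}

```text
time_s: 53.85
position: [0.4548, 0.3532, 0.2181]
tcp_rot: [[-0.749, 0.663, 0.006], [0.663, 0.749, 0.003], [-0.002, 0.006, -1.0]]
force: [0.4, -0.2, -1.8]
opening: 0.198
```

```bash
python3 - <<'E'
from h import *
go([.4537,.3527,.156],down(138.7))
E
```

```text
t 53.85 pos [0.4548 0.3532 0.2181] open 0.198 F [ 0.4 -0.2 -1.8] slide [ 0.7 -1.5 62.1] |d| 62.1 twist [ 0.0062  0.0025 -0.0042] joints [ 27.  27.  90.  -0.  63. -22.]
```

Brush at ~0.071 in the can. Second stroke down.

>>> {"method": "carry_out", "body": {"grip": [-1,-1,-1,-1,-1,-1,-1], "slide": [[0,-1,12],[0,0,15],[0,0,15],[0,0,12],[0,0,8],[0,0,0],[0,0,0]], "twist": [[0.006,0.002,0],[0,0,0],[0,0,0],[0,0,0],[0,0,0],[0,0,0],[0,0,0]]}}

```text
time_s: 54.55
position: [0.4528, 0.3514, 0.1496]
tcp_rot: [[-0.748, 0.663, -0.005], [0.663, 0.748, -0.004], [0.002, -0.006, -1.0]]
force: [-0.6, 0.0, 4.1]
opening: 0.199
```

```bash
python3 - <<'E'
from h import *
go([.4537,.3527,.156],down(138.7))
E
```

```text
t 54.55 pos [0.4528 0.3514 0.1496] open 0.199 F [-0.6  0.   4.1] slide [ 0.2  1.6 -6.4] |d| 6.6 twist [-0.0063 -0.0017 -0.0042] joints [ 27.  32.  93.  -0.  55. -22.]
```

Touched the floor lightly (4 N). Up and down the third time.

>>> {"method": "carry_out", "body": {"grip": [-1,-1,-1,-1,-1,-1,-1,-1], "slide": [[0,1,-5],[0,0,-14],[0,0,-16],[0,0,-16],[0,0,-12],[0,0,0],[0,0,0],[0,0,0]], "twist": [[-0.006,-0.002,0],[0,0,0],[0,0,0],[0,0,0],[0,0,0],[0,0,0],[0,0,0],[0,0,0]]}}

```text
time_s: 55.35
position: [0.4522, 0.3515, 0.2116]
tcp_rot: [[-0.748, 0.663, -0.004], [0.663, 0.748, -0.002], [0.002, -0.004, -1.0]]
force: [-0.7, -0.3, -1.2]
opening: 0.203
```

```bash
python3 - <<'E'
from h import *
go([.4537,.3527,.156],down(138.7))
c=cam('scene');cv2.imwrite('pics/s61.png',cv2.resize(cv2.cvtColor(c['color'][100:260,370:530],cv2.COLOR_RGB2BGR),None,fx=3.5,fy=3.5))
E
```

```text
t 55.35 pos [0.4522 0.3515 0.2116] open 0.203 F [-0.7 -0.3 -1.2] slide [-0.5  2.1 55.5] |d| 55.6 twist [-0.0045 -0.0016 -0.0044] joints [ 27.  27.  90.  -0.  63. -22.]
```

View pics/s61.png

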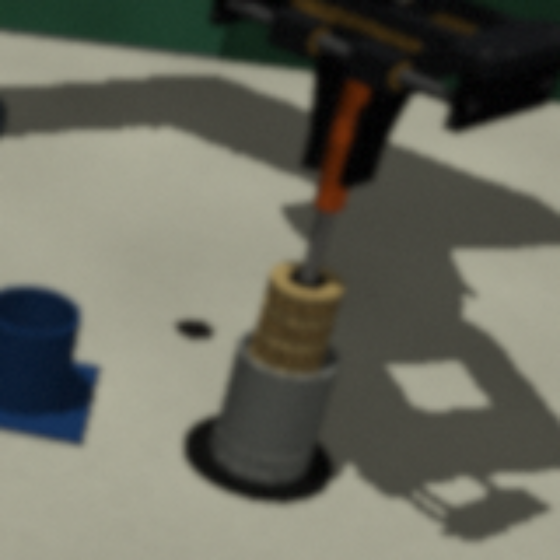

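>>> {"method": "carry_out", "body": {"grip": [-1,-1,-1,-1,-1,-1,-1,-1], "slide": [[0,2,10],[0,0,15],[0,0,14],[0,0,9],[0,0,5],[0,0,0],[0,0,0],[0,0,0]], "twist": [[-0.004,-0.002,0],[0,0,0],[0,0,0],[0,0,0],[0,0,0],[0,0,0],[0,0,0],[0,0,0]]}}

```text
time_s: 56.2
position: [0.4519, 0.3524, 0.1512]
tcp_rot: [[-0.748, 0.663, -0.005], [0.663, 0.748, -0.003], [0.002, -0.006, -1.0]]
force: [-0.0, 0.1, -0.5]
opening: 0.201
```

```bash
python3 - <<'E'
from h import *
go([.4537,.3527,.26],down(138.7))
E
```

```text
t 56.2 pos [0.4519 0.3524 0.1512] open 0.201 F [-0.   0.1 -0.5] slide [  -1.     0.8 -108.9] |d| 108.9 twist [-0.0057 -0.0017 -0.0045] joints [ 27.  32.  93.  -0.  55. -22.]
```

Third bottom reached. Pull out.

>>> {"method": "carry_out", "body": {"grip": [-1,-1,-1,-1,-1,-1,-1,-1,-1,-1], "slide": [[-1,1,-8],[0,0,-15],[0,0,-20],[0,0,-20],[0,0,-20],[0,0,-20],[0,0,-12],[0,0,0],[0,0,0],[0,0,0]], "twist": [[-0.006,-0.002,-0.004],[0,0,0],[0,0,0],[0,0,0],[0,0,0],[0,0,0],[0,0,0],[0,0,0],[0,0,0],[0,0,0]]}}

```text
time_s: 57.2
position: [0.4552, 0.3532, 0.2799]
tcp_rot: [[-0.752, 0.659, 0.014], [0.659, 0.752, 0.007], [-0.006, 0.015, -1.0]]
force: [-0.0, 0.6, -1.1]
opening: 0.198
```

```bash
python3 - <<'E'
from h import *
go([.4300,.1900,.265],down(138.7))
E
```

```text
t 57.2 pos [0.4552 0.3532 0.2799] open 0.198 F [-0.   0.6 -1.1] slide [ -88.5 -139.6   13.4] |d| 165.8 twist [0.0148 0.0061 0.0011] joints [ 27.  22.  86.  -0.  71. -22.]
```

>>> {"method": "carry_out", "body": {"grip": [-1,-1,-1,-1,-1,-1,-1,-1,-1], "slide": [[-8,-12,0],[-15,-23,0],[-18,-28,0],[-18,-28,0],[-15,-23,5],[-9,-15,5],[0,0,0],[0,0,0],[0,0,0]], "twist": [[0.015,0.006,0],[0,0,0],[0,0,0],[0,0,0],[0,0,0],[0,0,0],[0,0,0],[0,0,0],[0,0,0]]}}

```text
time_s: 58.1
position: [0.427, 0.1904, 0.2636]
tcp_rot: [[-0.752, 0.659, -0.018], [0.659, 0.752, -0.008], [0.008, -0.018, -1.0]]
force: [0.7, 1.0, -0.7]
opening: 0.197
```

```bash
python3 - <<'E'
from h import *
go([.4300,.1900,.24],down(138.7))
c=cam('scene');cv2.imwrite('pics/s62.png',cv2.resize(cv2.cvtColor(c['color'][60:260,330:490],cv2.COLOR_RGB2BGR),None,fx=3,fy=3))
P=cloud(c);v,u=np.mgrid[0:420,0:560];m=(P[...,2]>.06)&(P[...,2]<.078)&(np.hypot(P[...,0]-.43,P[...,1]-.19)<.045);t=P[m];print(len(t),cv2.minEnclosingCircle((t[:,:2]*1000).astype(np.float32)))
c=cam('wrist');save(c,'w62');P=cloud(c);m=(P[...,2]>.06)&(P[...,2]<.078)&(np.hypot(P[...,0]-.43,P[...,1]-.19)<.045);t=P[m];print(len(t),cv2.minEnclosingCircle((t[:,:2]*1000).astype(np.float32)))
E
```

```text
t 58.1 pos [0.427  0.1904 0.2636] open 0.197 F [ 0.7  1.  -0.7] slide [-2.7  2.1 23.6] |d| 23.8 twist [-0.0178 -0.0083  0.0017] joints [ 10.  15. 100.  -0.  66. -38.]
280 ((429.55230712890625, 185.67372131347656), 34.893131256103516)
393 ((429.1177978515625, 189.28201293945312), 32.91469955444336)
```

View pics/s62.png

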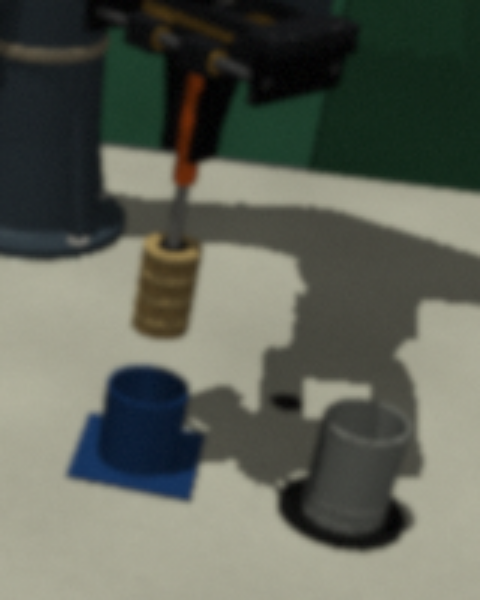

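View pics/w62.png

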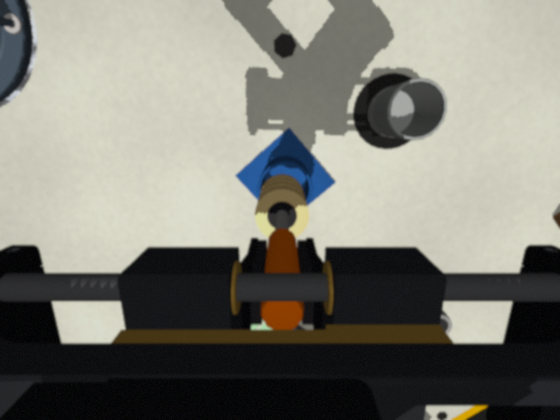

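>>> {"method": "carry_out", "body": {"grip": [-1,-1,-1,-1,-1,-1], "slide": [[-2,1,5],[0,0,10],[0,0,10],[0,0,0],[0,0,0],[0,0,0]], "twist": [[-0.018,-0.008,0],[0,0,0],[0,0,0],[0,0,0],[0,0,0],[0,0,0]]}}

```text
time_s: 58.8
position: [0.43, 0.193, 0.2369]
tcp_rot: [[-0.756, 0.655, 0.001], [0.655, 0.756, 0.001], [-0.0, 0.001, -1.0]]
force: [-1.2, 0.8, -0.8]
opening: 0.2
```

```bash
python3 - <<'E'
from h import *
go([.4293,.1893,.152],down(138.7))
E
```

```text
t 58.8 pos [0.43   0.193  0.2369] open 0.2 F [-1.2  0.8 -0.8] slide [-1.9 -3.4 84.9] |d| 85.0 twist [ 0.0014 -0.      0.0073] joints [ 11.  17. 103.   0.  60. -39.]
```

>>> {"method": "carry_out", "body": {"grip": [-1,-1,-1,-1,-1], "slide": [[-2,-3,5],[0,0,10],[0,0,10],[0,0,0],[0,0,0]], "twist": [[0,0,0.005],[0,0,0],[0,0,0],[0,0,0],[0,0,0]]}}

```text
time_s: 59.3
position: [0.4299, 0.189, 0.2099]
tcp_rot: [[-0.752, 0.659, 0.001], [0.659, 0.752, 0.001], [-0.0, 0.002, -1.0]]
force: [0.1, -0.2, -1.5]
opening: 0.199
```

```bash
python3 - <<'E'
from h import *
go([.4293,.1893,.152],down(138.7))
c=cam('scene');cv2.imwrite('pics/s63.png',cv2.resize(cv2.cvtColor(c['color'][60:260,330:490],cv2.COLOR_RGB2BGR),None,fx=3,fy=3))
E
```

```text
t 59.3 pos [0.4299 0.189  0.2099] open 0.199 F [ 0.1 -0.2 -1.5] slide [ 0.6 -0.3 57.9] |d| 57.9 twist [0.0016 0.0003 0.0015] joints [ 10.  19. 105.   0.  56. -39.]
```

View pics/s63.png

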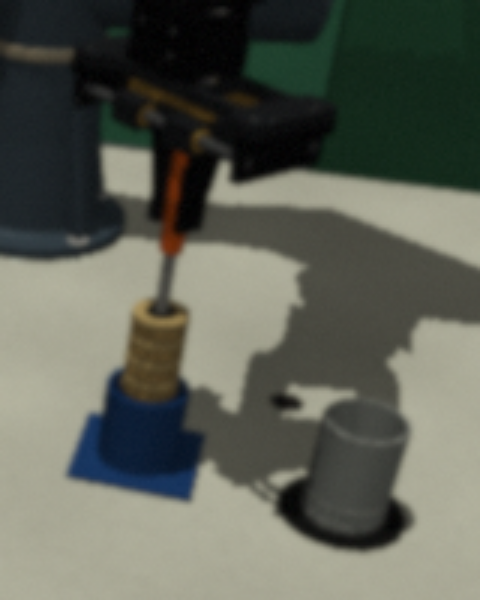

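Brush is entering the holder. Lower the rest.

>>> {"method": "carry_out", "body": {"grip": [-1,-1,-1,-1,-1,-1,-1,-1], "slide": [[0,0,10],[0,0,15],[0,0,15],[0,0,10],[0,0,5],[0,0,2],[0,0,0],[0,0,0]], "twist": [[0.002,0,0.001],[0,0,0],[0,0,0],[0,0,0],[0,0,0],[0,0,0],[0,0,0],[0,0,0]]}}

```text
time_s: 60.15
position: [0.4317, 0.1895, 0.1504]
tcp_rot: [[-0.752, 0.66, 0.004], [0.66, 0.752, 0.0], [-0.003, 0.003, -1.0]]
force: [-1.0, 0.3, -0.8]
opening: 0.198
```

```bash
python3 - <<'E'
from h import *
go([.4293,.1893,.150],down(138.7))
E
```

```text
t 60.15 pos [0.4317 0.1895 0.1504] open 0.198 F [-1.   0.3 -0.8] slide [ 1.7 -1.7  0.4] |d| 2.4 twist [0.0026 0.003  0.0006] joints [ 10.  25. 108.  -0.  47. -39.]
```

>>> {"method": "carry_out", "body": {"grip": [-1,-1,-0.3,-0.3,-0.3,-0.3,-0.3,-0.3], "slide": [[2,-2,2],[0,0,0],[0,0,0],[0,0,0],[0,0,0],[0,0,0],[0,0,0],[0,0,0]], "twist": [[0.003,0.003,0],[0,0,0],[0,0,0],[0,0,0],[0,0,0],[0,0,0],[0,0,0],[0,0,0]]}}

```text
time_s: 60.95
position: [0.4302, 0.1896, 0.1502]
tcp_rot: [[-0.752, 0.66, 0.004], [0.66, 0.752, 0.001], [-0.003, 0.003, -1.0]]
force: [-0.1, -0.2, 0.5]
opening: 0.346
```

```bash
python3 - <<'E'
from h import *
go([.4293,.1893,.150],down(138.7))
save(cam('wrist'),'w64')
E
```

```text
t 60.95 pos [0.4302 0.1896 0.1502] open 0.346 F [-0.1 -0.2  0.5] slide [ 0.5 -0.8  0.2] |d| 1.0 twist [0.0033 0.0029 0.0006] joints [ 10.  25. 108.  -0.  46. -39.]
```

View pics/w64.png

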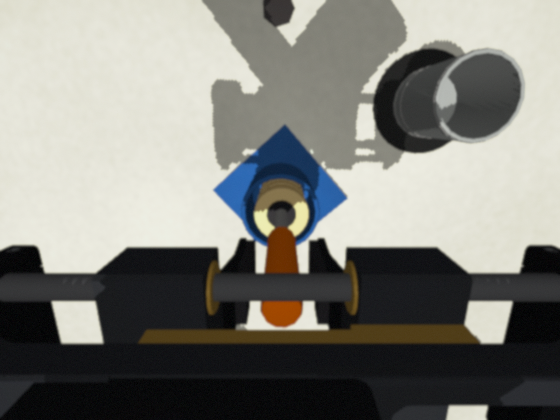

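Brush stands free between the fingers, centred in the holder. Rise clear.

>>> {"method": "carry_out", "body": {"grip": [0,0,0,0,0,0,0,0,0], "slide": [[0,0,0],[0,0,-10],[0,0,-15],[0,0,-20],[0,0,-25],[0,0,-25],[0,0,-20],[0,0,0],[0,0,0]], "twist": [[0,0,0],[0,0,0],[0,0,0],[0,0,0],[0,0,0],[0,0,0],[0,0,0],[0,0,0],[0,0,0]]}}

```text
time_s: 61.9
position: [0.4291, 0.1894, 0.273]
tcp_rot: [[-0.752, 0.659, 0.005], [0.659, 0.752, 0.001], [-0.003, 0.004, -1.0]]
force: [-0.3, 0.4, 1.1]
opening: 0.5
```

```bash
python3 - <<'E'
from h import *
go([.45,.15,.35],down(138.7))
c=cam('scene');save(c,'s65')
cv2.imwrite('pics/s65t.png',cv2.resize(cv2.cvtColor(c['color'][170:270,190:330],cv2.COLOR_RGB2BGR),None,fx=5,fy=5));nuts(c,lo=6)
E
```

```text
t 61.9 pos [0.4291 0.1894 0.273 ] open 0.5 F [-0.3  0.4  1.1] slide [-42.  -15.6 -77. ] |d| 89.1 twist [0.0037 0.0032 0.0007] joints [ 10.  14. 100.  -0.  65. -39.]
px [251. 216.] area 8 tray [-29.6 -38.5]
px [274. 221.] area 18 tray [-17.7  20.2]
px [240. 228.] area 8 tray [ 20.6 -54.4]
px [261. 232.] area 11 tray [27.8 -1.2]
px [273. 238.] area 31 tray [44.7 30.3]
px [281. 244.] area 10 tray [62.4 50.5]
```

View pics/s65.png

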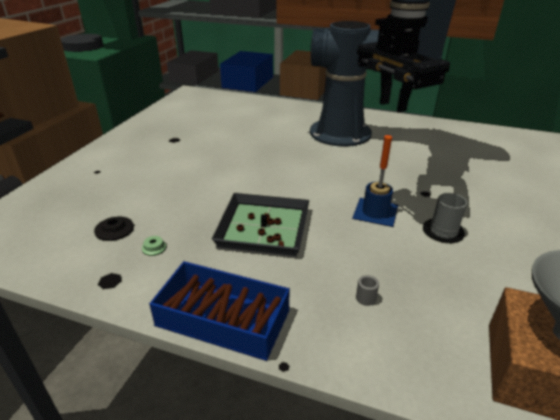

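View pics/s65t.png

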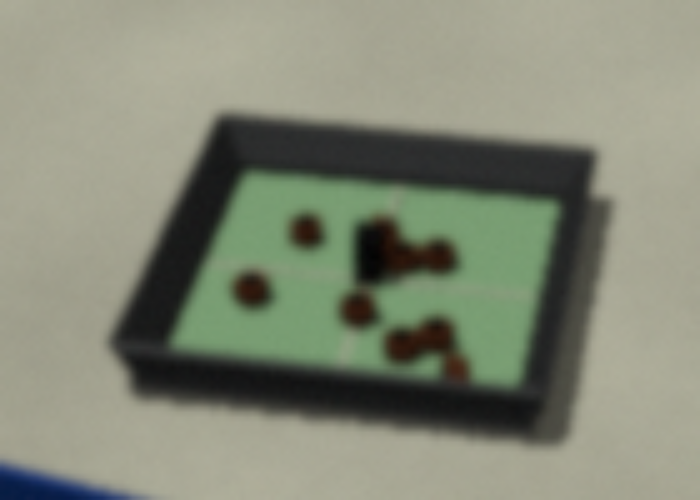

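>>> {"method": "carry_out", "body": {"grip": [0,0,0,0,0,0,0,0,0,0], "slide": [[-10,-5,-20],[-25,-10,-20],[-35,-15,-20],[-35,-15,0],[-35,-15,0],[-30,-15,0],[-20,-5,0],[0,0,0],[0,0,0],[0,0,0]], "twist": [[0,0,0],[0,0,0],[0,0,0],[0,0,0],[0,0,0],[0,0,0],[0,0,0],[0,0,0],[0,0,0],[0,0,0]]}}

```text
time_s: 62.95
position: [0.515, -0.0015, 0.3214]
tcp_rot: [[-0.753, 0.657, -0.022], [0.658, 0.753, 0.003], [0.019, -0.012, -1.0]]
force: [-0.3, 0.3, -0.1]
opening: 0.501
```

```bash
python3 - <<'E'
from h import *
go([.62,-.12,.25],down(138.7))
c=cam('wrist');save(c,'w66');nuts(c)
E
```

```text
t 62.95 pos [ 0.515  -0.0015  0.3214] open 0.501 F [-0.3  0.3 -0.1] slide [-158.4  -19.4   68.6] |d| 173.7 twist [-0.0121 -0.019   0.0032] joints [-13.  16.  89.  -0.  76. -61.]
px [294. 212.] area 120 tray [-14.5  20.4]
px [280. 218.] area 47 tray [-25.3  -1.2]
px [328. 229.] area 100 tray [47.1 32.8]
px [349. 231.] area 64 tray [76.6 52. ]
px [266. 234.] area 48 tray [-26.7 -37.1]
px [307. 238.] area 48 tray [30.1  0.3]
px [284. 258.] area 43 tray [ 23.3 -52.1]
```

View pics/w66.png

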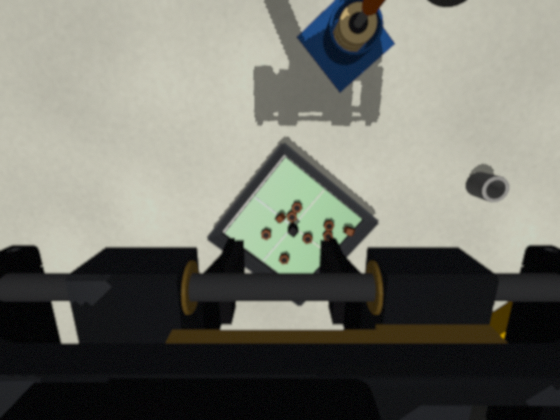

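>>> {"method": "carry_out", "body": {"grip": [0,0,0,0,0,0,0,0,0,0], "slide": [[-25,-3,5],[-35,-4,15],[-35,-4,20],[-35,-4,25],[-25,-3,25],[-15,0,20],[0,0,0],[0,0,0],[0,0,0],[0,0,0]], "twist": [[-0.012,-0.019,0.003],[0,0,0],[0,0,0],[0,0,0],[0,0,0],[0,0,0],[0,0,0],[0,0,0],[0,0,0],[0,0,0]]}}

```text
time_s: 64.0
position: [0.6378, -0.127, 0.2095]
tcp_rot: [[-0.76, 0.65, 0.011], [0.65, 0.76, -0.003], [-0.011, 0.005, -1.0]]
force: [0.1, 0.5, 0.3]
opening: 0.497
```

```bash
python3 - <<'E'
from h import *
go([.62,-.12,.2],down(138.7))
c=cam('wrist');save(c,'w67');nuts(c,lo=60)
P=cloud(c);d=P[...,:2]-T;a=d@tx*1000;b=d@ty*1000
im=c['color'].astype(int);m=(im[...,0]-im[...,1]>18)&(im[...,0]-im[...,2]>22)
w=m&(a>60)&(a<95)&(b>40)&(b<70);print('wall nut z',w.sum(),np.percentile(P[w][:,2],[5,50,95]).round(4),a[w].mean(),b[w].mean())
cv2.imwrite('pics/w67c.png',cv2.resize(cv2.cvtColor(c['color'][80:300,170:430],cv2.COLOR_RGB2BGR),None,fx=2.6,fy=2.6,interpolation=2))
print(rectw(c,plate_top(c),.009))
k=(P[...,2]>.03)&(P[...,2]<.05)&(abs(a)<15)&(abs(b)<15);print('knob',a[k].mean(),b[k].mean(),P[k][:,2].max())
E
```

```text
t 64.0 pos [ 0.6378 -0.127   0.2095] open 0.497 F [0.1 0.5 0.3] slide [18.2 -6.3  9.3] |d| 21.3 twist [0.0047 0.0105 0.0129] joints [-21.  33.  80.   0.  67. -71.]
px [309.  80.] area 176 tray [-15.   21.4]
px [289.  88.] area 110 tray [-26.1   1. ]
px [360. 102.] area 113 tray [43.7 39.5]
px [389. 110.] area 119 tray [74.9 54. ]
px [267. 116.] area 66 tray [-26.4 -37.1]
px [358. 118.] area 107 tray [53.6 25.4]
px [327. 123.] area 72 tray [30.2 -0.1]
px [293. 155.] area 110 tray [ 23.8 -52.1]
wall nut z 119 [0.0209 0.0253 0.0267] 72.36658960455158 51.62404116936701
((590.580078125, -48.00639343261719), (162.4311065673828, 163.28416442871094), 10.15942668914795)
knob -0.4056482743347262 -0.9427848760582714 0.04111616409859703
```

View pics/w67c.png

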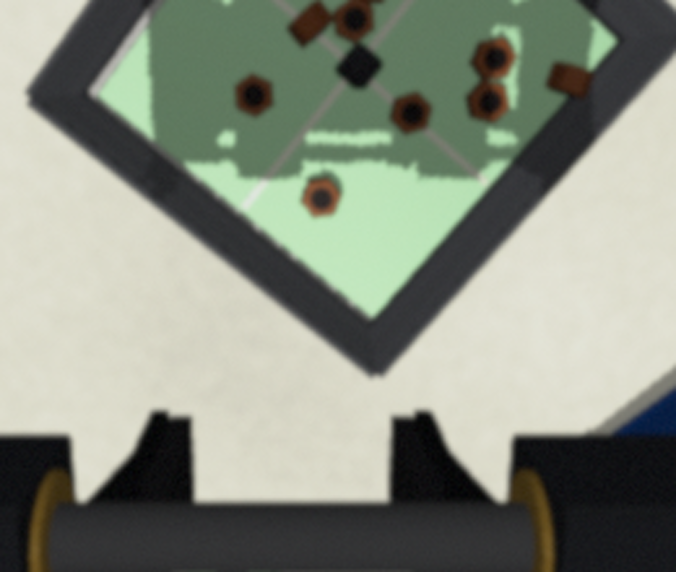

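```bash
python3 - <<'E'
from h import *
c=cam('top');P=cloud(c);save(c,'t70')
def blob(n,x,y,r,a,b):
    m=(P[...,2]>a)&(P[...,2]<b)&(np.hypot(P[...,0]-x,P[...,1]-y)<r);t=P[m];print(n,len(t),t[:,2].max().round(4),[np.round(k,1) for k in cv2.minEnclosingCircle((t[:,:2]*1000).astype(np.float32))])
blob('can',.4535,.352,.05,.078,.1);blob('handle top',.43,.19,.05,.185,.25);blob('handle low',.43,.19,.05,.125,.185);blob('holder',.43,.19,.05,.06,.075);blob('sleeve',.731,.22,.04,.035,.055);blob('endcap',.738,-.25,.04,.006,.03);blob('flange',.712,-.3775,.06,.006,.03)
nuts(c,lo=4)
E
```

```text
can 171 0.0944 [array([453.7, 353.1]), np.float64(31.5)]
handle top 70 0.2083 [array([429.4, 190.6]), np.float64(9.3)]
handle low 31 0.1833 [array([430.7, 188.2]), np.float64(8.3)]
holder 227 0.075 [array([429.6, 189.6]), np.float64(33.3)]
sleeve 133 0.0508 [array([730.3, 220.3]), np.float64(20.5)]Traceback (most recent call last):
  File "<stdin>", line 5, in <module>
  File "<stdin>", line 4, in blob
    return umr_maximum(a, axis, None, out, keepdims, initial, where)
ValueError: zero-size array to reduction operation maximum which has no identity
```

View pics/t70.png

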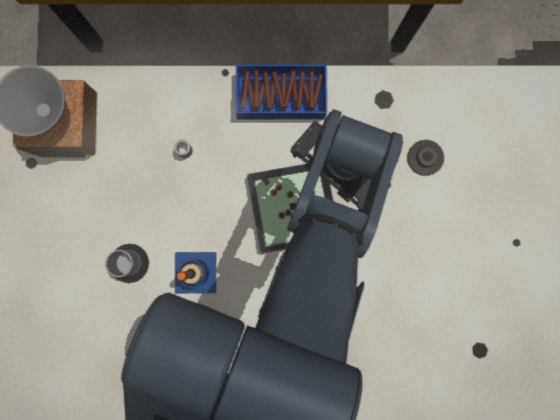

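Can (0.4537, 0.353) is centred on the pad, the brush is centred in the holder, and the robot is clear. Handing in.

```bash
python3 - <<'E'
from h import *
c=cam('wrist');nuts(c,lo=60)
s=bot.read_state();print(s['time_s'],np.abs(s['qvel']).max())
print(bot.hand_in())
E
```

```text
px [309.  79.] area 176 tray [-14.9  21.4]
px [289.  88.] area 109 tray [-26.3   0.7]
px [360. 102.] area 110 tray [43.6 39.3]
px [389. 110.] area 120 tray [75.  53.9]
px [358. 118.] area 106 tray [53.8 25.2]
px [327. 123.] area 72 tray [30.5 -0. ]
px [293. 155.] area 109 tray [ 23.8 -52.2]
64.15 0.3861717256351025
the job is handed in; nothing more can be done
None
```

I did the whole job in about 64 s of robot time and handed it in. One nut was missing from my last reading, so I can't fully confirm that all four fields were covered.

- **Plate:** it lies flat in the recess. The last check put it within about 1 mm of the tray centre I had measured, at the tray's angle.
- **Nuts:** I shook out nine, a few at a time, over the four fields. The last two checks by eye, about 1 and 2 s before hand-in, showed all nine in the tray and every field covered. One nut stands on edge against the wall, with its top about 27 mm above the work surface.
- **Can:** it stands upright about 2 mm from the middle of the pad.
- **Brush:** I scrubbed three times to the bottom and pulled the brush up to about 65–71 mm in between. It is back upright in its holder, about 1 mm off centre.
- **Other parts:** the sleeve and flange are where they were. The arm hid the end cap from the top camera at the end, but the scene view shortly before showed it in place.

**Unconfirmed:** the reading in the same script as the hand-in did not list the nut at about (-26, -37) mm. It is the only nut clearly in its field. It had been listed 0.15 s earlier at a size of 66 px, just above my 60 px cut-off. Noise is the likely cause, but I did not take another picture, so a knock at that moment is not ruled out.

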